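# Fit up pins and collars in the V-block welding fixture

## Robot

A 6-joint arm with a two-finger parallel gripper is mounted at the origin on the work surface; the furniture and walls round the work are solid. World frame = base frame: x ahead of the robot, y to its left, z up, the work surface at z = 0. Lengths are in mm, angles in rad, forces in N, time in s.
With the tool pointing down it reaches from about 350 to 875 mm from the base axis. Payload 4.2 kg.
Tool frame: the origin (TCP) lies at the very end of the fingers, on their centre line; the grasp point (between the pads) lies 19 mm behind it; z points along the fingers, y is the line along which they close (so a half turn about z gives the same grasp; the last joint's range is limited). The gripper opens to 85 mm and grips with 20 to 120 N. Pads are 22 mm wide; open, the fingers measure 114 mm over their backs; the gripper's body (76 mm by 85 mm) begins 54 mm behind the grasp point. The pads swing forward as they close: fully open they stand 13 mm farther back than shut.
Start: joints at [1.515, 0.385, 0.008, 0, -1.194, -0.259], TCP at [193.484, 594.275, 206.412] pointing down, gripper open.
Joint ranges: [-3.14, 3.14], [-1.21, 2.06], [-1.07, 1.41], [-3.16, 2.05], [-2.99, -0.16], [-3.1, 3.1]. Speed limits (rad/s): [2.79, 2.79, 3.14, 3.14, 3.14, 3.14].

## Interface

Orientations are given as a unit quaternion [x, y, z, w].
In Python, from workcell import ctrl, eyes, order gives the robot as it stands.
- The arm moves only by the tool drive_tool, never from a script. Its argument "moves" is a list of rows, each an object with "travel": the shift along the world's x, y, z in m, a list of three; "twist": the turn about the world's z in rad; "grip": the finger opening in m, from 0 to 0.0854. A call has 1 to 8 rows; each row shifts and turns the commanded pose from where the row before left it; what a row does not reach is not made up. A row lasts 1/12 s, in which the tool goes at most 41.7 mm and 7.16 degrees, less where a joint would pass 70% of its speed; a pose out of reach is approached as far as the arm can. A call is refused whole if a number of a shift passes 0.0417 or a number of a turn 0.125, either way. A call with a gripper value outside its range is refused whole. The fingers move at their own pace and stop on an object; the grip force is fixed at half the most. Time passes only in rows, so rows that do not move let the fingers close. It gives the time, the measured TCP pose, the force, the opening and the grip force at its end, in the units of the state.
- ctrl.observe(): the state, without advancing time (a new reading comes with each control period).
- eyes.get_image(name): name is "scene" or "top"; returns a dict with "image" (384x512x3 uint8, red, green, blue), "range_z" (384x512 float32, mm along the optical axis (not along the pixel's ray), 0 where there is no reading), "fx", "fy", "cx", "cy" (pixels), "dist" ([k1, k2, p1, p2, k3] as OpenCV has them; the pictures are not rectified), "cam_to_world" (4x4, takes a point from camera to world coordinates). Camera axes: x right, y down, z forward; pixel columns grow to the right and rows downward; lengths in mm; the calibration is good to about 2 mm. A picture is of the moment at which its call begins.
- order.sign_off(): hands the job in; it is judged then, once.
The state is a dict: "time_s": time; "q": joint angles; "dq": joint speeds; "effort": joint torques, N m; "position": TCP position; "eef_rot": TCP orientation; "force": force on the tool from outside, world axes, zero at the start; "torque": the same for the moment, N m; "gripper_width": opening from 0.0 (shut) to 1.0 (fully open); "gripper_force": force on a finger pad.
Only numpy, scipy, OpenCV 4.12 (cv2) and the standard library are available. Lean on these libraries where they do the work, as an engineer would, in place of code of your own. Each camera call takes 0.05 s, during which the arm holds its last target. There are 200 camera calls.

## Task

Set up the steel bars for collar welding: push each upright round bar into its own V-block in the fixture until it stands square against both faces of the V, then give the ratchet lever three full strokes, letting it spring back each time, so that the front jaws hold the bars; do not force a fourth stroke. Then slip one of the loose collars over each clamped bar so that it lies flat on top of its V-block; a collar left over stays on the table.

Things in the scene. Friction and masses are not known exactly. Their poses are not given: they have to be found in the camera images.
- fixture: Fit-up fixture bolted down; steel plate 10 mm thick, x = -106 to 52, y = -190 to 132 mm. Origin on the table under a bar seated in the middle V; +x towards the V-blocks, y left. Three V-blocks, 51 mm wide, stand on end at y = 75, 0, -75 mm, front faces at x = 0, tops at z = 70 mm; 90 degree V's, 38 mm wide, open to -x. Nothing stands above z = 70 mm but the lever and its pawls at y = -125 to -190 mm.
- seat0 (a point): Where the middle of a bar's underside is when it is fully home in the left V-block (fixture y = 75 mm), on the plate's top, 10 mm above the table; axes as fixture. Any bar may go in any V. V, jaw and plate are ground and oiled (friction 0.15 to 0.25).
- seat1 (a point): The same for the middle V-block.
- seat2 (a point): The same for the right V-block.
- clamp_bar_mid (a point): Middle of the top front edge of the grey clamp bar (z = 55 mm), which slides along fixture x. It carries a sprung flat jaw in front of each V: 36 mm wide, 12 mm thick, z = 16 to 70 mm, its face 22 mm ahead (+x) of this point and, with the bar fully back, 47 mm from the V-block's front: a bar is lowered into that gap from above and pushed to +x.
- clamp_bar (a joint): Travel of the clamp bar to fixture +x, in m: 0 to 0.004 at the start. Each full lever stroke takes it to the next tooth, 14 mm apart (about 0.014, 0.028, then 0.041); a holding pawl keeps it there. At the third tooth the jaws press each seated bar with about 3 N, springs 5 to 6 mm in; past 0.044 they would be solid.
- feed_lever (a joint): Angle of the ratchet lever, rad: 0 at rest, leaning 0.32 rad back to fixture -x; pushing its handle to fixture +x turns it to a stop at 0.48, which ends the stroke. A spring returns it when let go; the next tooth is caught once it is back near 0. The push takes 8 to 15 N at the handle.
- feed_lever_grip (a point): Middle of the lever's black cross handle, a level round bar 14 mm thick, 56 mm long along fixture y, 137 mm above the table at rest; it moves with the lever (pivot at fixture x = -42, y = -160, z = 28 mm, radius 115 mm), 54 mm along fixture x in a full stroke. Free space on its -x side and above.
- bar0: Plain round steel bar standing upright, 25 mm diameter, 111 mm tall, about 0.43 kg; origin at the middle of its underside, z along the bar. Two or three of the three bars are present.
- bar1: Plain round steel bar standing upright, 25 mm diameter, 111 mm tall, about 0.43 kg; origin at the middle of its underside, z along the bar. Two or three of the three bars are present.
- bar2: Plain round steel bar standing upright, 25 mm diameter, 111 mm tall, about 0.43 kg; origin at the middle of its underside, z along the bar. Two or three of the three bars are present.
- collar0: Loose turned steel collar lying flat, outside 48 mm, bore 30 mm, 18 mm high, about 0.12 kg; origin at the middle of its underside, z along the bore.
- collar1: Loose turned steel collar lying flat, outside 48 mm, bore 30 mm, 18 mm high, about 0.12 kg; origin at the middle of its underside, z along the bore.
- collar2: Loose turned steel collar lying flat, outside 48 mm, bore 30 mm, 18 mm high, about 0.12 kg; origin at the middle of its underside, z along the bore.
Things that resemble listed ones, but are neither listed nor needed, are in the scene too. Leave any black or blue look-alike of the collar2 alone.

How it is judged (in metres and radians):
On the way, in this order (a step that is already met when the one before it is completed fails the run):
1. every bar stands home in a V-block, against both faces, let go, while the jaws are still back and no collar is on ((distance between bar0 and seat0 below 0.003 m or distance between bar0 and seat1 below 0.003 m or distance between bar0 and seat2 below 0.003 m) and angle between each of bar0, bar1, bar2's own z axis and vertical below 0.05 rad and (distance between bar1 and seat0 below 0.003 m or distance between bar1 and seat1 below 0.003 m or distance between bar1 and seat2 below 0.003 m) and (distance between bar2 and seat0 below 0.003 m or distance between bar2 and seat1 below 0.003 m or distance between bar2 and seat2 below 0.003 m) and contact force between the fingers and bar0 below 0.5 N and contact force between the fingers and bar1 below 0.5 N and contact force between the fingers and bar2 below 0.5 N and value of joint clamp_bar below 0.01 m and height (world z) of each of collar0, collar1, collar2 below 0.04 m), for 0.3 s.
2. three strokes of the lever have closed the jaws on the bars and the lever is back, before any collar is on ((distance between bar0 and seat0 below 0.003 m or distance between bar0 and seat1 below 0.003 m or distance between bar0 and seat2 below 0.003 m) and angle between each of bar0, bar1, bar2's own z axis and vertical below 0.05 rad and (distance between bar1 and seat0 below 0.003 m or distance between bar1 and seat1 below 0.003 m or distance between bar1 and seat2 below 0.003 m) and (distance between bar2 and seat0 below 0.003 m or distance between bar2 and seat1 below 0.003 m or distance between bar2 and seat2 below 0.003 m) and value of joint clamp_bar between 0.0385 and 0.0437 m and value of joint feed_lever below 0.1 rad and height (world z) of each of collar0, collar1, collar2 below 0.04 m), for 0.3 s.
At the end, for the whole second after the job is handed in: each bar within 3 mm of a V seat and 0.05 rad of upright; clamp bar at its third tooth (0.0385 to 0.0437), lever back (under 0.1); a collar round each bar, within 5 mm of centred, flat within 0.08 rad, underside 66 to 75 mm above the table; no collar above 80 mm; all at rest ((distance between bar0 and seat0 below 0.003 m or distance between bar0 and seat1 below 0.003 m or distance between bar0 and seat2 below 0.003 m) and angle between each of bar0, bar1, bar2's own z axis and vertical below 0.05 rad and ((horizontal distance between bar0 and collar0 below 0.005 m and height (world z) of collar0 between 0.066 and 0.075 m and angle between collar0's own z axis and vertical below 0.08 rad) or (horizontal distance between bar0 and collar1 below 0.005 m and height (world z) of collar1 between 0.066 and 0.075 m and angle between collar1's own z axis and vertical below 0.08 rad) or (horizontal distance between bar0 and collar2 below 0.005 m and height (world z) of collar2 between 0.066 and 0.075 m and angle between collar2's own z axis and vertical below 0.08 rad)) and linear speed of each of bar0, bar1, bar2, collar0, collar1, collar2 below 0.02 m/s and (distance between bar1 and seat0 below 0.003 m or distance between bar1 and seat1 below 0.003 m or distance between bar1 and seat2 below 0.003 m) and ((horizontal distance between bar1 and collar0 below 0.005 m and height (world z) of collar0 between 0.066 and 0.075 m and angle between collar0's own z axis and vertical below 0.08 rad) or (horizontal distance between bar1 and collar1 below 0.005 m and height (world z) of collar1 between 0.066 and 0.075 m and angle between collar1's own z axis and vertical below 0.08 rad) or (horizontal distance between bar1 and collar2 below 0.005 m and height (world z) of collar2 between 0.066 and 0.075 m and angle between collar2's own z axis and vertical below 0.08 rad)) and (distance between bar2 and seat0 below 0.003 m or distance between bar2 and seat1 below 0.003 m or distance between bar2 and seat2 below 0.003 m) and ((horizontal distance between bar2 and collar0 below 0.005 m and height (world z) of collar0 between 0.066 and 0.075 m and angle between collar0's own z axis and vertical below 0.08 rad) or (horizontal distance between bar2 and collar1 below 0.005 m and height (world z) of collar1 between 0.066 and 0.075 m and angle between collar1's own z axis and vertical below 0.08 rad) or (horizontal distance between bar2 and collar2 below 0.005 m and height (world z) of collar2 between 0.066 and 0.075 m and angle between collar2's own z axis and vertical below 0.08 rad)) and value of joint clamp_bar between 0.0385 and 0.0437 m and value of joint feed_lever below 0.1 rad and height (world z) of each of collar0, collar1, collar2 below 0.08 m); the robot touches nothing.
It fails at once if the lever is forced past the third tooth (clamp bar beyond 0.0445 m) (value of joint clamp_bar above 0.0445 m).
Of bar0, bar1, bar2 only 2 to 3 are there at a start; the rules pass over those that are not, and their reading is None.
At some moment in a run one of collar0, collar1, collar2 may be knocked a few centimetres aside while the robot is not near it.
Once in a run the grip may slacken for a moment while it holds something.
It also fails if it takes over 210 s, if anything falls off the work surface, if the arm or the gripper's body presses on something with over 40 N, if the wrist force passes 120 N, or if a joint passes its speed limit or range.

## Working session

There is one attempt and no reset: what is moved stays moved. The work goes in short steps, Python scripts to look and compute and a tool call to move; the robot and the scene stay as the last step left them, time stands still between calls to the robot, and variables do not carry over. Pictures are saved under pics/ and viewed, at most 14 in all, crops included, and the job is handed in when it is done.

Besides the shell and the picture viewer there is one more tool, called after ">>>" by a JSON object that holds its "fn" and its "kwargs", one argument or row to a line. drive_tool: Moves the arm, as the interface text tells. Its arguments: {"type":"object","properties":{"moves":{"type":"array"}},"required":["moves"]}

```bash
mkdir -p pics; ls
cat > h.py <<'E'
import numpy as np, cv2, sys
from workcell import ctrl, eyes, order
def snap(name,fn=None):
    d=eyes.get_image(name)
    if fn: cv2.imwrite(fn,cv2.cvtColor(d['image'],cv2.COLOR_RGB2BGR)); np.savez(fn+'.npz',**d)
    return d
def ray(d,u,v):
    K=np.array([[d['fx'],0,d['cx']],[0,d['fy'],d['cy']],[0,0,1.]])
    p=cv2.undistortPoints(np.array([[[u,v]]],float),K,np.array(d['dist'],float))[0,0]
    T=np.array(d['cam_to_world']); return T[:3,3],T[:3,:3]@np.array([p[0],p[1],1.])
def atz(d,u,v,z):
    o,r=ray(d,u,v); return o+r*(z-o[2])/r[2]
def dep(d,u,v):
    o,r=ray(d,u,v); return o+r*float(d['range_z'][int(round(v)),int(round(u))])
def cloud(d):
    h,w=d['range_z'].shape
    K=np.array([[d['fx'],0,d['cx']],[0,d['fy'],d['cy']],[0,0,1.]])
    uu,vv=np.meshgrid(np.arange(w),np.arange(h))
    p=cv2.undistortPoints(np.stack([uu,vv],-1).reshape(-1,1,2).astype(float),K,np.array(d['dist'],float)).reshape(h,w,2)
    z=d['range_z']; T=np.array(d['cam_to_world'])
    P=np.dstack([p[...,0]*z,p[...,1]*z,z])@T[:3,:3].T+T[:3,3]; P[z==0]=np.nan
    return P
def load(fn): return {k:v for k,v in np.load(fn+'.npz').items()}
E
python3 - <<'E'
from h import *
for n in('top','scene'):
    d=snap(n,f'pics/{n}0.png'); print(n,d['fx'],d['cx'],np.array(d['cam_to_world']).round(2).tolist())
a=[cv2.imread(f'pics/{n}0.png') for n in('top','scene')]
print(ctrl.observe())
E
```

```text
pics
top 356.0566639376546 257.8918051009584 [[-0.03, -0.98, 0.18, 103.66], [-1.0, 0.03, 0.02, 46.72], [-0.02, -0.18, -0.98, 1391.15], [0.0, 0.0, 0.0, 1.0]]
scene 377.872735602282 251.0466339514765 [[-0.53, -0.52, 0.67, -508.72], [-0.85, 0.34, -0.4, 538.86], [-0.02, -0.78, -0.63, 908.98], [0.0, 0.0, 0.0, 1.0]]
{'time_s': 0.1, 'q': array([ 1.51460533e+00,  3.85459671e-01,  6.73956582e-03, -4.25473294e-04,
       -1.19397552e+00, -2.58583945e-01]), 'dq': array([ 0.00188605, -0.00195376,  0.00238583,  0.0031267 , -0.00034552,
        0.00173647]), 'effort': array([-7.62512700e-04, -3.93323243e+01,  1.88927972e+01,  4.19790924e+00,
       -2.59833956e-03,  2.21642267e-06]), 'position': array([193.32314145, 593.74662569, 205.43551579]), 'eef_rot': array([ 9.87627370e-01, -1.56815931e-01, -1.00787824e-04,  9.64764779e-04]), 'force': array([-0.02823993,  0.29202367,  0.7282612 ]), 'torque': array([-0.02285242,  0.0098067 , -0.04055091]), 'gripper_force': 0.0, 'gripper_width': 1.0014958392528814}
```

View pics/top0.png

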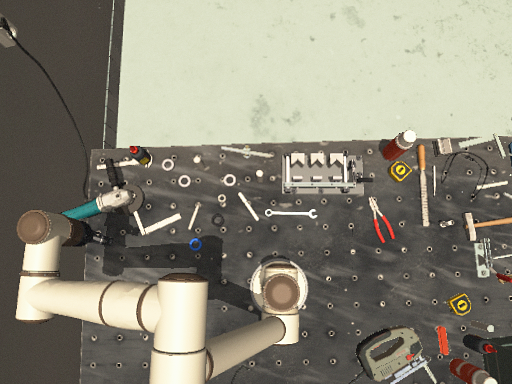

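View pics/scene0.png

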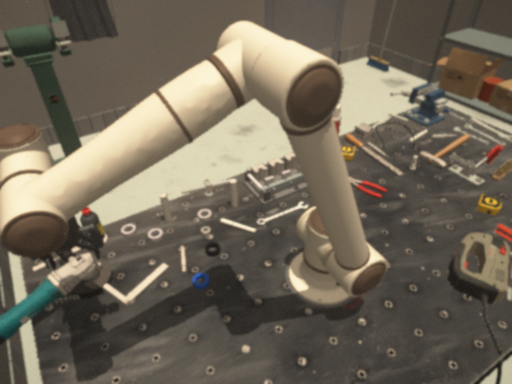

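Top view: fixture near (322,172), silver rings near (168,164), (184,181) and (229,180), a blue ring at (196,243). Scene view: upright bars near (167,205), (209,188) and (235,190), a black ring at (212,248). I'll enlarge both to confirm.

Run:
```python
import cv2
a=cv2.imread('pics/top0.png')[135:255,130:380]; cv2.imwrite('pics/c1.png',cv2.resize(a,None,fx=3.2,fy=3.2,interpolation=cv2.INTER_CUBIC))
a=cv2.imread('pics/scene0.png')[140:300,110:330]; cv2.imwrite('pics/c2.png',cv2.resize(a,None,fx=3.5,fy=3.5,interpolation=cv2.INTER_CUBIC))
```

```text
(no output)
```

View pics/c1.png

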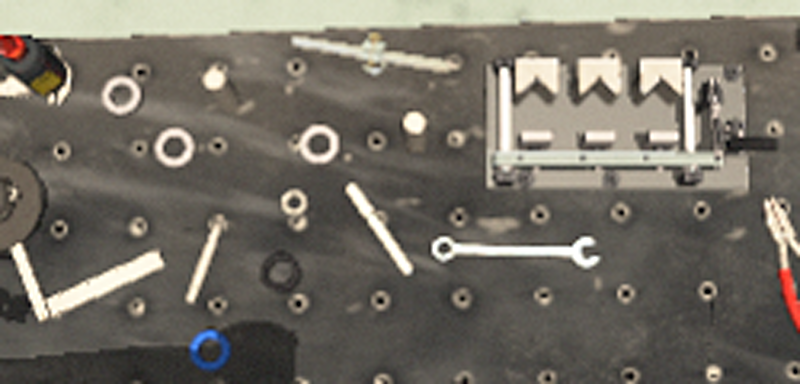

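View pics/c2.png

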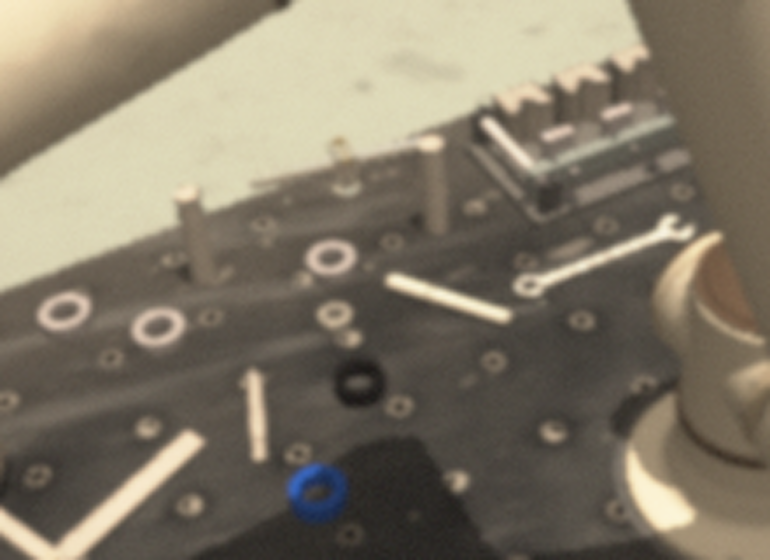

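Two bars are present: c1 (214,79) and (414,123). The candidates for the collars are the three silver 48 mm rings at (122,96), (174,147) and (319,145). The small ring at (293,203) is too small, and the black (281,271) and blue (209,350) ones must be left alone. The V's open towards the image bottom, which is world -x.

```bash
cat > meas.py <<'E'
from h import *
def meas(d,P=None):
    """bars, collars from cloud on top camera"""
    P=cloud(d) if P is None else P
    g=d['image'].astype(int).min(2)
    return P,g
E
python3 - <<'E'
from h import *
d=load('pics/top0.png'); P=cloud(d); z=P[...,2]
c=lambda x,y:(130+(x+.5)/3.2-.5,135+(y+.5)/3.2-.5)
for nm,(x,y),zz in [('barA',(214,79),111),('barB',(414,123),111),('col1',(122,96),18),('col2',(174,147),18),('col3',(319,145),18),('small',(293,203),10),('black',(281,271),18),('blue',(209,350),18)]:
    u,v=c(x,y); p=atz(d,u,v,zz)
    # rim: depth points near with height
    r=12; ui,vi=int(u),int(v); Q=P[vi-r:vi+r,ui-r:ui+r].reshape(-1,3)
    s=Q[np.hypot(Q[:,0]-p[0],Q[:,1]-p[1])<45]; s=s[s[:,2]>(90 if zz==111 else 9)]
    print(nm,np.round((u,v),1),p.round(1),'depth n',len(s), s.mean(0).round(1) if len(s) else '',(s.max(0)-s.min(0)).round(1) if len(s) else '')
# ring fit by brightness
g=cv2.cvtColor(d['image'],cv2.COLOR_RGB2GRAY)
print('table z near',np.nanmedian(z[195:205,150:260]))
# fixture V block top corners from crop
for n,(x,y),zz in [('L',(515,58),70),('Lr',(559,58),70),('Lf',(517,92),70),('Lv',(537,77),70),('Lfr',(558,92),70),('Mv',(599,77),70),('Mf',(579,92),70),('Mfr',(619,92),70),('Rv',(661,77),70),('Rf',(641,92),70),('Rfr',(681,92),70),('jL',(536,142),70),('jM',(598,142),70),('jR',(663,142),70),('barL',(492,165),55),('barR',(721,165),55),('plL',(487,188),10),('plR',(748,190),10),('hand',(752,144),137)]:
    u,v=c(x,y); p=atz(d,u,v,zz); print(n,np.round((u,v),1),p.round(1),dep(d,u,v).round(1))
E
```

```text
barA [196.5 159.3] [480.4 293.3 111. ] depth n 41 [481.4 291.5 107.9] [23.6 22.5 20.8]
barB [259.  173.1] [419.7  60.8 111. ] depth n 42 [420.4  61.6 108.5] [22.1 22.8 19.4]
col1 [167.8 164.7] [489.9 427.5  18. ] depth n 69 [490.1 428.1  16.7] [43.  47.8 14. ]
col2 [184.  180.6] [422.  360.8  18. ] depth n 78 [422.8 359.7  17. ] [45.3 45.4 15.5]
col3 [229.3 180. ] [418.5 180.1  18. ] depth n 73 [421.1 182.4  16.9] [45.  44.5 13.9]
small [221.2 198.1] [348.1 214.   10. ] depth n 39 [349.2 212.9  15.6] [27.7 32.2 12.3]
black [217.5 219.3] [263.3 228.4  18. ] depth n 74 [263.3 231.9  17.4] [43.5 43.7 14.6]
blue [195. 244.] [170.4 316.2  18. ] depth n 79 [171.6 314.4  17.5] [45.8 44.4 14. ]
table z near -1.1444646690798663
L [290.6 152.8] [506.3 -62.6  70. ] [507.4 -62.9  66.4]
Lr [304.3 152.8] [ 504.6 -115.5   70. ] [ 527.3 -124.7   -5. ]
Lf [291.2 163.4] [463.9 -63.1  70. ] [464.4 -63.2  68.4]
Lv [297.5 158.7] [481.7 -87.9  70. ] [487.4 -89.9  50.2]
Lfr [304.  163.4] [ 462.3 -112.1   70. ] [ 477.9 -119.    12.6]
Mv [316.8 158.7] [ 479.3 -162.2   70. ] [ 481.  -163.1   64.2]
Mf [310.6 163.4] [ 461.5 -137.2   70. ] [ 461.  -136.9   71.9]
Mfr [323.1 163.4] [ 460. -185.   70.] [ 460.6 -185.3   67.9]
Rv [336.2 158.7] [ 477.  -236.5   70. ] [ 478.5 -237.6   64.7]
Rf [330.  163.4] [ 459.2 -211.3   70. ] [ 460.1 -211.9   66.5]
Rfr [342.5 163.4] [ 457.7 -259.1   70. ] [ 459.2 -260.4   64.3]
jL [297.2 179. ] [401.9 -82.8  70. ] [405.6 -84.4  53.6]
jM [316.5 179. ] [ 399.6 -156.3   70. ] [ 402.3 -158.2   57.8]
jR [336.8 179. ] [ 397.1 -233.3   70. ] [ 401.1 -237.1   52.2]
barL [283.4 186.2] [378.8 -30.4  55. ] [387.7 -32.9  12. ]
barR [355.  186.2] [ 370.2 -304.    55. ] [ 372.1 -306.5   45.2]
plL [281.8 193.4] [359.4 -25.7  10. ] [359.3 -25.7  10.5]
plR [363.4 194. ] [ 346.8 -346.7   10. ] [ 349.  -350.3   -2.8]
hand [364.7 179.7] [ 376.8 -319.3  137. ] [ 376.2 -318.4  140.1]
```

>>> {"fn": "drive_tool", "kwargs": {
  "moves": [
    {"travel": [0.024,-0.0251,0],"twist": 0.0233,"grip": 0.06},
    {"travel": [0.024,-0.0251,0],"twist": 0.0233,"grip": 0.06},
    {"travel": [0.024,-0.0251,0],"twist": 0.0233,"grip": 0.06},
    {"travel": [0.024,-0.0251,0],"twist": 0.0233,"grip": 0.06},
    {"travel": [0.024,-0.0251,0],"twist": 0.0233,"grip": 0.06},
    {"travel": [0.024,-0.0251,0],"twist": 0.0233,"grip": 0.06}
  ]
}}

```text
time_s: 0.6
position: [338.1, 442.1, 206.0]
eef_rot: [0.996, -0.087, -0.0, 0.0]
force: [0.1, 1.3, -0.3]
gripper_width: 0.703
gripper_force: 0.0
```

>>> {"fn": "drive_tool", "kwargs": {
  "moves": [
    {"travel": [0.024,-0.0251,0],"twist": 0.0233,"grip": 0.06},
    {"travel": [0.024,-0.0251,0],"twist": 0.0233,"grip": 0.06},
    {"travel": [0.024,-0.0251,0],"twist": 0.0233,"grip": 0.06},
    {"travel": [0.024,-0.0251,0],"twist": 0.0233,"grip": 0.06},
    {"travel": [0.024,-0.0251,0],"twist": 0.0233,"grip": 0.06},
    {"travel": [0.024,-0.0251,0],"twist": 0.0233,"grip": 0.06},
    {"travel": [0,0,0],"twist": 0,"grip": 0.06},
    {"travel": [0,0,0],"twist": 0,"grip": 0.06}
  ]
}}

```text
time_s: 1.27
position: [482.2, 291.4, 205.7]
eef_rot: [1.0, -0.019, -0.001, 0.0]
force: [-1.4, -0.5, -0.1]
gripper_width: 0.701
gripper_force: 0.0
```

>>> {"fn": "drive_tool", "kwargs": {
  "moves": [
    {"travel": [-0.001,0.0005,-0.034],"twist": 0,"grip": 0.06},
    {"travel": [0,0,-0.034],"twist": 0,"grip": 0.06},
    {"travel": [0,0,-0.034],"twist": 0,"grip": 0.06},
    {"travel": [0,0,-0.033],"twist": 0,"grip": 0.06},
    {"travel": [0,0,0],"twist": 0,"grip": 0.06},
    {"travel": [0,0,0],"twist": 0,"grip": 0.02},
    {"travel": [0,0,0],"twist": 0,"grip": 0.02},
    {"travel": [0,0,0],"twist": 0,"grip": 0.02}
  ]
}}

```text
time_s: 1.93
position: [481.7, 295.2, 74.0]
eef_rot: [1.0, -0.017, 0.002, -0.002]
force: [0.8, 2.6, 0.5]
gripper_width: 0.284
gripper_force: 9.5
```

>>> {"fn": "drive_tool", "kwargs": {
  "moves": [
    {"travel": [0,0,0],"twist": 0,"grip": 0.02},
    {"travel": [0,0,0],"twist": 0,"grip": 0.02},
    {"travel": [0,0,0],"twist": 0,"grip": 0.02},
    {"travel": [0,0,0],"twist": 0,"grip": 0.02}
  ]
}}

```text
time_s: 2.27
position: [482.1, 295.0, 74.2]
eef_rot: [1.0, -0.017, 0.002, -0.002]
force: [-0.4, 0.3, 7.5]
gripper_width: 0.261
gripper_force: 58.9
```

>>> {"fn": "drive_tool", "kwargs": {
  "moves": [
    {"travel": [0,0,0.02],"twist": 0,"grip": 0.02},
    {"travel": [0,0,0.037],"twist": 0,"grip": 0.02},
    {"travel": [0,0,0.037],"twist": 0,"grip": 0.02},
    {"travel": [0,0,0.036],"twist": 0,"grip": 0.02},
    {"travel": [0,0,0],"twist": 0,"grip": 0.02}
  ]
}}

```text
time_s: 2.68
position: [484.0, 296.1, 210.0]
eef_rot: [1.0, -0.017, 0.006, -0.005]
force: [1.8, 1.3, -2.3]
gripper_width: 0.257
gripper_force: 59.7
```

>>> {"fn": "drive_tool", "kwargs": {
  "moves": [
    {"travel": [-0.003,-0.037,0],"twist": 0,"grip": 0.02},
    {"travel": [-0.003,-0.037,0],"twist": 0,"grip": 0.02},
    {"travel": [-0.003,-0.037,0],"twist": 0,"grip": 0.02},
    {"travel": [-0.003,-0.037,0],"twist": 0,"grip": 0.02},
    {"travel": [-0.003,-0.037,0],"twist": 0,"grip": 0.02},
    {"travel": [-0.003,-0.037,0],"twist": 0,"grip": 0.02}
  ]
}}

```text
time_s: 3.18
position: [460.8, 69.8, 200.6]
eef_rot: [1.0, -0.018, -0.001, -0.0]
force: [0.7, 0.1, -4.5]
gripper_width: 0.261
gripper_force: 59.9
```

>>> {"fn": "drive_tool", "kwargs": {
  "moves": [
    {"travel": [-0.004,-0.037,0],"twist": 0,"grip": 0.02},
    {"travel": [-0.004,-0.037,0],"twist": 0,"grip": 0.02},
    {"travel": [-0.004,-0.037,0],"twist": 0,"grip": 0.02},
    {"travel": [-0.004,-0.037,0],"twist": 0,"grip": 0.02},
    {"travel": [-0.004,-0.037,0],"twist": 0,"grip": 0.02},
    {"travel": [-0.004,-0.037,0],"twist": 0,"grip": 0.02},
    {"travel": [0,0,0],"twist": 0,"grip": 0.02},
    {"travel": [0,0,0],"twist": 0,"grip": 0.02}
  ]
}}

```text
time_s: 3.85
position: [436.9, -152.0, 200.5]
eef_rot: [1.0, -0.02, -0.001, -0.001]
force: [-0.2, 0.5, -3.4]
gripper_width: 0.259
gripper_force: 60.2
```

```bash
cat > look.py <<'E'
from h import *
n=sys.argv[1]; d=snap('top',f'pics/{n}.png'); s=snap('scene',f'pics/{n}s.png')
a=cv2.cvtColor(d['image'],cv2.COLOR_RGB2BGR)[130:215,150:385]; b=cv2.cvtColor(s['image'],cv2.COLOR_RGB2BGR)[110:260,110:345]
a=cv2.resize(a,None,fx=3.2,fy=3.2,interpolation=cv2.INTER_CUBIC); b=cv2.resize(b[:100],None,fx=3.2,fy=3.2,interpolation=cv2.INTER_CUBIC)
cv2.imwrite(f'pics/{n}v.png',np.vstack([a,b])[:600]); o=ctrl.observe()
print(round(o['time_s'],2),o['position'].round(1),o['force'].round(1),o['eef_rot'].round(4),round(o['gripper_width'],3),round(o['gripper_force'],1))
E
python3 look.py a1
```

```text
3.95 [ 437.8 -150.2  200.8] [-1.   1.3 -3.6] [ 9.998e-01 -1.810e-02 -5.000e-04 -4.000e-04] 0.261 60.2
```

View pics/a1v.png

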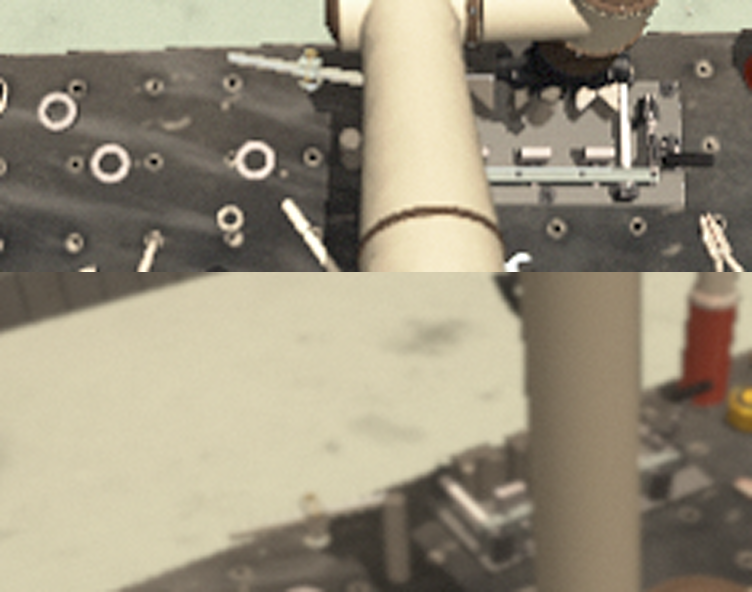

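The arm hides the gripper from both cameras, so I'll place by position and force feedback.

>>> {"fn": "drive_tool", "kwargs": {
  "moves": [
    {"travel": [0.001,-0.0095,0],"twist": 0,"grip": 0.02},
    {"travel": [0,0,0],"twist": 0,"grip": 0.02},
    {"travel": [0,0,0],"twist": 0,"grip": 0.02},
    {"travel": [0,0,0],"twist": 0,"grip": 0.02},
    {"travel": [0,0,0],"twist": 0,"grip": 0.02}
  ]
}}

```text
time_s: 4.37
position: [439.6, -159.4, 201.3]
eef_rot: [1.0, -0.017, -0.0, -0.0]
force: [-0.3, -0.3, -3.6]
gripper_width: 0.257
gripper_force: 60.3
```

>>> {"fn": "drive_tool", "kwargs": {
  "moves": [
    {"travel": [0,0,-0.025],"twist": 0,"grip": 0.02},
    {"travel": [0,0,-0.025],"twist": 0,"grip": 0.02},
    {"travel": [0,0,0],"twist": 0,"grip": 0.02},
    {"travel": [0,0,0],"twist": 0,"grip": 0.02}
  ]
}}

```text
time_s: 4.7
position: [438.7, -159.8, 150.8]
eef_rot: [1.0, -0.017, -0.002, 0.0]
force: [0.3, 1.0, -3.2]
gripper_width: 0.26
gripper_force: 60.2
```

>>> {"fn": "drive_tool", "kwargs": {
  "moves": [
    {"travel": [0,-0.001,-0.015],"twist": 0,"grip": 0.02},
    {"travel": [0,0,-0.015],"twist": 0,"grip": 0.02},
    {"travel": [0,0,-0.015],"twist": 0,"grip": 0.02},
    {"travel": [0,0,-0.012],"twist": 0,"grip": 0.02},
    {"travel": [0,0,0],"twist": 0,"grip": 0.02}
  ]
}}

```text
time_s: 5.12
position: [439.3, -160.8, 94.0]
eef_rot: [1.0, -0.017, -0.001, 0.0]
force: [-0.4, 0.2, -4.1]
gripper_width: 0.262
gripper_force: 60.2
```

>>> {"fn": "drive_tool", "kwargs": {
  "moves": [
    {"travel": [0,0,-0.003],"twist": 0,"grip": 0.02},
    {"travel": [0,0,-0.003],"twist": 0,"grip": 0.02},
    {"travel": [0,0,0],"twist": 0,"grip": 0.02},
    {"travel": [0,0,0],"twist": 0,"grip": 0.02}
  ]
}}

```text
time_s: 5.45
position: [440.1, -160.9, 89.2]
eef_rot: [1.0, -0.017, 0.001, 0.0]
force: [0.4, -0.1, -3.3]
gripper_width: 0.26
gripper_force: 60.3
```

>>> {"fn": "drive_tool", "kwargs": {
  "moves": [
    {"travel": [0,0,-0.002],"twist": 0,"grip": 0.02},
    {"travel": [0,0,-0.002],"twist": 0,"grip": 0.02},
    {"travel": [0,0,0],"twist": 0,"grip": 0.02},
    {"travel": [0,0,0],"twist": 0,"grip": 0.02}
  ]
}}

```text
time_s: 5.78
position: [439.5, -160.9, 84.4]
eef_rot: [1.0, -0.018, -0.0, 0.0]
force: [0.2, 0.3, -2.2]
gripper_width: 0.26
gripper_force: 60.4
```

>>> {"fn": "drive_tool", "kwargs": {
  "moves": [
    {"travel": [0,0,-0.001],"twist": 0,"grip": 0.02},
    {"travel": [0,0,-0.001],"twist": 0,"grip": 0.02},
    {"travel": [0,0,0],"twist": 0,"grip": 0.02},
    {"travel": [0,0,0],"twist": 0,"grip": 0.02}
  ]
}}

```text
time_s: 6.12
position: [441.1, -161.3, 84.2]
eef_rot: [1.0, -0.017, 0.002, 0.001]
force: [-1.1, 0.7, 5.4]
gripper_width: 0.268
gripper_force: 43.3
```

>>> {"fn": "drive_tool", "kwargs": {
  "moves": [
    {"travel": [0,0,0.001],"twist": 0,"grip": 0.02},
    {"travel": [0.005,-0.0002,0],"twist": 0,"grip": 0.02},
    {"travel": [0.005,-0.0002,0],"twist": 0,"grip": 0.02},
    {"travel": [0.005,-0.0002,0],"twist": 0,"grip": 0.02},
    {"travel": [0.002,0,0],"twist": 0,"grip": 0.02},
    {"travel": [0,0,0],"twist": 0,"grip": 0.02},
    {"travel": [0,0,0],"twist": 0,"grip": 0.02}
  ]
}}

```text
time_s: 6.7
position: [456.4, -161.9, 84.2]
eef_rot: [1.0, -0.017, -0.001, 0.0]
force: [-4.1, -0.1, 6.8]
gripper_width: 0.262
gripper_force: 59.2
```

>>> {"fn": "drive_tool", "kwargs": {
  "moves": [
    {"travel": [0.002,0,0],"twist": 0,"grip": 0.02},
    {"travel": [0,0,0],"twist": 0,"grip": 0.02},
    {"travel": [0,0,0],"twist": 0,"grip": 0.02}
  ]
}}

```text
time_s: 6.95
position: [458.2, -161.9, 84.0]
eef_rot: [1.0, -0.017, -0.001, 0.0]
force: [-2.2, -0.2, 6.7]
gripper_width: 0.262
gripper_force: 59.2
```

>>> {"fn": "drive_tool", "kwargs": {
  "moves": [
    {"travel": [0.001,0,0.001],"twist": 0,"grip": 0.02},
    {"travel": [0.001,0,0],"twist": 0,"grip": 0.02},
    {"travel": [0,0,0],"twist": 0,"grip": 0.02},
    {"travel": [0,0,0],"twist": 0,"grip": 0.02}
  ]
}}

```text
time_s: 7.28
position: [460.0, -161.6, 84.2]
eef_rot: [1.0, -0.018, -0.001, 0.0]
force: [-2.7, -0.9, 2.1]
gripper_width: 0.261
gripper_force: 58.9
```

>>> {"fn": "drive_tool", "kwargs": {
  "moves": [
    {"travel": [0.001,0,0],"twist": 0,"grip": 0.02},
    {"travel": [0,0,0],"twist": 0,"grip": 0.02},
    {"travel": [0,0,0],"twist": 0,"grip": 0.02}
  ]
}}

```text
time_s: 7.53
position: [461.0, -161.6, 84.2]
eef_rot: [1.0, -0.018, -0.001, 0.0]
force: [-3.0, -1.3, 0.9]
gripper_width: 0.261
gripper_force: 58.9
```

>>> {"fn": "drive_tool", "kwargs": {
  "moves": [
    {"travel": [0.001,0,0],"twist": 0,"grip": 0.02},
    {"travel": [0,0,0],"twist": 0,"grip": 0.02},
    {"travel": [0,0,0],"twist": 0,"grip": 0.02}
  ]
}}

```text
time_s: 7.78
position: [462.4, -161.4, 84.2]
eef_rot: [1.0, -0.018, -0.0, -0.0]
force: [-2.7, -0.9, 1.3]
gripper_width: 0.261
gripper_force: 58.8
```

>>> {"fn": "drive_tool", "kwargs": {
  "moves": [
    {"travel": [0.001,0,0],"twist": 0,"grip": 0.02},
    {"travel": [0,0,0],"twist": 0,"grip": 0.02},
    {"travel": [0,0,0],"twist": 0,"grip": 0.02}
  ]
}}

```text
time_s: 8.03
position: [463.8, -161.4, 84.4]
eef_rot: [1.0, -0.018, 0.0, -0.0]
force: [-1.6, 0.0, 1.2]
gripper_width: 0.26
gripper_force: 58.7
```

>>> {"fn": "drive_tool", "kwargs": {
  "moves": [
    {"travel": [0.001,0,0],"twist": 0,"grip": 0.02},
    {"travel": [0,0,0],"twist": 0,"grip": 0.02},
    {"travel": [0,0,0],"twist": 0,"grip": 0.02}
  ]
}}

```text
time_s: 8.28
position: [464.8, -161.5, 84.4]
eef_rot: [1.0, -0.018, 0.0, -0.0]
force: [-2.2, -0.1, 0.2]
gripper_width: 0.26
gripper_force: 58.7
```

>>> {"fn": "drive_tool", "kwargs": {
  "moves": [
    {"travel": [0.001,0,0],"twist": 0,"grip": 0.02},
    {"travel": [0,0,0],"twist": 0,"grip": 0.02},
    {"travel": [0,0,0],"twist": 0,"grip": 0.02}
  ]
}}

```text
time_s: 8.53
position: [465.6, -161.5, 84.4]
eef_rot: [1.0, -0.018, 0.0, -0.0]
force: [-2.5, 0.3, 0.5]
gripper_width: 0.259
gripper_force: 58.7
```

>>> {"fn": "drive_tool", "kwargs": {
  "moves": [
    {"travel": [0.001,0,0],"twist": 0,"grip": 0.02},
    {"travel": [0,0,0],"twist": 0,"grip": 0.02},
    {"travel": [0,0,0],"twist": 0,"grip": 0.02}
  ]
}}

```text
time_s: 8.78
position: [466.6, -161.5, 84.4]
eef_rot: [1.0, -0.018, 0.0, 0.0]
force: [-2.2, 0.3, 0.2]
gripper_width: 0.257
gripper_force: 58.7
```

>>> {"fn": "drive_tool", "kwargs": {
  "moves": [
    {"travel": [0.001,0,0],"twist": 0,"grip": 0.02},
    {"travel": [0,0,0],"twist": 0,"grip": 0.02},
    {"travel": [0,0,0],"twist": 0,"grip": 0.02}
  ]
}}

```text
time_s: 9.03
position: [467.6, -161.5, 84.4]
eef_rot: [1.0, -0.018, 0.0, 0.0]
force: [-1.9, -0.4, 0.3]
gripper_width: 0.263
gripper_force: 58.8
```

Run:
```python
from h import *
s=snap('scene','pics/b1s.png')
a=cv2.imread('pics/b1s.png')[120:240,220:340]; cv2.imwrite('pics/b1v.png',cv2.resize(a,None,fx=5,fy=5,interpolation=cv2.INTER_CUBIC))
o=ctrl.observe(); print(o['position'],o['force'],o['torque'])
```

```text
[ 467.54347857 -161.51520172   84.39718096] [-1.51571753  0.21452422 -0.85301164] [-0.02266078  0.90952506  0.04481996]
```

View pics/b1v.png

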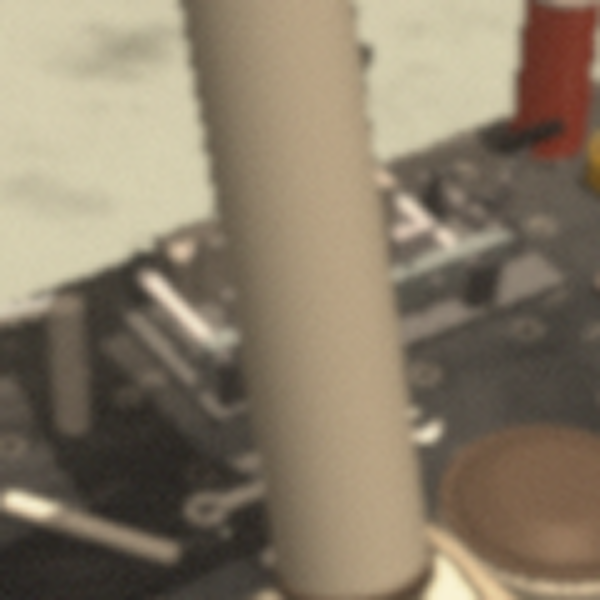

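>>> {"fn": "drive_tool", "kwargs": {
  "moves": [
    {"travel": [0,0,0],"twist": 0,"grip": 0.05},
    {"travel": [0,0,0],"twist": 0,"grip": 0.05},
    {"travel": [0,0,0],"twist": 0,"grip": 0.05},
    {"travel": [0,0,0],"twist": 0,"grip": 0.05},
    {"travel": [0,0,0.03],"twist": 0,"grip": 0.05},
    {"travel": [0,0,0.03],"twist": 0,"grip": 0.06},
    {"travel": [0,0,0.03],"twist": 0,"grip": 0.06},
    {"travel": [0,0,0.03],"twist": 0,"grip": 0.06}
  ]
}}

```text
time_s: 9.75
position: [467.7, -161.5, 206.1]
eef_rot: [1.0, -0.018, 0.001, 0.0]
force: [0.2, 0.2, -0.3]
gripper_width: 0.703
gripper_force: 0.0
```

>>> {"fn": "drive_tool", "kwargs": {
  "moves": [
    {"travel": [-0.0079,0.037,0],"twist": 0,"grip": 0.06},
    {"travel": [-0.0079,0.037,0],"twist": 0,"grip": 0.06},
    {"travel": [-0.0079,0.037,0],"twist": 0,"grip": 0.06},
    {"travel": [-0.0079,0.037,0],"twist": 0,"grip": 0.06},
    {"travel": [-0.0079,0.037,0],"twist": 0,"grip": 0.06},
    {"travel": [-0.0079,0.037,0],"twist": 0,"grip": 0.06},
    {"travel": [0,0,0],"twist": 0,"grip": 0.06},
    {"travel": [0,0,0],"twist": 0,"grip": 0.06}
  ]
}}

```text
time_s: 10.42
position: [420.1, 62.5, 204.9]
eef_rot: [1.0, -0.015, 0.001, -0.0]
force: [-0.7, 1.0, -0.0]
gripper_width: 0.701
gripper_force: 0.0
```

```bash
python3 look.py b2
python3 - <<'E'
import cv2
a=cv2.imread('pics/b2.png')[140:210,270:380]; b=cv2.imread('pics/b2s.png')[130:215,225:335]
cv2.imwrite('pics/b2w.png',cv2.hconcat([cv2.resize(a,(396,252),interpolation=cv2.INTER_CUBIC),cv2.resize(b,(396,306),interpolation=cv2.INTER_CUBIC)[:252]]))
E
```

```text
10.52 [420.3  60.5 204.6] [ 0.8 -0.   0.6] [ 9.998e-01 -1.740e-02  3.000e-04 -1.000e-04] 0.7 0.0
```

View pics/b2w.png

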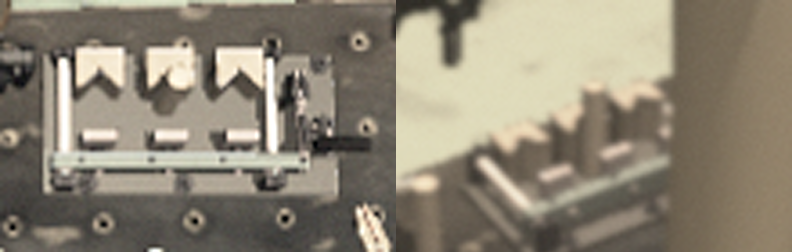

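The bar stands upright in the middle V, with its top at about top-image (320,161). Measuring how far home it is.

```bash
cat > bartop.py <<'E'
from h import *
def bartop(d,x,y,zlo=112,zhi=132,z=121,R=30):
    P=cloud(d); m=(np.hypot(P[...,0]-x,P[...,1]-y)<R)&(P[...,2]>zlo)&(P[...,2]<zhi)
    v,u=np.nonzero(m); 
    return atz(d,u.mean(),v.mean(),z).round(1),P[m].mean(0).round(1),m.sum(),(round(u.mean(),2),round(v.mean(),2))
if __name__=='__main__':
    d=load(sys.argv[1])
    for a in sys.argv[2:]:
        x,y=map(float,a.split(',')); print(bartop(d,x,y))
E
python3 bartop.py pics/b2.png 462,-161
python3 - <<'E'
from h import *
from scipy.optimize import least_squares
# register fixture V-block tops: points z 64..76 on first image, fit outlines
for f in('top0','b2'):
    d=load(f'pics/{f}.png'); P=cloud(d)
    m=(abs(P[...,2]-69)<5)&(P[...,0]>445)&(P[...,0]<520)&(P[...,1]<-50)&(P[...,1]>-275)&(d['image'].min(2)>150)
    v,u=np.nonzero(m); Q=np.array([atz(d,a,b,70)[:2] for a,b in zip(u,v)])
    print(f,len(Q), [ (Q[(Q[:,1]<y+30)&(Q[:,1]>y-30)].mean(0).round(1)) for y in(-87,-161,-236)],Q.min(0),Q.max(0), np.median(P[m][:,2]))
E
```

```text
(array([ 456.7, -161.7,  121. ]), array([ 457. , -161.9,  119.6]), np.int64(39), (np.float64(319.03), np.float64(160.79)))
top0 317 [array([487.8, -86.4]), array([ 483.4, -162.4]), array([ 480.7, -235.7])] [ 459.33757629 -260.01387676] [505.37143302 -62.31255851] 69.27354700009187
b2 289 [array([488.3, -86.1]), array([ 486.5, -159.4]), array([ 481.7, -235.1])] [ 460.65885721 -260.01387676] [505.37143302 -62.31255851] 69.39334356286554
```

The bar reads a few mm short of home, possibly pitched in the pads while the base dragged. I'll set the second bar into the left V and then push both home low down with closed fingers.

>>> {"fn": "drive_tool", "kwargs": {
  "moves": [
    {"travel": [0,0,-0.034],"twist": 0,"grip": 0.06},
    {"travel": [0,0,-0.034],"twist": 0,"grip": 0.06},
    {"travel": [0,0,-0.034],"twist": 0,"grip": 0.06},
    {"travel": [0,0,-0.034],"twist": 0,"grip": 0.06},
    {"travel": [0,0,0],"twist": 0,"grip": 0.06},
    {"travel": [0,0,0],"twist": 0,"grip": 0.02},
    {"travel": [0,0,0],"twist": 0,"grip": 0.02},
    {"travel": [0,0,0],"twist": 0,"grip": 0.02}
  ]
}}

```text
time_s: 11.18
position: [422.0, 60.8, 70.5]
eef_rot: [1.0, -0.018, 0.002, -0.001]
force: [-0.9, 1.6, 4.6]
gripper_width: 0.281
gripper_force: 11.1
```

>>> {"fn": "drive_tool", "kwargs": {
  "moves": [
    {"travel": [0,0,0],"twist": 0,"grip": 0.02},
    {"travel": [0,0,0],"twist": 0,"grip": 0.02},
    {"travel": [0,0,0],"twist": 0,"grip": 0.02},
    {"travel": [0,0,0],"twist": 0,"grip": 0.02}
  ]
}}

```text
time_s: 11.52
position: [421.9, 61.0, 70.8]
eef_rot: [1.0, -0.017, 0.002, -0.001]
force: [1.0, -1.2, 6.3]
gripper_width: 0.26
gripper_force: 59.0
```

>>> {"fn": "drive_tool", "kwargs": {
  "moves": [
    {"travel": [0,0,0.02],"twist": 0,"grip": 0.02},
    {"travel": [0,0,0.027],"twist": 0,"grip": 0.02},
    {"travel": [0,0,0.027],"twist": 0,"grip": 0.02},
    {"travel": [0,0,0.026],"twist": 0,"grip": 0.02},
    {"travel": [0,0,0],"twist": 0,"grip": 0.02},
    {"travel": [0,0,0],"twist": 0,"grip": 0.02},
    {"travel": [0,0,0],"twist": 0,"grip": 0.02}
  ]
}}

```text
time_s: 12.1
position: [418.5, 60.2, 167.4]
eef_rot: [1.0, -0.018, -0.001, -0.0]
force: [0.3, 0.2, -4.9]
gripper_width: 0.264
gripper_force: 60.0
```

>>> {"fn": "drive_tool", "kwargs": {
  "moves": [
    {"travel": [0.006,-0.0293,0],"twist": 0,"grip": 0.02},
    {"travel": [0.006,-0.0293,0],"twist": 0,"grip": 0.02},
    {"travel": [0.006,-0.0293,0],"twist": 0,"grip": 0.02},
    {"travel": [0.006,-0.0293,0],"twist": 0,"grip": 0.02},
    {"travel": [0,-0.0293,0],"twist": 0,"grip": 0.02},
    {"travel": [0,0,0],"twist": 0,"grip": 0.02},
    {"travel": [0,0,0],"twist": 0,"grip": 0.02},
    {"travel": [0,0,0],"twist": 0,"grip": 0.02}
  ]
}}

```text
time_s: 12.77
position: [442.9, -86.1, 166.8]
eef_rot: [1.0, -0.018, -0.002, -0.0]
force: [0.2, 0.6, -4.9]
gripper_width: 0.263
gripper_force: 60.5
```

>>> {"fn": "drive_tool", "kwargs": {
  "moves": [
    {"travel": [0,0,-0.005],"twist": 0,"grip": 0.02},
    {"travel": [0,0,0],"twist": 0,"grip": 0.02}
  ]
}}

```text
time_s: 12.93
position: [443.1, -85.2, 162.0]
eef_rot: [1.0, -0.017, -0.001, -0.0]
force: [-0.3, 0.5, -5.4]
gripper_width: 0.265
gripper_force: 60.4
```

>>> {"fn": "drive_tool", "kwargs": {
  "moves": [
    {"travel": [0,-0.0005,-0.015],"twist": 0,"grip": 0.02},
    {"travel": [0,0,-0.015],"twist": 0,"grip": 0.02},
    {"travel": [0,0,-0.015],"twist": 0,"grip": 0.02},
    {"travel": [0,0,-0.015],"twist": 0,"grip": 0.02},
    {"travel": [0,0,-0.01],"twist": 0,"grip": 0.02},
    {"travel": [0,0,-0.006],"twist": 0,"grip": 0.02},
    {"travel": [0,0,0],"twist": 0,"grip": 0.02},
    {"travel": [0,0,0],"twist": 0,"grip": 0.02}
  ]
}}

```text
time_s: 13.6
position: [444.3, -86.1, 87.5]
eef_rot: [1.0, -0.017, -0.0, 0.0]
force: [0.9, 0.9, -4.9]
gripper_width: 0.264
gripper_force: 60.4
```

>>> {"fn": "drive_tool", "kwargs": {
  "moves": [
    {"travel": [0,0,-0.001],"twist": 0,"grip": 0.02},
    {"travel": [0,0,-0.001],"twist": 0,"grip": 0.02},
    {"travel": [0,0,0],"twist": 0,"grip": 0.02},
    {"travel": [0,0,0],"twist": 0,"grip": 0.02}
  ]
}}

```text
time_s: 13.93
position: [444.3, -86.5, 85.8]
eef_rot: [1.0, -0.018, 0.0, -0.0]
force: [0.2, -0.2, -5.0]
gripper_width: 0.263
gripper_force: 60.4
```

>>> {"fn": "drive_tool", "kwargs": {
  "moves": [
    {"travel": [0,0,-0.002],"twist": 0,"grip": 0.02},
    {"travel": [0,0,-0.001],"twist": 0,"grip": 0.02},
    {"travel": [0,0,0],"twist": 0,"grip": 0.02},
    {"travel": [0,0,0],"twist": 0,"grip": 0.02}
  ]
}}

```text
time_s: 14.27
position: [444.0, -86.6, 82.3]
eef_rot: [1.0, -0.018, -0.0, 0.0]
force: [-0.0, 0.9, -5.0]
gripper_width: 0.263
gripper_force: 60.4
```

>>> {"fn": "drive_tool", "kwargs": {
  "moves": [
    {"travel": [0,0,-0.001],"twist": 0,"grip": 0.02},
    {"travel": [0,0,0],"twist": 0,"grip": 0.02},
    {"travel": [0,0,0],"twist": 0,"grip": 0.02}
  ]
}}

```text
time_s: 14.52
position: [444.1, -86.5, 81.3]
eef_rot: [1.0, -0.018, -0.0, 0.0]
force: [0.2, 1.1, -3.3]
gripper_width: 0.263
gripper_force: 60.4
```

>>> {"fn": "drive_tool", "kwargs": {
  "moves": [
    {"travel": [0.005,-0.0002,0],"twist": 0,"grip": 0.02},
    {"travel": [0.005,-0.0002,0],"twist": 0,"grip": 0.02},
    {"travel": [0.003,-0.0001,0],"twist": 0,"grip": 0.02},
    {"travel": [0.002,0,0],"twist": 0,"grip": 0.02},
    {"travel": [0,0,0],"twist": 0,"grip": 0.02},
    {"travel": [0,0,0],"twist": 0,"grip": 0.02}
  ]
}}

```text
time_s: 15.02
position: [459.0, -87.0, 81.3]
eef_rot: [1.0, -0.018, -0.0, 0.0]
force: [1.0, 0.2, -3.6]
gripper_width: 0.265
gripper_force: 60.4
```

>>> {"fn": "drive_tool", "kwargs": {
  "moves": [
    {"travel": [0.002,0,0],"twist": 0,"grip": 0.02},
    {"travel": [0,0,0],"twist": 0,"grip": 0.02},
    {"travel": [0,0,0],"twist": 0,"grip": 0.02}
  ]
}}

```text
time_s: 15.27
position: [461.1, -87.0, 81.4]
eef_rot: [1.0, -0.018, 0.0, 0.0]
force: [-0.4, -0.0, -4.2]
gripper_width: 0.265
gripper_force: 60.4
```

>>> {"fn": "drive_tool", "kwargs": {
  "moves": [
    {"travel": [0.002,0,0],"twist": 0,"grip": 0.02},
    {"travel": [0,0,0],"twist": 0,"grip": 0.02},
    {"travel": [0,0,0],"twist": 0,"grip": 0.02}
  ]
}}

```text
time_s: 15.52
position: [463.3, -87.0, 81.5]
eef_rot: [1.0, -0.018, 0.0, 0.0]
force: [-0.1, 0.1, -4.8]
gripper_width: 0.261
gripper_force: 60.4
```

Run:
```python
from h import *
o=ctrl.observe(); print(o['position'],o['force'],o['torque'])
```

```text
[463.25164171 -86.99156218  81.4659408 ] [-0.07624825  0.08263631 -4.83568987] [-0.05614727  0.01942591  0.03711663]
```

>>> {"fn": "drive_tool", "kwargs": {
  "moves": [
    {"travel": [0.001,0,0],"twist": 0,"grip": 0.02},
    {"travel": [0,0,0],"twist": 0,"grip": 0.02},
    {"travel": [0,0,0],"twist": 0,"grip": 0.02}
  ]
}}

```text
time_s: 15.77
position: [464.1, -87.0, 81.4]
eef_rot: [1.0, -0.018, -0.0, -0.0]
force: [0.1, -0.5, -5.0]
gripper_width: 0.265
gripper_force: 60.4
```

>>> {"fn": "drive_tool", "kwargs": {
  "moves": [
    {"travel": [0.001,0,0],"twist": 0,"grip": 0.02},
    {"travel": [0,0,0],"twist": 0,"grip": 0.02},
    {"travel": [0,0,0],"twist": 0,"grip": 0.02}
  ]
}}

```text
time_s: 16.02
position: [464.9, -87.0, 81.3]
eef_rot: [1.0, -0.018, -0.0, 0.0]
force: [-1.4, -0.8, -3.7]
gripper_width: 0.263
gripper_force: 60.5
```

Run:
```python
from h import *
o=ctrl.observe(); print(o['position'],o['force'],o['torque'])
```

```text
[464.87199684 -87.02557033  81.33806962] [-1.42032606 -0.75851965 -3.74573957] [ 0.07543072  0.15511315 -0.02868726]
```

>>> {"fn": "drive_tool", "kwargs": {
  "moves": [
    {"travel": [0.0005,0,-0.001],"twist": 0,"grip": 0.02},
    {"travel": [0,0,0],"twist": 0,"grip": 0.02},
    {"travel": [0,0,0],"twist": 0,"grip": 0.05},
    {"travel": [0,0,0],"twist": 0,"grip": 0.05},
    {"travel": [0,0,0],"twist": 0,"grip": 0.05},
    {"travel": [0,0,0],"twist": 0,"grip": 0.05},
    {"travel": [0,0,0.03],"twist": 0,"grip": 0.05},
    {"travel": [0,0,0.035],"twist": 0,"grip": 0.05}
  ]
}}

```text
time_s: 16.68
position: [463.7, -87.2, 144.1]
eef_rot: [1.0, -0.018, -0.003, 0.0]
force: [2.3, 0.4, 0.5]
gripper_width: 0.583
gripper_force: 0.0
```

>>> {"fn": "drive_tool", "kwargs": {
  "moves": [
    {"travel": [-0.01,0,0],"twist": 0,"grip": 0},
    {"travel": [-0.01,0.0005,0],"twist": 0,"grip": 0},
    {"travel": [-0.009,0.0005,0],"twist": 0,"grip": 0},
    {"travel": [0,0,0],"twist": 0,"grip": 0},
    {"travel": [0,0,0],"twist": 0,"grip": 0},
    {"travel": [0,0,0],"twist": 0,"grip": 0},
    {"travel": [0,0,0],"twist": 0,"grip": 0}
  ]
}}

```text
time_s: 17.27
position: [436.8, -86.0, 144.9]
eef_rot: [1.0, -0.018, -0.0, 0.0]
force: [0.2, 0.2, -0.6]
gripper_width: 0.002
gripper_force: 0.0
```

Run:
```python
from h import *
d=snap('top','pics/c3.png'); from bartop import bartop
print(bartop(d,463,-87)); print(bartop(d,458,-162))
P=cloud(d);s=snap('scene','pics/c3s.png')
print(ctrl.observe()['position'],ctrl.observe()['gripper_width'])
a=cv2.imread('pics/c3.png')[140:210,270:380]; b=cv2.imread('pics/c3s.png')[130:215,225:335]
cv2.imwrite('pics/c3w.png',cv2.hconcat([cv2.resize(a,(396,252),interpolation=cv2.INTER_CUBIC),cv2.resize(b,(396,306),interpolation=cv2.INTER_CUBIC)[:252]]))
```

```text
(array([454.8, -76.7, 121. ]), array([456.2, -77.2, 116. ]), np.int64(1), (np.float64(296.0), np.float64(162.0)))
(array([ 451.7, -160.6,  121. ]), array([ 451.9, -160.8,  120.1]), np.int64(28), (np.float64(318.82), np.float64(162.11)))
[436.81130642 -86.02657756 145.04704263] -0.0010786363432304829
```

View pics/c3w.png

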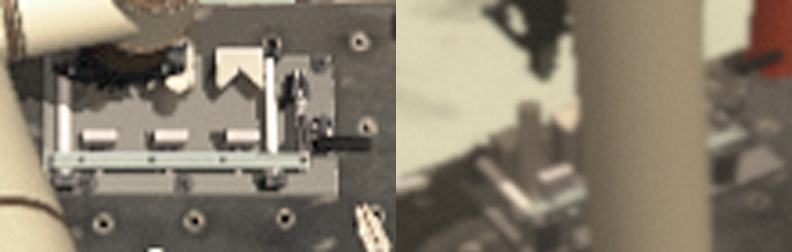

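>>> {"fn": "drive_tool", "kwargs": {
  "moves": [
    {"travel": [-0.003,-0.001,-0.02],"twist": 0,"grip": 0},
    {"travel": [0,0,-0.02],"twist": 0,"grip": 0},
    {"travel": [0,0,-0.02],"twist": 0,"grip": 0},
    {"travel": [0,0,-0.02],"twist": 0,"grip": 0},
    {"travel": [0,0,0],"twist": 0,"grip": 0},
    {"travel": [0,0,0],"twist": 0,"grip": 0}
  ]
}}

```text
time_s: 17.87
position: [433.2, -87.2, 64.8]
eef_rot: [1.0, -0.017, -0.001, 0.0]
force: [1.1, -0.3, 0.8]
gripper_width: 0.001
gripper_force: 0.0
```

>>> {"fn": "drive_tool", "kwargs": {
  "moves": [
    {"travel": [0.002,0,0],"twist": 0,"grip": 0},
    {"travel": [0.002,0,0],"twist": 0,"grip": 0},
    {"travel": [0,0,0],"twist": 0,"grip": 0},
    {"travel": [0,0,0],"twist": 0,"grip": 0}
  ]
}}

```text
time_s: 18.2
position: [438.4, -86.9, 66.3]
eef_rot: [1.0, -0.018, 0.001, -0.0]
force: [0.0, 1.2, 0.1]
gripper_width: 0.006
gripper_force: 0.0
```

>>> {"fn": "drive_tool", "kwargs": {
  "moves": [
    {"travel": [0.002,0,0],"twist": 0,"grip": 0},
    {"travel": [0,0,0],"twist": 0,"grip": 0},
    {"travel": [0,0,0],"twist": 0,"grip": 0}
  ]
}}

```text
time_s: 18.45
position: [439.6, -87.0, 65.6]
eef_rot: [1.0, -0.018, 0.0, -0.0]
force: [-0.2, 0.4, -0.4]
gripper_width: -0.003
gripper_force: 0.0
```

Nothing touched yet; on in small steps.

>>> {"fn": "drive_tool", "kwargs": {
  "moves": [
    {"travel": [0.001,0,0],"twist": 0,"grip": 0},
    {"travel": [0,0,0],"twist": 0,"grip": 0},
    {"travel": [0,0,0],"twist": 0,"grip": 0}
  ]
}}

```text
time_s: 18.7
position: [440.5, -87.1, 65.4]
eef_rot: [1.0, -0.018, -0.0, 0.0]
force: [-0.6, 0.4, 1.1]
gripper_width: -0.001
gripper_force: 0.3
```

>>> {"fn": "drive_tool", "kwargs": {
  "moves": [
    {"travel": [0.001,0,0],"twist": 0,"grip": 0},
    {"travel": [0,0,0],"twist": 0,"grip": 0},
    {"travel": [0,0,0],"twist": 0,"grip": 0}
  ]
}}

```text
time_s: 18.95
position: [441.3, -87.0, 65.3]
eef_rot: [1.0, -0.018, -0.0, 0.0]
force: [-1.6, 0.8, 0.8]
gripper_width: 0.002
gripper_force: 0.6
```

>>> {"fn": "drive_tool", "kwargs": {
  "moves": [
    {"travel": [0.001,0,0],"twist": 0,"grip": 0},
    {"travel": [0,0,0],"twist": 0,"grip": 0},
    {"travel": [0,0,0],"twist": 0,"grip": 0}
  ]
}}

```text
time_s: 19.2
position: [441.9, -87.1, 65.3]
eef_rot: [1.0, -0.018, -0.001, 0.0]
force: [-2.7, 0.8, 3.1]
gripper_width: -0.002
gripper_force: 1.5
```

>>> {"fn": "drive_tool", "kwargs": {
  "moves": [
    {"travel": [0.001,0,0],"twist": 0,"grip": 0},
    {"travel": [0,0,0],"twist": 0,"grip": 0},
    {"travel": [0,0,0],"twist": 0,"grip": 0}
  ]
}}

```text
time_s: 19.45
position: [442.1, -87.2, 65.2]
eef_rot: [1.0, -0.018, -0.002, 0.0]
force: [-5.0, 0.6, 3.9]
gripper_width: -0.002
gripper_force: 2.6
```

>>> {"fn": "drive_tool", "kwargs": {
  "moves": [
    {"travel": [0.001,0,0],"twist": 0,"grip": 0},
    {"travel": [0,0,0],"twist": 0,"grip": 0},
    {"travel": [0,0,0],"twist": 0,"grip": 0},
    {"travel": [-0.005,0,0],"twist": 0,"grip": 0},
    {"travel": [-0.005,0,0],"twist": 0,"grip": 0},
    {"travel": [0,0,0.025],"twist": 0,"grip": 0},
    {"travel": [0,0,0.025],"twist": 0,"grip": 0},
    {"travel": [0,0,0.025],"twist": 0,"grip": 0}
  ]
}}

```text
time_s: 20.12
position: [435.0, -87.0, 141.4]
eef_rot: [1.0, -0.017, 0.001, 0.0]
force: [0.9, -0.5, 0.4]
gripper_width: -0.0
gripper_force: 0.0
```

>>> {"fn": "drive_tool", "kwargs": {
  "moves": [
    {"travel": [-0.002,-0.025,0],"twist": 0,"grip": 0},
    {"travel": [-0.002,-0.025,0],"twist": 0,"grip": 0},
    {"travel": [-0.001,-0.025,0],"twist": 0,"grip": 0},
    {"travel": [0,0,0],"twist": 0,"grip": 0},
    {"travel": [0,0,0],"twist": 0,"grip": 0},
    {"travel": [0,0,0],"twist": 0,"grip": 0}
  ]
}}

```text
time_s: 20.62
position: [429.8, -162.0, 140.4]
eef_rot: [1.0, -0.018, 0.001, 0.0]
force: [0.2, 1.5, 0.7]
gripper_width: -0.001
gripper_force: 0.0
```

Run:
```python
from h import *
from bartop import bartop
d=snap('top','pics/d1.png')
print(bartop(d,464,-87)); print(bartop(d,458,-162)); print(ctrl.observe()['position'])
a=cv2.imread('pics/d1.png')[140:210,270:380]; cv2.imwrite('pics/d1w.png',cv2.resize(a,None,fx=5,fy=5,interpolation=cv2.INTER_CUBIC))
```

```text
(array([463.5, -88.6, 121. ]), array([463.9, -88.7, 119.8]), np.int64(26), (np.float64(299.12), np.float64(159.62)))
(array([nan, nan, nan]), array([nan, nan, nan]), np.int64(0), (np.float64(nan), np.float64(nan)))
[ 429.84223247 -161.65845337  140.42195536]bartop.py:5: RuntimeWarning: Mean of empty slice.
  return atz(d,u.mean(),v.mean(),z).round(1),P[m].mean(0).round(1),m.sum(),(round(u.mean(),2),round(v.mean(),2))
  ret = ret.dtype.type(ret / rcount)
  ret = um.true_divide(
```

>>> {"fn": "drive_tool", "kwargs": {
  "moves": [
    {"travel": [-0.001,0,-0.02],"twist": 0,"grip": 0},
    {"travel": [0,0,-0.02],"twist": 0,"grip": 0},
    {"travel": [0,0,-0.02],"twist": 0,"grip": 0},
    {"travel": [0,0,-0.008],"twist": 0,"grip": 0},
    {"travel": [0,0,0],"twist": 0,"grip": 0},
    {"travel": [0,0,0],"twist": 0,"grip": 0}
  ]
}}

```text
time_s: 21.17
position: [429.1, -161.7, 72.7]
eef_rot: [1.0, -0.017, 0.0, 0.0]
force: [0.4, 0.5, 0.2]
gripper_width: 0.003
gripper_force: 0.0
```

>>> {"fn": "drive_tool", "kwargs": {
  "moves": [
    {"travel": [0.001,0,-0.002],"twist": 0,"grip": 0},
    {"travel": [0.001,0,-0.002],"twist": 0,"grip": 0},
    {"travel": [0.001,0,-0.003],"twist": 0,"grip": 0},
    {"travel": [0,0,0],"twist": 0,"grip": 0},
    {"travel": [0,0,0],"twist": 0,"grip": 0}
  ]
}}

```text
time_s: 21.58
position: [431.5, -162.0, 65.4]
eef_rot: [1.0, -0.018, -0.0, -0.0]
force: [-0.4, 0.2, -0.5]
gripper_width: 0.0
gripper_force: 0.1
```

>>> {"fn": "drive_tool", "kwargs": {
  "moves": [
    {"travel": [0.001,0,0],"twist": 0,"grip": 0},
    {"travel": [0.001,0,0],"twist": 0,"grip": 0},
    {"travel": [0,0,0],"twist": 0,"grip": 0},
    {"travel": [0,0,0],"twist": 0,"grip": 0}
  ]
}}

```text
time_s: 21.92
position: [433.7, -162.1, 65.5]
eef_rot: [1.0, -0.018, 0.0, 0.0]
force: [-0.3, 0.9, 0.7]
gripper_width: 0.003
gripper_force: 0.3
```

>>> {"fn": "drive_tool", "kwargs": {
  "moves": [
    {"travel": [0.001,0,0],"twist": 0,"grip": 0},
    {"travel": [0.001,0,0],"twist": 0,"grip": 0},
    {"travel": [0,0,0],"twist": 0,"grip": 0},
    {"travel": [0,0,0],"twist": 0,"grip": 0}
  ]
}}

```text
time_s: 22.25
position: [435.7, -162.0, 65.4]
eef_rot: [1.0, -0.018, 0.0, -0.0]
force: [-1.4, -0.1, 0.6]
gripper_width: 0.001
gripper_force: 0.2
```

>>> {"fn": "drive_tool", "kwargs": {
  "moves": [
    {"travel": [0.001,0,0],"twist": 0,"grip": 0},
    {"travel": [0.001,0,0],"twist": 0,"grip": 0},
    {"travel": [0,0,0],"twist": 0,"grip": 0},
    {"travel": [0,0,0],"twist": 0,"grip": 0}
  ]
}}

```text
time_s: 22.58
position: [437.7, -162.0, 65.4]
eef_rot: [1.0, -0.018, 0.0, 0.0]
force: [-0.8, -0.4, 0.6]
gripper_width: -0.002
gripper_force: 0.2
```

>>> {"fn": "drive_tool", "kwargs": {
  "moves": [
    {"travel": [0.001,0,0],"twist": 0,"grip": 0},
    {"travel": [0,0,0],"twist": 0,"grip": 0},
    {"travel": [0,0,0],"twist": 0,"grip": 0}
  ]
}}

```text
time_s: 22.83
position: [438.7, -162.0, 65.4]
eef_rot: [1.0, -0.018, 0.0, 0.0]
force: [0.8, -0.4, -0.1]
gripper_width: -0.001
gripper_force: 0.2
```

>>> {"fn": "drive_tool", "kwargs": {
  "moves": [
    {"travel": [0.001,0,0],"twist": 0,"grip": 0},
    {"travel": [0,0,0],"twist": 0,"grip": 0},
    {"travel": [0,0,0],"twist": 0,"grip": 0}
  ]
}}

```text
time_s: 23.08
position: [439.7, -162.0, 65.4]
eef_rot: [1.0, -0.018, 0.0, -0.0]
force: [-0.1, 0.4, -0.7]
gripper_width: -0.002
gripper_force: 0.1
```

>>> {"fn": "drive_tool", "kwargs": {
  "moves": [
    {"travel": [0.001,0,0],"twist": 0,"grip": 0},
    {"travel": [0,0,0],"twist": 0,"grip": 0},
    {"travel": [0,0,0],"twist": 0,"grip": 0}
  ]
}}

```text
time_s: 23.33
position: [440.7, -162.0, 65.4]
eef_rot: [1.0, -0.018, 0.0, 0.0]
force: [-0.7, -0.3, 0.5]
gripper_width: 0.001
gripper_force: 0.1
```

>>> {"fn": "drive_tool", "kwargs": {
  "moves": [
    {"travel": [0.001,0,0],"twist": 0,"grip": 0},
    {"travel": [0,0,0],"twist": 0,"grip": 0},
    {"travel": [0,0,0],"twist": 0,"grip": 0}
  ]
}}

```text
time_s: 23.58
position: [441.4, -162.1, 65.4]
eef_rot: [1.0, -0.018, -0.0, 0.0]
force: [-0.7, -0.2, 0.4]
gripper_width: -0.001
gripper_force: 0.5
```

>>> {"fn": "drive_tool", "kwargs": {
  "moves": [
    {"travel": [0.001,0,0],"twist": 0,"grip": 0},
    {"travel": [0,0,0],"twist": 0,"grip": 0},
    {"travel": [0,0,0],"twist": 0,"grip": 0}
  ]
}}

```text
time_s: 23.83
position: [441.9, -162.1, 65.3]
eef_rot: [1.0, -0.018, -0.001, 0.0]
force: [-2.7, -0.9, 1.9]
gripper_width: -0.002
gripper_force: 1.5
```

Run:
```python
from h import *
d=snap('top','pics/e1.png'); s=snap('scene','pics/e1s.png')
o=ctrl.observe();print(o['position'],o['force'])
a=cv2.imread('pics/e1.png')[140:210,270:380]; b=cv2.imread('pics/e1s.png')[130:215,225:335]
cv2.imwrite('pics/e1w.png',cv2.hconcat([cv2.resize(a,(396,252),interpolation=cv2.INTER_CUBIC),cv2.resize(b,(396,306),interpolation=cv2.INTER_CUBIC)[:252]]))
```

```text
[ 441.8977794  -162.12927212   65.33947178] [-2.62790398 -0.81667166  2.65199687]
```

>>> {"fn": "drive_tool", "kwargs": {
  "moves": [
    {"travel": [0.001,0,0],"twist": 0,"grip": 0},
    {"travel": [0,0,0],"twist": 0,"grip": 0},
    {"travel": [0,0,0],"twist": 0,"grip": 0},
    {"travel": [-0.005,0,0],"twist": 0,"grip": 0},
    {"travel": [-0.005,0,0],"twist": 0,"grip": 0},
    {"travel": [0,0,0.035],"twist": 0,"grip": 0},
    {"travel": [0,0,0.04],"twist": 0,"grip": 0},
    {"travel": [0,0,0.04],"twist": 0,"grip": 0}
  ]
}}

```text
time_s: 24.6
position: [433.5, -161.8, 181.5]
eef_rot: [1.0, -0.017, -0.0, -0.0]
force: [1.6, -0.3, -0.1]
gripper_width: -0.003
gripper_force: 0.0
```

>>> {"fn": "drive_tool", "kwargs": {
  "moves": [
    {"travel": [-0.0168,-0.0314,0],"twist": 0,"grip": 0},
    {"travel": [-0.0168,-0.0314,0],"twist": 0,"grip": 0},
    {"travel": [-0.0168,-0.0314,0],"twist": 0,"grip": 0},
    {"travel": [-0.0168,-0.0314,0],"twist": 0,"grip": 0},
    {"travel": [-0.0168,-0.0314,0],"twist": 0,"grip": 0},
    {"travel": [0,0,0],"twist": 0,"grip": 0},
    {"travel": [0,0,0],"twist": 0,"grip": 0},
    {"travel": [0,0,0],"twist": 0,"grip": 0}
  ]
}}

```text
time_s: 25.27
position: [349.9, -319.1, 180.4]
eef_rot: [1.0, -0.018, 0.001, 0.0]
force: [1.1, 0.2, -0.5]
gripper_width: -0.002
gripper_force: 0.0
```

Run:
```python
from h import *
from bartop import bartop
d=snap('top','pics/f1.png'); s=snap('scene','pics/f1s.png')
for p in((464,-87),(461,-162)): print(bartop(d,*p))
o=ctrl.observe();print(o['position'],o['force'])
a=cv2.imread('pics/f1.png')[140:210,275:375]; b=cv2.imread('pics/f1s.png')[130:215,225:335]
cv2.imwrite('pics/f1w.png',cv2.vconcat([cv2.resize(a,(500,350),interpolation=cv2.INTER_CUBIC),cv2.resize(b,(500,386),interpolation=cv2.INTER_CUBIC)[:250]]))
```

```text
(array([462.5, -85.3, 121. ]), array([462.9, -85.4, 119.6]), np.int64(39), (np.float64(298.23), np.float64(159.92)))
(array([ 454.1, -159.5,  121. ]), array([ 454.4, -159.7,  119.8]), np.int64(33), (np.float64(318.48), np.float64(161.48)))
[ 350.27992316 -318.36912809  180.45741099] [-0.27790046  0.1922875  -0.98677281]
```

View pics/f1w.png

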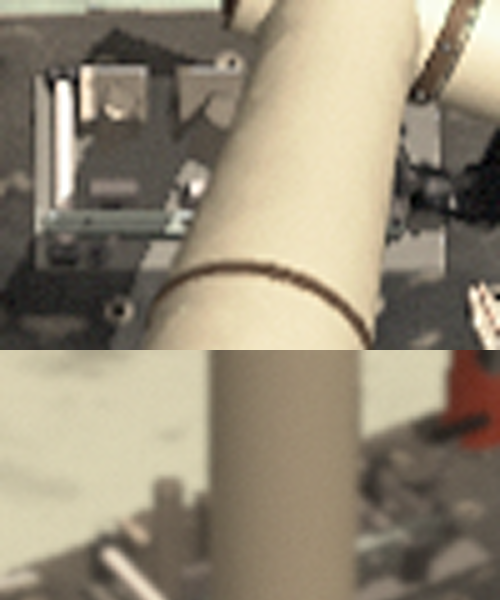

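>>> {"fn": "drive_tool", "kwargs": {
  "moves": [
    {"travel": [0,0.04,0],"twist": 0,"grip": 0},
    {"travel": [0,0.04,0],"twist": 0,"grip": 0},
    {"travel": [0,0.04,0],"twist": 0,"grip": 0},
    {"travel": [0,0.04,0],"twist": 0,"grip": 0},
    {"travel": [0,0.04,0],"twist": 0,"grip": 0},
    {"travel": [0.01,0.04,0],"twist": 0,"grip": 0},
    {"travel": [0.01,0.04,0],"twist": 0,"grip": 0},
    {"travel": [0.01,0.04,0],"twist": 0,"grip": 0}
  ]
}}

```text
time_s: 26.03
position: [379.5, 4.2, 181.1]
eef_rot: [1.0, -0.016, 0.001, -0.001]
force: [1.1, -1.0, 1.0]
gripper_width: -0.004
gripper_force: 0.0
```

>>> {"fn": "drive_tool", "kwargs": {
  "moves": [
    {"travel": [0,0.04,0],"twist": 0,"grip": 0},
    {"travel": [0,0.04,0],"twist": 0,"grip": 0},
    {"travel": [0,0.03,0],"twist": 0,"grip": 0},
    {"travel": [0,0,0],"twist": 0,"grip": 0},
    {"travel": [0,0,0],"twist": 0,"grip": 0},
    {"travel": [0,0,0],"twist": 0,"grip": 0}
  ]
}}

```text
time_s: 26.53
position: [379.0, 111.5, 180.3]
eef_rot: [1.0, -0.016, -0.0, 0.0]
force: [-0.1, 0.1, -0.6]
gripper_width: 0.0
gripper_force: 0.0
```

Run:
```python
from h import *
from bartop import bartop
d=snap('top','pics/g1.png'); s=snap('scene','pics/g1s.png')
for p in((464,-87),(461,-162)): print(bartop(d,*p))
o=ctrl.observe();print(o['position'],o['force'])
a=cv2.imread('pics/g1.png')[145:195,285:355]; b=cv2.imread('pics/g1s.png')[130:215,225:335]
cv2.imwrite('pics/g1w.png',cv2.vconcat([cv2.resize(a,(490,350),interpolation=cv2.INTER_CUBIC),cv2.resize(b,(490,379),interpolation=cv2.INTER_CUBIC)[:250]]))
```

```text
(array([462.8, -85.2, 121. ]), array([463.2, -85.4, 119.4]), np.int64(38), (np.float64(298.21), np.float64(159.84)))
(array([ 454.3, -160.8,  121. ]), array([ 454.5, -160.9,  120.4]), np.int64(39), (np.float64(318.82), np.float64(161.41)))
[379.26775591 110.48320993 180.35844736] [-0.10922982 -0.79277579 -0.06987039]
```

View pics/g1w.png

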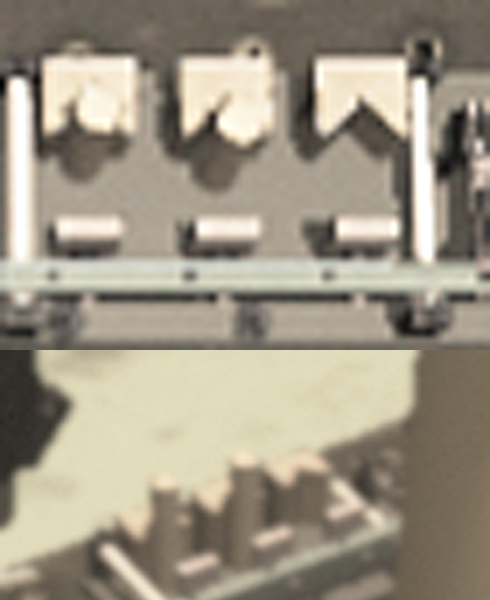

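The middle bar only rocked: pushed at 55 mm height it tips forward instead of sliding, and fell back, so it's about 6 mm short. I'll re-grip it, lift it a hair and carry it home, which worked for the left bar.

>>> {"fn": "drive_tool", "kwargs": {
  "moves": [
    {"travel": [0.0095,-0.034,0],"twist": 0,"grip": 0.05},
    {"travel": [0.0095,-0.034,0],"twist": 0,"grip": 0.05},
    {"travel": [0.0095,-0.034,0],"twist": 0,"grip": 0.05},
    {"travel": [0.0095,-0.034,0],"twist": 0,"grip": 0.05},
    {"travel": [0.0095,-0.034,0],"twist": 0,"grip": 0.05},
    {"travel": [0.0095,-0.034,0],"twist": 0,"grip": 0.05},
    {"travel": [0.0095,-0.034,0],"twist": 0,"grip": 0.05},
    {"travel": [0.0095,-0.034,0],"twist": 0,"grip": 0.05}
  ]
}}

```text
time_s: 27.3
position: [455.0, -164.0, 180.6]
eef_rot: [1.0, -0.019, 0.0, -0.0]
force: [0.7, 0.9, -0.0]
gripper_width: 0.584
gripper_force: 0.0
```

>>> {"fn": "drive_tool", "kwargs": {
  "moves": [
    {"travel": [0,0,0],"twist": 0,"grip": 0.05},
    {"travel": [0,0,0],"twist": 0,"grip": 0.05},
    {"travel": [0,0,0],"twist": 0,"grip": 0.05}
  ]
}}

```text
time_s: 27.55
position: [454.7, -161.8, 180.1]
eef_rot: [1.0, -0.019, -0.0, -0.0]
force: [0.0, 1.2, 0.6]
gripper_width: 0.59
gripper_force: 0.0
```

>>> {"fn": "drive_tool", "kwargs": {
  "moves": [
    {"travel": [0.001,0,-0.035],"twist": 0,"grip": 0.05},
    {"travel": [0,0,-0.035],"twist": 0,"grip": 0.05},
    {"travel": [0,0,-0.025],"twist": 0,"grip": 0.05},
    {"travel": [0,0,0],"twist": 0,"grip": 0.05},
    {"travel": [0,0,0],"twist": 0,"grip": 0.02},
    {"travel": [0,0,0],"twist": 0,"grip": 0.02},
    {"travel": [0,0,0],"twist": 0,"grip": 0.02},
    {"travel": [0,0,0],"twist": 0,"grip": 0.02}
  ]
}}

```text
time_s: 28.22
position: [458.2, -160.9, 87.6]
eef_rot: [1.0, -0.017, 0.002, 0.0]
force: [-0.1, 1.4, 4.2]
gripper_width: 0.254
gripper_force: 59.0
```

>>> {"fn": "drive_tool", "kwargs": {
  "moves": [
    {"travel": [0,0,0],"twist": 0,"grip": 0.02},
    {"travel": [0,0,0],"twist": 0,"grip": 0.02},
    {"travel": [0,0,0.003],"twist": 0,"grip": 0.02},
    {"travel": [0,0,0],"twist": 0,"grip": 0.02},
    {"travel": [0,0,0],"twist": 0,"grip": 0.02},
    {"travel": [0,0,0],"twist": 0,"grip": 0.02}
  ]
}}

```text
time_s: 28.72
position: [455.8, -161.0, 87.8]
eef_rot: [1.0, -0.018, -0.001, -0.0]
force: [-0.1, 1.1, -3.8]
gripper_width: 0.258
gripper_force: 58.9
```

>>> {"fn": "drive_tool", "kwargs": {
  "moves": [
    {"travel": [0.002,0,0.0005],"twist": 0,"grip": 0.02},
    {"travel": [0.002,0,0],"twist": 0,"grip": 0.02},
    {"travel": [0,0,0],"twist": 0,"grip": 0.02},
    {"travel": [0,0,0],"twist": 0,"grip": 0.02}
  ]
}}

```text
time_s: 29.05
position: [460.7, -161.0, 88.7]
eef_rot: [1.0, -0.018, -0.0, -0.0]
force: [-0.8, 0.1, -3.4]
gripper_width: 0.256
gripper_force: 58.9
```

>>> {"fn": "drive_tool", "kwargs": {
  "moves": [
    {"travel": [0.001,0,0],"twist": 0,"grip": 0.02},
    {"travel": [0,0,0],"twist": 0,"grip": 0.02},
    {"travel": [0,0,0],"twist": 0,"grip": 0.02}
  ]
}}

```text
time_s: 29.3
position: [461.6, -161.0, 88.9]
eef_rot: [1.0, -0.018, -0.0, 0.0]
force: [0.3, -0.0, -3.9]
gripper_width: 0.249
gripper_force: 58.9
```

>>> {"fn": "drive_tool", "kwargs": {
  "moves": [
    {"travel": [0.001,0,0],"twist": 0,"grip": 0.02},
    {"travel": [0,0,0],"twist": 0,"grip": 0.02},
    {"travel": [0,0,0],"twist": 0,"grip": 0.02}
  ]
}}

```text
time_s: 29.55
position: [462.6, -161.0, 88.9]
eef_rot: [1.0, -0.018, 0.0, 0.0]
force: [0.3, 0.5, -3.3]
gripper_width: 0.252
gripper_force: 58.9
```

>>> {"fn": "drive_tool", "kwargs": {
  "moves": [
    {"travel": [0.001,0,0],"twist": 0,"grip": 0.02},
    {"travel": [0,0,0],"twist": 0,"grip": 0.02},
    {"travel": [0,0,0],"twist": 0,"grip": 0.02}
  ]
}}

```text
time_s: 29.8
position: [463.7, -161.0, 88.9]
eef_rot: [1.0, -0.018, 0.0, 0.0]
force: [-0.7, -0.1, -3.6]
gripper_width: 0.258
gripper_force: 58.9
```

>>> {"fn": "drive_tool", "kwargs": {
  "moves": [
    {"travel": [0.001,0,0],"twist": 0,"grip": 0.02},
    {"travel": [0,0,0],"twist": 0,"grip": 0.02},
    {"travel": [0,0,0],"twist": 0,"grip": 0.02}
  ]
}}

```text
time_s: 30.05
position: [464.6, -161.0, 88.9]
eef_rot: [1.0, -0.018, -0.0, 0.0]
force: [-0.1, -0.2, -4.2]
gripper_width: 0.253
gripper_force: 58.9
```

>>> {"fn": "drive_tool", "kwargs": {
  "moves": [
    {"travel": [0.001,0,0],"twist": 0,"grip": 0.02},
    {"travel": [0,0,0],"twist": 0,"grip": 0.02},
    {"travel": [0,0,0],"twist": 0,"grip": 0.02}
  ]
}}

```text
time_s: 30.3
position: [465.3, -161.1, 88.8]
eef_rot: [1.0, -0.018, -0.0, 0.0]
force: [-0.4, 0.1, -3.8]
gripper_width: 0.253
gripper_force: 58.9
```

>>> {"fn": "drive_tool", "kwargs": {
  "moves": [
    {"travel": [0.001,0,0],"twist": 0,"grip": 0.02},
    {"travel": [0,0,0],"twist": 0,"grip": 0.02},
    {"travel": [0,0,0],"twist": 0,"grip": 0.02}
  ]
}}

```text
time_s: 30.55
position: [466.2, -161.1, 88.8]
eef_rot: [1.0, -0.018, -0.0, 0.0]
force: [-1.9, -1.2, -3.0]
gripper_width: 0.254
gripper_force: 59.0
```

Run:
```python
from h import *
o=ctrl.observe(); print(o['position'],o['force'],o['torque'])
```

```text
[ 466.18805467 -161.11291119   88.83379272] [-1.91935105 -1.16375307 -2.95145574] [-0.26217136  0.47939189  0.00653651]
```

>>> {"fn": "drive_tool", "kwargs": {
  "moves": [
    {"travel": [0,-0.001,0],"twist": 0,"grip": 0.02},
    {"travel": [0,0,0],"twist": 0,"grip": 0.02},
    {"travel": [0,0,0],"twist": 0,"grip": 0.02}
  ]
}}

```text
time_s: 30.8
position: [466.6, -161.9, 88.8]
eef_rot: [1.0, -0.018, 0.0, -0.0]
force: [-1.7, 0.7, -5.1]
gripper_width: 0.255
gripper_force: 59.0
```

>>> {"fn": "drive_tool", "kwargs": {
  "moves": [
    {"travel": [0.001,0,0],"twist": 0,"grip": 0.02},
    {"travel": [0,0,0],"twist": 0,"grip": 0.02},
    {"travel": [0,0,0],"twist": 0,"grip": 0.02}
  ]
}}

```text
time_s: 31.05
position: [467.3, -162.0, 88.8]
eef_rot: [1.0, -0.018, -0.0, -0.0]
force: [-1.4, 0.4, -3.0]
gripper_width: 0.254
gripper_force: 59.0
```

>>> {"fn": "drive_tool", "kwargs": {
  "moves": [
    {"travel": [0.001,0,0],"twist": 0,"grip": 0.02},
    {"travel": [0,0,0],"twist": 0,"grip": 0.02},
    {"travel": [0,0,0],"twist": 0,"grip": 0.02}
  ]
}}

```text
time_s: 31.3
position: [468.2, -162.1, 88.8]
eef_rot: [1.0, -0.018, -0.0, 0.0]
force: [-2.2, 0.5, -2.2]
gripper_width: 0.254
gripper_force: 59.0
```

Run:
```python
from h import *
o=ctrl.observe(); print(o['position'],o['force'],o['torque'],o['gripper_width'])
```

```text
[ 468.20941796 -162.13949559   88.8146124 ] [-2.18830321  0.48478828 -2.18039839] [-0.16778525  0.79803903  0.0532775 ] 0.25443298060680664
```

>>> {"fn": "drive_tool", "kwargs": {
  "moves": [
    {"travel": [0.001,0,0],"twist": 0,"grip": 0.02},
    {"travel": [0,0,0],"twist": 0,"grip": 0.02},
    {"travel": [0,0,0],"twist": 0,"grip": 0.02}
  ]
}}

```text
time_s: 31.55
position: [469.2, -162.1, 88.8]
eef_rot: [1.0, -0.018, -0.001, 0.0]
force: [-3.3, 0.1, -3.0]
gripper_width: 0.254
gripper_force: 59.1
```

>>> {"fn": "drive_tool", "kwargs": {
  "moves": [
    {"travel": [0.001,0,0],"twist": 0,"grip": 0.02},
    {"travel": [0,0,0],"twist": 0,"grip": 0.02},
    {"travel": [0,0,0],"twist": 0,"grip": 0.02}
  ]
}}

```text
time_s: 31.8
position: [470.1, -162.1, 88.9]
eef_rot: [1.0, -0.018, -0.001, 0.0]
force: [-3.6, -1.8, -2.1]
gripper_width: 0.255
gripper_force: 59.2
```

>>> {"fn": "drive_tool", "kwargs": {
  "moves": [
    {"travel": [0,0,-0.001],"twist": 0,"grip": 0.02},
    {"travel": [0,0,-0.001],"twist": 0,"grip": 0.02},
    {"travel": [0,0,0],"twist": 0,"grip": 0.02},
    {"travel": [0,0,0],"twist": 0,"grip": 0.02}
  ]
}}

```text
time_s: 32.13
position: [470.6, -162.3, 88.0]
eef_rot: [1.0, -0.017, 0.0, 0.0]
force: [-6.0, -0.1, 5.6]
gripper_width: 0.254
gripper_force: 60.0
```

Run:
```python
from h import *
o=ctrl.observe(); print(o['position'],o['force'],o['torque'],o['gripper_width'])
```

```text
[ 470.5858459  -162.27894388   87.96155941] [-6.03634274 -0.06524332  5.56782762] [-0.26297897  1.96335663  0.03480206] 0.2544059769154929
```

Contact began near TCP x = 465.5; beyond that the bar pitches about the V's top edge. So: straighten it, release, and push low with TCP at z≈53, below the tipping height.

>>> {"fn": "drive_tool", "kwargs": {
  "moves": [
    {"travel": [-0.003,0,0],"twist": 0,"grip": 0.02},
    {"travel": [-0.003,0,0],"twist": 0,"grip": 0.02},
    {"travel": [-0.002,0,0],"twist": 0,"grip": 0.02},
    {"travel": [0,0,0],"twist": 0,"grip": 0.02},
    {"travel": [0,0,0],"twist": 0,"grip": 0.05},
    {"travel": [0,0,0],"twist": 0,"grip": 0.05},
    {"travel": [0,0,0],"twist": 0,"grip": 0.05},
    {"travel": [0,0,0],"twist": 0,"grip": 0.05}
  ]
}}

```text
time_s: 32.8
position: [463.1, -161.9, 86.9]
eef_rot: [1.0, -0.018, 0.0, -0.0]
force: [0.1, 0.8, 0.9]
gripper_width: 0.591
gripper_force: 0.0
```

>>> {"fn": "drive_tool", "kwargs": {
  "moves": [
    {"travel": [0,0,0.03],"twist": 0,"grip": 0.05},
    {"travel": [0,0,0.035],"twist": 0,"grip": 0.05},
    {"travel": [0,0,0.025],"twist": 0,"grip": 0},
    {"travel": [-0.02,0.03,0],"twist": 0,"grip": 0},
    {"travel": [-0.02,0.03,0],"twist": 0,"grip": 0},
    {"travel": [-0.02,0.03,0],"twist": 0,"grip": 0},
    {"travel": [-0.02,0.035,0],"twist": 0,"grip": 0},
    {"travel": [0,0.035,0],"twist": 0,"grip": 0}
  ]
}}

```text
time_s: 33.47
position: [379.0, -1.7, 176.7]
eef_rot: [1.0, -0.018, -0.0, -0.0]
force: [0.3, 1.0, 0.7]
gripper_width: 0.004
gripper_force: 0.0
```

>>> {"fn": "drive_tool", "kwargs": {
  "moves": [
    {"travel": [0,0.035,0],"twist": 0,"grip": 0},
    {"travel": [0,0.035,0],"twist": 0,"grip": 0},
    {"travel": [0,0,0],"twist": 0,"grip": 0},
    {"travel": [0,0,0],"twist": 0,"grip": 0}
  ]
}}

```text
time_s: 33.8
position: [382.6, 69.7, 177.0]
eef_rot: [1.0, -0.016, 0.0, -0.0]
force: [-0.3, 0.1, -1.4]
gripper_width: 0.001
gripper_force: 0.0
```

```bash
cat > chk.py <<'E'
from h import *
from bartop import bartop
n=sys.argv[1]; d=snap('top',f'pics/{n}.png')
for p in((463,-87),(459,-162)): print(bartop(d,*p))
o=ctrl.observe();print(round(o['time_s'],1),o['position'].round(1),o['force'].round(1))
a=cv2.imread(f'pics/{n}.png')[145:195,285:355]; cv2.imwrite(f'pics/{n}w.png',cv2.resize(a,None,fx=7,fy=7,interpolation=cv2.INTER_CUBIC))
E
python3 chk.py h1
```

```text
(array([462.4, -85.1, 121. ]), array([462.9, -85.2, 119.3]), np.int64(40), (np.float64(298.18), np.float64(159.95)))
(array([ 457.3, -161.9,  121. ]), array([ 457.7, -162.1,  119.6]), np.int64(38), (np.float64(319.08), np.float64(160.63)))
33.9 [382.5  68.6 176.8] [-0.2 -0.5 -0.2]
```

>>> {"fn": "drive_tool", "kwargs": {
  "moves": [
    {"travel": [0.0068,-0.033,0],"twist": 0,"grip": 0},
    {"travel": [0.0068,-0.033,0],"twist": 0,"grip": 0},
    {"travel": [0.0068,-0.033,0],"twist": 0,"grip": 0},
    {"travel": [0.0068,-0.033,0],"twist": 0,"grip": 0},
    {"travel": [0.0068,-0.033,0],"twist": 0,"grip": 0},
    {"travel": [0.0068,-0.033,0],"twist": 0,"grip": 0},
    {"travel": [0.0068,-0.033,0],"twist": 0,"grip": 0}
  ]
}}

```text
time_s: 34.43
position: [429.5, -166.1, 176.8]
eef_rot: [1.0, -0.019, -0.0, -0.0]
force: [1.7, 0.8, 0.8]
gripper_width: -0.002
gripper_force: 0.0
```

>>> {"fn": "drive_tool", "kwargs": {
  "moves": [
    {"travel": [0,0,-0.02],"twist": 0,"grip": 0},
    {"travel": [0,0,-0.02],"twist": 0,"grip": 0},
    {"travel": [0,0,0],"twist": 0,"grip": 0},
    {"travel": [0,0,0],"twist": 0,"grip": 0}
  ]
}}

```text
time_s: 34.77
position: [428.9, -164.3, 136.3]
eef_rot: [1.0, -0.019, -0.001, 0.0]
force: [-0.4, -0.2, 0.7]
gripper_width: -0.006
gripper_force: 0.0
```

>>> {"fn": "drive_tool", "kwargs": {
  "moves": [
    {"travel": [0.001,0.002,-0.02],"twist": 0,"grip": 0},
    {"travel": [0,0,-0.02],"twist": 0,"grip": 0},
    {"travel": [0,0,-0.02],"twist": 0,"grip": 0},
    {"travel": [0,0,-0.012],"twist": 0,"grip": 0},
    {"travel": [0,0,-0.01],"twist": 0,"grip": 0},
    {"travel": [0,0,0],"twist": 0,"grip": 0},
    {"travel": [0,0,0],"twist": 0,"grip": 0}
  ]
}}

```text
time_s: 35.35
position: [431.9, -161.1, 55.8]
eef_rot: [1.0, -0.017, 0.001, 0.0]
force: [0.3, 0.3, 0.8]
gripper_width: 0.003
gripper_force: 0.0
```

>>> {"fn": "drive_tool", "kwargs": {
  "moves": [
    {"travel": [0.002,0,0],"twist": 0,"grip": 0},
    {"travel": [0.002,0,0],"twist": 0,"grip": 0},
    {"travel": [0,0,0],"twist": 0,"grip": 0},
    {"travel": [0,0,0],"twist": 0,"grip": 0}
  ]
}}

```text
time_s: 35.68
position: [435.6, -161.0, 55.5]
eef_rot: [1.0, -0.018, 0.001, 0.0]
force: [-0.2, 0.2, 0.2]
gripper_width: 0.0
gripper_force: 0.1
```

>>> {"fn": "drive_tool", "kwargs": {
  "moves": [
    {"travel": [0.001,0,0],"twist": 0,"grip": 0},
    {"travel": [0.001,0,0],"twist": 0,"grip": 0},
    {"travel": [0,0,0],"twist": 0,"grip": 0},
    {"travel": [0,0,0],"twist": 0,"grip": 0}
  ]
}}

```text
time_s: 36.02
position: [437.2, -161.1, 54.9]
eef_rot: [1.0, -0.018, -0.0, 0.0]
force: [-1.2, -1.2, 0.4]
gripper_width: -0.001
gripper_force: 0.3
```

>>> {"fn": "drive_tool", "kwargs": {
  "moves": [
    {"travel": [0.001,0,0],"twist": 0,"grip": 0},
    {"travel": [0,0,0],"twist": 0,"grip": 0},
    {"travel": [0,0,0],"twist": 0,"grip": 0}
  ]
}}

```text
time_s: 36.27
position: [438.2, -161.0, 54.9]
eef_rot: [1.0, -0.018, -0.0, -0.0]
force: [-0.1, -0.8, -1.0]
gripper_width: 0.003
gripper_force: 0.2
```

>>> {"fn": "drive_tool", "kwargs": {
  "moves": [
    {"travel": [0.001,0,0],"twist": 0,"grip": 0},
    {"travel": [0,0,0],"twist": 0,"grip": 0},
    {"travel": [0,0,0],"twist": 0,"grip": 0}
  ]
}}

```text
time_s: 36.52
position: [439.3, -161.0, 54.9]
eef_rot: [1.0, -0.018, 0.0, 0.0]
force: [-0.9, 0.0, -0.5]
gripper_width: 0.004
gripper_force: 0.2
```

>>> {"fn": "drive_tool", "kwargs": {
  "moves": [
    {"travel": [0.001,0,0],"twist": 0,"grip": 0},
    {"travel": [0,0,0],"twist": 0,"grip": 0},
    {"travel": [0,0,0],"twist": 0,"grip": 0}
  ]
}}

```text
time_s: 36.77
position: [439.8, -161.0, 54.8]
eef_rot: [1.0, -0.018, -0.0, -0.0]
force: [-2.6, 0.6, 0.5]
gripper_width: 0.001
gripper_force: 0.8
```

>>> {"fn": "drive_tool", "kwargs": {
  "moves": [
    {"travel": [0.001,0,0],"twist": 0,"grip": 0},
    {"travel": [0,0,0],"twist": 0,"grip": 0},
    {"travel": [0,0,0],"twist": 0,"grip": 0}
  ]
}}

```text
time_s: 37.02
position: [440.1, -160.9, 54.7]
eef_rot: [1.0, -0.018, -0.001, -0.0]
force: [-3.5, 1.8, 3.6]
gripper_width: 0.0
gripper_force: 2.3
```

>>> {"fn": "drive_tool", "kwargs": {
  "moves": [
    {"travel": [0.001,0,0],"twist": 0,"grip": 0},
    {"travel": [0,0,0],"twist": 0,"grip": 0},
    {"travel": [0,0,0],"twist": 0,"grip": 0}
  ]
}}

```text
time_s: 37.27
position: [440.3, -160.8, 54.7]
eef_rot: [1.0, -0.018, -0.002, -0.0]
force: [-5.9, 2.7, 5.4]
gripper_width: 0.002
gripper_force: 3.2
```

>>> {"fn": "drive_tool", "kwargs": {
  "moves": [
    {"travel": [0.001,0,0],"twist": 0,"grip": 0},
    {"travel": [0,0,0],"twist": 0,"grip": 0},
    {"travel": [0,0,0],"twist": 0,"grip": 0}
  ]
}}

```text
time_s: 37.52
position: [440.5, -160.8, 54.6]
eef_rot: [1.0, -0.018, -0.003, -0.0]
force: [-7.5, 2.7, 6.2]
gripper_width: 0.004
gripper_force: 3.9
```

>>> {"fn": "drive_tool", "kwargs": {
  "moves": [
    {"travel": [-0.004,0,0],"twist": 0,"grip": 0},
    {"travel": [-0.004,0,0],"twist": 0,"grip": 0},
    {"travel": [-0.003,0,0],"twist": 0,"grip": 0},
    {"travel": [0,0,0],"twist": 0,"grip": 0},
    {"travel": [0,0,0.03],"twist": 0,"grip": 0},
    {"travel": [0,0,0.03],"twist": 0,"grip": 0},
    {"travel": [0,0,0.03],"twist": 0,"grip": 0},
    {"travel": [0,0,0],"twist": 0,"grip": 0}
  ]
}}

```text
time_s: 38.18
position: [437.2, -161.8, 151.1]
eef_rot: [1.0, -0.017, 0.007, 0.001]
force: [0.2, 0.3, -0.2]
gripper_width: 0.002
gripper_force: 0.0
```

>>> {"fn": "drive_tool", "kwargs": {
  "moves": [
    {"travel": [0,0.025,0],"twist": 0,"grip": 0},
    {"travel": [0,0.025,0],"twist": 0,"grip": 0},
    {"travel": [0,0.025,0],"twist": 0,"grip": 0},
    {"travel": [0,0,0],"twist": 0,"grip": 0},
    {"travel": [0,0,0],"twist": 0,"grip": 0}
  ]
}}

```text
time_s: 38.6
position: [432.9, -85.1, 145.1]
eef_rot: [1.0, -0.016, 0.001, -0.0]
force: [-0.4, 0.2, -0.8]
gripper_width: 0.002
gripper_force: 0.0
```

>>> {"fn": "drive_tool", "kwargs": {
  "moves": [
    {"travel": [0.001,-0.0015,-0.02],"twist": 0,"grip": 0},
    {"travel": [0,0,-0.02],"twist": 0,"grip": 0},
    {"travel": [0,0,-0.02],"twist": 0,"grip": 0},
    {"travel": [0,0,-0.02],"twist": 0,"grip": 0},
    {"travel": [0,0,-0.01],"twist": 0,"grip": 0},
    {"travel": [0,0,0],"twist": 0,"grip": 0},
    {"travel": [0,0,0],"twist": 0,"grip": 0}
  ]
}}

```text
time_s: 39.18
position: [433.4, -88.2, 54.7]
eef_rot: [1.0, -0.018, -0.0, 0.0]
force: [-0.8, 0.4, -0.0]
gripper_width: 0.002
gripper_force: 0.0
```

>>> {"fn": "drive_tool", "kwargs": {
  "moves": [
    {"travel": [0.002,0,0],"twist": 0,"grip": 0},
    {"travel": [0.002,0,0],"twist": 0,"grip": 0},
    {"travel": [0,0,0],"twist": 0,"grip": 0},
    {"travel": [0,0,0],"twist": 0,"grip": 0}
  ]
}}

```text
time_s: 39.52
position: [437.9, -87.5, 55.6]
eef_rot: [1.0, -0.018, 0.001, -0.0]
force: [-0.2, -0.4, 0.3]
gripper_width: 0.001
gripper_force: 0.0
```

>>> {"fn": "drive_tool", "kwargs": {
  "moves": [
    {"travel": [0.001,0,0],"twist": 0,"grip": 0},
    {"travel": [0.001,0,0],"twist": 0,"grip": 0},
    {"travel": [0,0,0],"twist": 0,"grip": 0},
    {"travel": [0,0,0],"twist": 0,"grip": 0}
  ]
}}

```text
time_s: 39.85
position: [439.1, -87.5, 54.9]
eef_rot: [1.0, -0.018, -0.0, -0.0]
force: [-0.6, 0.1, -0.5]
gripper_width: 0.003
gripper_force: 0.0
```

>>> {"fn": "drive_tool", "kwargs": {
  "moves": [
    {"travel": [0.001,0,0],"twist": 0,"grip": 0},
    {"travel": [0.001,0,0],"twist": 0,"grip": 0},
    {"travel": [0,0,0],"twist": 0,"grip": 0},
    {"travel": [0,0,0],"twist": 0,"grip": 0}
  ]
}}

```text
time_s: 40.18
position: [441.1, -87.5, 54.8]
eef_rot: [1.0, -0.018, -0.0, -0.0]
force: [-0.4, -0.3, 0.4]
gripper_width: -0.002
gripper_force: 0.1
```

>>> {"fn": "drive_tool", "kwargs": {
  "moves": [
    {"travel": [0.001,0,0],"twist": 0,"grip": 0},
    {"travel": [0.001,0,0],"twist": 0,"grip": 0},
    {"travel": [0,0,0],"twist": 0,"grip": 0},
    {"travel": [0,0,0],"twist": 0,"grip": 0}
  ]
}}

```text
time_s: 40.52
position: [441.7, -87.7, 54.6]
eef_rot: [1.0, -0.018, -0.002, 0.0]
force: [-6.2, 0.0, 3.7]
gripper_width: 0.004
gripper_force: 2.4
```

>>> {"fn": "drive_tool", "kwargs": {
  "moves": [
    {"travel": [0.001,0,0],"twist": 0,"grip": 0},
    {"travel": [0.001,0,0],"twist": 0,"grip": 0},
    {"travel": [0,0,0],"twist": 0,"grip": 0},
    {"travel": [0,0,0],"twist": 0,"grip": 0}
  ]
}}

```text
time_s: 40.85
position: [441.8, -87.8, 54.4]
eef_rot: [1.0, -0.018, -0.003, 0.0]
force: [-8.6, 2.1, 6.6]
gripper_width: -0.002
gripper_force: 3.7
```

>>> {"fn": "drive_tool", "kwargs": {
  "moves": [
    {"travel": [-0.003,0,0],"twist": 0,"grip": 0},
    {"travel": [-0.003,0,0],"twist": 0,"grip": 0},
    {"travel": [-0.003,0,0],"twist": 0,"grip": 0},
    {"travel": [-0.001,0,0],"twist": 0,"grip": 0},
    {"travel": [0,0,0.03],"twist": 0,"grip": 0},
    {"travel": [0,0,0.04],"twist": 0,"grip": 0},
    {"travel": [0,0,0.04],"twist": 0,"grip": 0},
    {"travel": [-0.02,0.03,0.015],"twist": 0,"grip": 0}
  ]
}}

```text
time_s: 41.52
position: [421.7, -59.0, 185.8]
eef_rot: [1.0, -0.019, 0.007, 0.0]
force: [1.3, 1.5, 0.5]
gripper_width: -0.003
gripper_force: 0.0
```

>>> {"fn": "drive_tool", "kwargs": {
  "moves": [
    {"travel": [-0.02,0.035,0],"twist": 0,"grip": 0},
    {"travel": [0,0.035,0],"twist": 0,"grip": 0},
    {"travel": [0,0.035,0],"twist": 0,"grip": 0},
    {"travel": [0,0.03,0],"twist": 0,"grip": 0},
    {"travel": [0,0,0],"twist": 0,"grip": 0},
    {"travel": [0,0,0],"twist": 0,"grip": 0}
  ]
}}

```text
time_s: 42.02
position: [395.6, 79.1, 180.2]
eef_rot: [1.0, -0.016, 0.001, -0.0]
force: [-0.0, 0.5, -0.8]
gripper_width: 0.002
gripper_force: 0.0
```

```bash
python3 chk.py i1
```

```text
(array([462.2, -85.3, 121. ]), array([462.5, -85.4, 119.9]), np.int64(41), (np.float64(298.24), np.float64(160.0)))
(array([ 456.7, -161.7,  121. ]), array([ 457.2, -162. ,  119.4]), np.int64(40), (np.float64(319.05), np.float64(160.78)))
42.1 [395.4  78.1 180. ] [ 0.5 -0.3  0.2]
```

View pics/i1w.png

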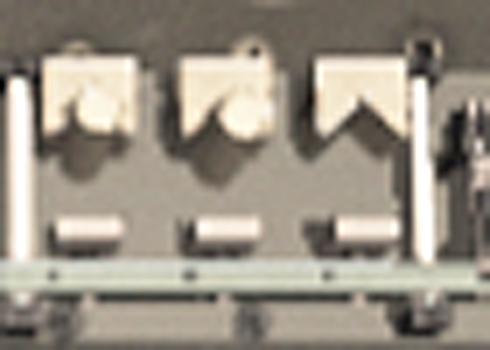

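The bar's still ~3 mm short relative to the left one, or it was dragged back when the finger lifted while still in contact. I'll repeat with a sideways dither under light pressure (finger friction can hold it against one face), then a slow, settled withdrawal.

>>> {"fn": "drive_tool", "kwargs": {
  "moves": [
    {"travel": [0.0051,-0.0342,0],"twist": 0,"grip": 0},
    {"travel": [0.0051,-0.0342,0],"twist": 0,"grip": 0},
    {"travel": [0.0051,-0.0342,0],"twist": 0,"grip": 0},
    {"travel": [0.0051,-0.0342,0],"twist": 0,"grip": 0},
    {"travel": [0.0051,-0.0342,0],"twist": 0,"grip": 0},
    {"travel": [0.0051,-0.0342,0],"twist": 0,"grip": 0},
    {"travel": [0.0051,-0.0342,0],"twist": 0,"grip": 0},
    {"travel": [0,0,0],"twist": 0,"grip": 0}
  ]
}}

```text
time_s: 42.73
position: [430.9, -167.5, 179.6]
eef_rot: [1.0, -0.022, 0.0, 0.001]
force: [0.6, -0.7, 1.4]
gripper_width: -0.003
gripper_force: 0.0
```

>>> {"fn": "drive_tool", "kwargs": {
  "moves": [
    {"travel": [0,0,0],"twist": 0,"grip": 0},
    {"travel": [0,0,0],"twist": 0,"grip": 0},
    {"travel": [0,0,-0.03],"twist": 0,"grip": 0},
    {"travel": [0,0,-0.03],"twist": 0,"grip": 0},
    {"travel": [0,0,-0.03],"twist": 0,"grip": 0},
    {"travel": [0,0,-0.02],"twist": 0,"grip": 0},
    {"travel": [0,0,-0.015],"twist": 0,"grip": 0},
    {"travel": [0,0,0],"twist": 0,"grip": 0}
  ]
}}

```text
time_s: 43.4
position: [428.3, -160.7, 52.3]
eef_rot: [1.0, -0.017, -0.003, -0.0]
force: [0.1, 0.9, 0.5]
gripper_width: -0.001
gripper_force: 0.0
```

>>> {"fn": "drive_tool", "kwargs": {
  "moves": [
    {"travel": [0.002,0,0],"twist": 0,"grip": 0},
    {"travel": [0.002,0,0],"twist": 0,"grip": 0},
    {"travel": [0,0,0],"twist": 0,"grip": 0},
    {"travel": [0,0,0],"twist": 0,"grip": 0}
  ]
}}

```text
time_s: 43.73
position: [435.7, -161.7, 56.0]
eef_rot: [1.0, -0.017, 0.001, 0.0]
force: [-1.1, -0.2, 0.3]
gripper_width: -0.001
gripper_force: 0.3
```

>>> {"fn": "drive_tool", "kwargs": {
  "moves": [
    {"travel": [0.001,0,0],"twist": 0,"grip": 0},
    {"travel": [0.001,0,0],"twist": 0,"grip": 0},
    {"travel": [0.001,0,0],"twist": 0,"grip": 0},
    {"travel": [0,0,0],"twist": 0,"grip": 0},
    {"travel": [0,0,0],"twist": 0,"grip": 0}
  ]
}}

```text
time_s: 44.15
position: [438.0, -162.0, 55.0]
eef_rot: [1.0, -0.018, 0.0, 0.0]
force: [-1.3, -0.3, 0.1]
gripper_width: -0.002
gripper_force: 0.3
```

>>> {"fn": "drive_tool", "kwargs": {
  "moves": [
    {"travel": [0.001,0,0],"twist": 0,"grip": 0},
    {"travel": [0.001,0,0],"twist": 0,"grip": 0},
    {"travel": [0,0,0],"twist": 0,"grip": 0},
    {"travel": [0,0,0],"twist": 0,"grip": 0}
  ]
}}

```text
time_s: 44.48
position: [439.7, -161.9, 54.8]
eef_rot: [1.0, -0.018, -0.0, -0.0]
force: [-0.5, 0.4, 1.2]
gripper_width: 0.001
gripper_force: 0.5
```

>>> {"fn": "drive_tool", "kwargs": {
  "moves": [
    {"travel": [-0.002,0,0],"twist": 0,"grip": 0},
    {"travel": [-0.002,0,0],"twist": 0,"grip": 0},
    {"travel": [-0.002,0,0],"twist": 0,"grip": 0},
    {"travel": [-0.002,0,0],"twist": 0,"grip": 0},
    {"travel": [-0.001,0,0],"twist": 0,"grip": 0},
    {"travel": [0,0,0],"twist": 0,"grip": 0},
    {"travel": [0,0,0],"twist": 0,"grip": 0},
    {"travel": [0,0,0.02],"twist": 0,"grip": 0}
  ]
}}

```text
time_s: 45.15
position: [428.2, -161.6, 72.3]
eef_rot: [1.0, -0.018, -0.004, -0.0]
force: [-0.7, -0.2, 1.1]
gripper_width: 0.001
gripper_force: 0.0
```

>>> {"fn": "drive_tool", "kwargs": {
  "moves": [
    {"travel": [0,0,0.03],"twist": 0,"grip": 0},
    {"travel": [0,0,0.03],"twist": 0,"grip": 0},
    {"travel": [0,0,0.03],"twist": 0,"grip": 0},
    {"travel": [0.008,0,0],"twist": 0,"grip": 0.05},
    {"travel": [0.009,0,0],"twist": 0,"grip": 0.05},
    {"travel": [0.009,0,0],"twist": 0,"grip": 0.05},
    {"travel": [0,0,0],"twist": 0,"grip": 0.05},
    {"travel": [0,0,0],"twist": 0,"grip": 0.05}
  ]
}}

```text
time_s: 45.82
position: [456.5, -161.8, 163.3]
eef_rot: [1.0, -0.018, -0.002, -0.0]
force: [0.0, -1.2, -0.1]
gripper_width: 0.582
gripper_force: 0.0
```

>>> {"fn": "drive_tool", "kwargs": {
  "moves": [
    {"travel": [0,0,-0.02],"twist": 0,"grip": 0.05},
    {"travel": [0,0,-0.02],"twist": 0,"grip": 0.05},
    {"travel": [0,0,-0.02],"twist": 0,"grip": 0.05},
    {"travel": [0,0,-0.016],"twist": 0,"grip": 0.05},
    {"travel": [0,0,0],"twist": 0,"grip": 0.05},
    {"travel": [0,0,0],"twist": 0,"grip": 0.05},
    {"travel": [0,0,0],"twist": 0,"grip": 0.05},
    {"travel": [0,0,0],"twist": 0,"grip": 0.05}
  ]
}}

```text
time_s: 46.48
position: [457.7, -162.0, 89.9]
eef_rot: [1.0, -0.017, 0.001, 0.0]
force: [-0.7, 0.4, 0.3]
gripper_width: 0.589
gripper_force: 0.0
```

>>> {"fn": "drive_tool", "kwargs": {
  "moves": [
    {"travel": [0,0,0],"twist": 0,"grip": 0.05},
    {"travel": [0,0,0],"twist": 0,"grip": 0.05},
    {"travel": [0,0,0],"twist": 0,"grip": 0.05}
  ]
}}

```text
time_s: 46.73
position: [457.2, -161.9, 89.5]
eef_rot: [1.0, -0.018, 0.001, -0.0]
force: [0.1, -0.3, 0.3]
gripper_width: 0.582
gripper_force: 0.0
```

```bash
python3 chk.py j1
```

```text
(array([464. , -89.9, 121. ]), array([464. , -89.9, 121.1]), np.int64(21), (np.float64(299.48), np.float64(159.48)))
(array([ 452.2, -162.7,  121. ]), array([ 452.4, -162.8,  120. ]), np.int64(29), (np.float64(319.38), np.float64(161.97)))
46.8 [ 457.1 -161.9   89.4] [ 0.7 -0.2 -0.3]
```

>>> {"fn": "drive_tool", "kwargs": {
  "moves": [
    {"travel": [0,0,0],"twist": 0,"grip": 0.02},
    {"travel": [0,0,0],"twist": 0,"grip": 0.02},
    {"travel": [0,0,0],"twist": 0,"grip": 0.02},
    {"travel": [0,0,0],"twist": 0,"grip": 0.02},
    {"travel": [0,0,0],"twist": 0,"grip": 0.02},
    {"travel": [0,0,0],"twist": 0,"grip": 0.02}
  ]
}}

```text
time_s: 47.28
position: [457.3, -162.1, 89.4]
eef_rot: [1.0, -0.017, 0.0, 0.0]
force: [0.4, -0.1, 4.0]
gripper_width: 0.254
gripper_force: 58.7
```

>>> {"fn": "drive_tool", "kwargs": {
  "moves": [
    {"travel": [0,0,0.002],"twist": 0,"grip": 0.02},
    {"travel": [0,0,0.001],"twist": 0,"grip": 0.02},
    {"travel": [0,0,0],"twist": 0,"grip": 0.02},
    {"travel": [0,0,0],"twist": 0,"grip": 0.02}
  ]
}}

```text
time_s: 47.62
position: [456.1, -161.8, 91.2]
eef_rot: [1.0, -0.018, -0.001, -0.0]
force: [-0.6, 0.5, -2.5]
gripper_width: 0.25
gripper_force: 58.9
```

>>> {"fn": "drive_tool", "kwargs": {
  "moves": [
    {"travel": [0.001,0,0],"twist": 0,"grip": 0.02},
    {"travel": [0.001,0,0],"twist": 0,"grip": 0.02},
    {"travel": [0,0,0],"twist": 0,"grip": 0.02},
    {"travel": [0,0,0],"twist": 0,"grip": 0.02}
  ]
}}

```text
time_s: 47.95
position: [458.9, -161.9, 91.8]
eef_rot: [1.0, -0.018, -0.0, -0.0]
force: [0.3, 0.2, -3.3]
gripper_width: 0.25
gripper_force: 58.9
```

>>> {"fn": "drive_tool", "kwargs": {
  "moves": [
    {"travel": [0.001,0,0],"twist": 0,"grip": 0.02},
    {"travel": [0,0,0],"twist": 0,"grip": 0.02},
    {"travel": [0,0,0],"twist": 0,"grip": 0.02}
  ]
}}

```text
time_s: 48.2
position: [460.0, -161.9, 91.9]
eef_rot: [1.0, -0.018, 0.0, 0.0]
force: [-0.0, -0.4, -3.1]
gripper_width: 0.251
gripper_force: 58.9
```

Run:
```python
from h import *
o=ctrl.observe(); print(o['position'],o['force'],o['torque'],o['gripper_width'])
```

```text
[ 459.96003448 -161.90213735   91.92223295] [-0.03554215 -0.39961743 -3.08351903] [ 0.01414398  0.03341165 -0.02339119] 0.25087537311958225
```

>>> {"fn": "drive_tool", "kwargs": {
  "moves": [
    {"travel": [0.001,0,0],"twist": 0,"grip": 0.02},
    {"travel": [0,0,0],"twist": 0,"grip": 0.02},
    {"travel": [0,0,0],"twist": 0,"grip": 0.02}
  ]
}}

```text
time_s: 48.45
position: [460.9, -161.9, 91.9]
eef_rot: [1.0, -0.018, -0.0, -0.0]
force: [-0.0, -0.1, -3.2]
gripper_width: 0.248
gripper_force: 58.9
```

>>> {"fn": "drive_tool", "kwargs": {
  "moves": [
    {"travel": [0.001,0,0],"twist": 0,"grip": 0.02},
    {"travel": [0,0,0],"twist": 0,"grip": 0.02},
    {"travel": [0,0,0],"twist": 0,"grip": 0.02}
  ]
}}

```text
time_s: 48.7
position: [461.8, -161.9, 91.9]
eef_rot: [1.0, -0.018, -0.0, -0.0]
force: [-0.5, 0.9, -3.1]
gripper_width: 0.252
gripper_force: 58.9
```

```bash
cat > ob.py <<'E'
from h import *
o=ctrl.observe(); print(o['position'].round(1),o['force'].round(1),o['torque'].round(2))
E
python3 ob.py
```

```text
[ 461.8 -161.9   91.9] [-0.5  0.9 -3.1] [0.1 0.1 0. ]
```

>>> {"fn": "drive_tool", "kwargs": {
  "moves": [
    {"travel": [0.001,0,0],"twist": 0,"grip": 0.02},
    {"travel": [0,0,0],"twist": 0,"grip": 0.02},
    {"travel": [0,0,0],"twist": 0,"grip": 0.02}
  ]
}}

```text
time_s: 48.95
position: [462.7, -161.9, 91.9]
eef_rot: [1.0, -0.018, -0.0, -0.0]
force: [-1.1, -0.2, -3.4]
gripper_width: 0.251
gripper_force: 58.9
```

```bash
python3 ob.py
```

```text
[ 462.7 -161.9   91.9] [-1.1 -0.2 -3.4] [0.13 0.22 0.01]
```

>>> {"fn": "drive_tool", "kwargs": {
  "moves": [
    {"travel": [0.0005,0,0],"twist": 0,"grip": 0.02},
    {"travel": [0,0,-0.001],"twist": 0,"grip": 0.02},
    {"travel": [0,0,-0.001],"twist": 0,"grip": 0.02},
    {"travel": [0,0,0],"twist": 0,"grip": 0.02},
    {"travel": [0,0,0],"twist": 0,"grip": 0.02}
  ]
}}

```text
time_s: 49.37
position: [463.2, -162.0, 89.7]
eef_rot: [1.0, -0.018, -0.0, 0.0]
force: [-1.1, -0.3, -3.6]
gripper_width: 0.25
gripper_force: 58.9
```

```bash
python3 ob.py
```

```text
[ 463.2 -162.    89.7] [-1.1 -0.3 -3.6] [-0.07  0.3   0.  ]
```

>>> {"fn": "drive_tool", "kwargs": {
  "moves": [
    {"travel": [0,0,-0.001],"twist": 0,"grip": 0.02},
    {"travel": [0,0,0],"twist": 0,"grip": 0.02},
    {"travel": [0,0,0],"twist": 0,"grip": 0.02}
  ]
}}

```text
time_s: 49.62
position: [463.6, -162.1, 89.6]
eef_rot: [1.0, -0.017, 0.0, 0.0]
force: [-3.6, 0.3, 3.4]
gripper_width: 0.247
gripper_force: 59.7
```

>>> {"fn": "drive_tool", "kwargs": {
  "moves": [
    {"travel": [0,0,0],"twist": 0,"grip": 0.05},
    {"travel": [0,0,0],"twist": 0,"grip": 0.05},
    {"travel": [0,0,0],"twist": 0,"grip": 0.05},
    {"travel": [0,0,0],"twist": 0,"grip": 0.05},
    {"travel": [0,0,0.02],"twist": 0,"grip": 0.05},
    {"travel": [0,0,0.03],"twist": 0,"grip": 0.05},
    {"travel": [0,0,0.035],"twist": 0,"grip": 0.05},
    {"travel": [0,0,0],"twist": 0,"grip": 0.05}
  ]
}}

```text
time_s: 50.28
position: [468.2, -162.9, 180.8]
eef_rot: [1.0, -0.017, 0.007, 0.001]
force: [1.3, 0.0, 0.4]
gripper_width: 0.587
gripper_force: 0.0
```

>>> {"fn": "drive_tool", "kwargs": {
  "moves": [
    {"travel": [-0.01,0.035,0],"twist": 0,"grip": 0},
    {"travel": [-0.02,0.035,0],"twist": 0,"grip": 0},
    {"travel": [-0.02,0.035,0],"twist": 0,"grip": 0},
    {"travel": [-0.02,0.035,0],"twist": 0,"grip": 0},
    {"travel": [0,0.035,0],"twist": 0,"grip": 0},
    {"travel": [0,0.035,0],"twist": 0,"grip": 0},
    {"travel": [0,0.03,0],"twist": 0,"grip": 0},
    {"travel": [0,0,0],"twist": 0,"grip": 0}
  ]
}}

```text
time_s: 50.95
position: [394.5, 82.3, 174.6]
eef_rot: [1.0, -0.015, 0.002, -0.001]
force: [0.8, -0.7, 0.4]
gripper_width: -0.001
gripper_force: 0.0
```

```bash
python3 chk.py k1
python3 - <<'E'
from h import *
s=snap('scene','pics/k1s.png'); P=cloud(s)
# scene-based vertical check: bar axis points around each bar by height
for x,y in((463,-86),(460,-162)):
    for z0 in (75,85,95,105,113):
        m=(np.hypot(P[...,0]-x,P[...,1]-y)<22)&(abs(P[...,2]-z0)<5)
        print((x,y),z0,m.sum(),P[m].mean(0).round(1) if m.sum() else '')
E
```

```text
(array([462.7, -84.9, 121. ]), array([462.9, -85. , 120. ]), np.int64(39), (np.float64(298.13), np.float64(159.87)))
(array([ 460.1, -160.7,  121. ]), array([ 460.4, -160.9,  119.9]), np.int64(39), (np.float64(318.72), np.float64(159.9)))
51.0 [393.8  80.5 174.2] [-0.2  0.5  0.2]
(463, -86) 75 20 [458.9 -82.8  74.4]
(463, -86) 85 15 [452.8 -86.2  84.7]
(463, -86) 95 15 [452.4 -85.7  95.2]
(463, -86) 105 16 [453.4 -85.  104.5]
(463, -86) 113 17 [453.9 -86.7 113.4]
(460, -162) 75 21 [ 458.1 -157.8   73.3]
(460, -162) 85 16 [ 448.7 -160.9   85.1]
(460, -162) 95 13 [ 446.9 -161.6   95.9]
(460, -162) 105 14 [ 448.5 -160.2  105.7]
(460, -162) 113 17 [ 449.8 -161.   113.6]
```

Both bars are now home: spacing (2.6, 75.8) mm against the expected (2.6, 75), and upright. Now the lever, approached from -x.

>>> {"fn": "drive_tool", "kwargs": {
  "moves": [
    {"travel": [-0.005,-0.04,0.001],"twist": 0,"grip": 0},
    {"travel": [-0.005,-0.04,0],"twist": 0,"grip": 0},
    {"travel": [-0.005,-0.04,0],"twist": 0,"grip": 0},
    {"travel": [-0.005,-0.04,0],"twist": 0,"grip": 0},
    {"travel": [-0.005,-0.04,0],"twist": 0,"grip": 0},
    {"travel": [-0.005,-0.04,0],"twist": 0,"grip": 0},
    {"travel": [-0.005,-0.04,0],"twist": 0,"grip": 0},
    {"travel": [-0.005,-0.04,0],"twist": 0,"grip": 0}
  ]
}}

```text
time_s: 51.72
position: [351.9, -244.8, 175.1]
eef_rot: [1.0, -0.019, 0.0, 0.0]
force: [1.5, 1.3, -0.1]
gripper_width: -0.001
gripper_force: 0.0
```

>>> {"fn": "drive_tool", "kwargs": {
  "moves": [
    {"travel": [-0.007,-0.04,0],"twist": 0,"grip": 0},
    {"travel": [0,-0.038,0],"twist": 0,"grip": 0},
    {"travel": [0,0,0],"twist": 0,"grip": 0},
    {"travel": [0,0,0],"twist": 0,"grip": 0},
    {"travel": [0,0,0],"twist": 0,"grip": 0}
  ]
}}

```text
time_s: 52.13
position: [345.2, -320.4, 174.4]
eef_rot: [1.0, -0.019, -0.0, -0.0]
force: [-0.4, 0.5, 0.0]
gripper_width: 0.003
gripper_force: 0.0
```

>>> {"fn": "drive_tool", "kwargs": {
  "moves": [
    {"travel": [0,0,-0.02],"twist": 0,"grip": 0},
    {"travel": [0,0,-0.02],"twist": 0,"grip": 0},
    {"travel": [0,0,-0.015],"twist": 0,"grip": 0},
    {"travel": [0,0,0],"twist": 0,"grip": 0},
    {"travel": [0,0,0],"twist": 0,"grip": 0},
    {"travel": [0,0,0],"twist": 0,"grip": 0}
  ]
}}

```text
time_s: 52.63
position: [347.2, -319.7, 121.0]
eef_rot: [1.0, -0.017, 0.001, 0.001]
force: [0.2, -0.1, 0.3]
gripper_width: -0.003
gripper_force: 0.0
```

Pushing the first stroke.

>>> {"fn": "drive_tool", "kwargs": {
  "moves": [
    {"travel": [0.005,0,0],"twist": 0,"grip": 0},
    {"travel": [0.005,0,0],"twist": 0,"grip": 0},
    {"travel": [0.005,0,0],"twist": 0,"grip": 0},
    {"travel": [0.006,0,0],"twist": 0,"grip": 0},
    {"travel": [0.006,-0.0005,0],"twist": 0,"grip": 0},
    {"travel": [0.006,0,0],"twist": 0,"grip": 0},
    {"travel": [0,0,0],"twist": 0,"grip": 0},
    {"travel": [0,0,0],"twist": 0,"grip": 0}
  ]
}}

```text
time_s: 53.3
position: [379.7, -320.4, 119.7]
eef_rot: [1.0, -0.017, -0.0, -0.0]
force: [-0.6, -0.5, 0.4]
gripper_width: 0.002
gripper_force: 0.0
```

>>> {"fn": "drive_tool", "kwargs": {
  "moves": [
    {"travel": [0.006,0,0],"twist": 0,"grip": 0},
    {"travel": [0.006,-0.0005,0],"twist": 0,"grip": 0},
    {"travel": [0.006,0,0],"twist": 0,"grip": 0},
    {"travel": [0.006,-0.0005,0],"twist": 0,"grip": 0},
    {"travel": [0.006,0,0],"twist": 0,"grip": 0},
    {"travel": [0,0,0],"twist": 0,"grip": 0},
    {"travel": [0,0,0],"twist": 0,"grip": 0}
  ]
}}

```text
time_s: 53.88
position: [409.7, -321.3, 119.7]
eef_rot: [1.0, -0.017, -0.0, -0.0]
force: [-0.4, 0.1, -0.2]
gripper_width: -0.003
gripper_force: 0.0
```

>>> {"fn": "drive_tool", "kwargs": {
  "moves": [
    {"travel": [0.002,0,0],"twist": 0,"grip": 0},
    {"travel": [0.002,0,0],"twist": 0,"grip": 0},
    {"travel": [0,0,0],"twist": 0,"grip": 0},
    {"travel": [0,0,0],"twist": 0,"grip": 0}
  ]
}}

```text
time_s: 54.22
position: [413.3, -321.4, 120.0]
eef_rot: [1.0, -0.018, -0.0, 0.0]
force: [0.2, -1.1, -0.1]
gripper_width: 0.003
gripper_force: 0.0
```

No resistance: the handle was missed. Looking.

Run:
```python
from h import *
d=snap('top','pics/l1.png'); s=snap('scene','pics/l1s.png')
a=cv2.imread('pics/l1.png')[130:220,270:410]; b=cv2.imread('pics/l1s.png')[110:210,220:360]; c=cv2.imread('pics/k1.png')[130:220,270:410]; e=cv2.imread('pics/k1s.png')[110:210,220:360]
r=lambda i,h:cv2.resize(i,(400,h),interpolation=cv2.INTER_CUBIC)
cv2.imwrite('pics/l1w.png',cv2.hconcat([cv2.vconcat([r(a,257),r(b,286)]),cv2.vconcat([r(c,257),r(e,286)])]))
d0=load('pics/k1.png')
for f in('pics/k1.png','pics/l1.png'):
    P=cloud(load(f)); m=(P[...,0]>340)&(P[...,0]<460)&(P[...,1]<-285)&(P[...,1]>-355)&(P[...,2]>125)&(P[...,2]<150); print(f,m.sum(),P[m].mean(0).round(1),P[m].min(0).round(1),P[m].max(0).round(1))
```

```text
pics/k1.png 59 [ 376.5 -316.5  140.8] [ 371.4 -344.5  131.1] [ 383.9 -290.2  147.9]
pics/l1.png 58 [ 376.5 -316.7  140.9] [ 370.8 -344.2  131.1] [ 382.9 -290.8  149.2]
```

View pics/l1w.png

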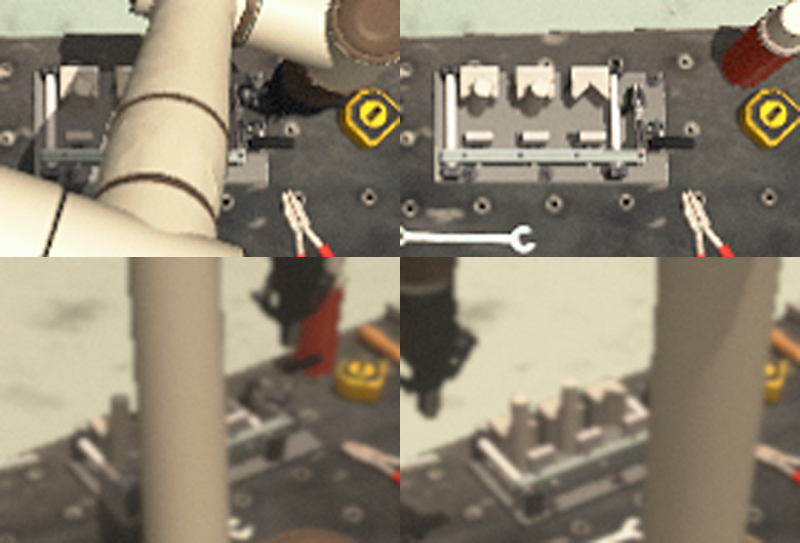

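```bash
python3 - <<'E'
from h import *
for f,(x,y) in (('pics/l1s.png',(413,-321)),('pics/k1s.png',(394,80)),('pics/l1.png',(413,-321)),('pics/c3s.png',(437,-86))):
    P=cloud(load(f)); m=(abs(P[...,0]-x)<30)&(abs(P[...,1]-y)<35)&(P[...,2]>85)&(P[...,2]<300)
    Q=P[m]; print(f,len(Q))
    for z0 in range(90,260,12):
        q=Q[(Q[:,2]>=z0)&(Q[:,2]<z0+12)]
        if len(q): print(z0,len(q),q.min(0).round(0),q.max(0).round(0))
E
python3 ob.py
```

```text
pics/l1s.png 411
90 5 [ 385. -320.   91.] [ 391. -317.  101.]
102 2 [ 388. -321.  103.] [ 389. -319.  112.]
138 8 [ 384. -326.  140.] [ 419. -314.  150.]
150 18 [ 398. -338.  152.] [ 413. -311.  161.]
162 22 [ 398. -337.  162.] [ 415. -306.  174.]
174 16 [ 396. -334.  174.] [ 413. -308.  185.]
186 35 [ 395. -353.  186.] [ 419. -293.  198.]
198 44 [ 394. -355.  198.] [ 427. -286.  210.]
210 32 [ 390. -356.  210.] [ 422. -287.  222.]
222 33 [ 391. -341.  222.] [ 416. -295.  234.]
234 43 [ 389. -354.  234.] [ 405. -288.  246.]
246 55 [ 390. -354.  246.] [ 421. -286.  258.]
258 23 [ 397. -321.  258.] [ 420. -286.  268.]
pics/k1s.png 353
198 13 [380.  66. 200.] [397.  89. 209.]
210 22 [379.  65. 211.] [396.  92. 220.]
222 30 [378.  66. 222.] [396.  91. 233.]
234 29 [378.  56. 234.] [390. 105. 245.]
246 79 [377.  45. 246.] [402. 114. 258.]
258 47 [373.  45. 258.] [405. 114. 270.]
pics/l1.png 93
102 2 [ 393. -318.  105.] [ 394. -316.  110.]
150 6 [ 400. -328.  151.] [ 405. -312.  158.]
162 7 [ 399. -325.  162.] [ 406. -308.  169.]
174 2 [ 399. -326.  176.] [ 401. -324.  183.]
186 14 [ 398. 
[... 203 characters left out ...]
. -292.  245.]
246 4 [ 400. -295.  250.] [ 404. -287.  256.]
258 2 [ 402. -289.  260.] [ 422. -287.  262.]
pics/c3s.png 422
90 16 [447. -99.  90.] [464. -78. 101.]
102 21 [446. -99. 102.] [465. -78. 114.]
114 27 [ 447. -102.  115.] [466. -77. 124.]
162 2 [424. -89. 172.] [426. -81. 174.]
174 20 [ 420. -101.  174.] [444. -76. 186.]
186 22 [ 419. -103.  187.] [440. -75. 197.]
198 25 [ 419. -105.  198.] [437. -75. 210.]
210 35 [ 420. -112.  211.] [440. -61. 222.]
222 45 [ 418. -115.  222.] [449. -52. 234.]
234 32 [ 416. -105.  234.] [442. -51. 245.]
246 41 [ 414. -106.  247.] [440. -52. 257.]
258 41 [ 413. -100.  258.] [442. -54. 269.]
[ 413.3 -321.4  120. ] [ 0.   0.  -0.1] [-0.03  0.02  0.02]
```

Confirmed by depth: the real fingertips sit about 27 mm above the reported TCP, so the finger passed just over the handle. I'll back up, go lower, and push again.

>>> {"fn": "drive_tool", "kwargs": {
  "moves": [
    {"travel": [-0.017,0,0.002],"twist": 0,"grip": 0},
    {"travel": [-0.017,0.0005,0],"twist": 0,"grip": 0},
    {"travel": [-0.017,0.0005,0],"twist": 0,"grip": 0},
    {"travel": [-0.017,0.0005,0],"twist": 0,"grip": 0},
    {"travel": [0,0.001,0],"twist": 0,"grip": 0},
    {"travel": [0,0,0],"twist": 0,"grip": 0},
    {"travel": [0,0,-0.016],"twist": 0,"grip": 0},
    {"travel": [0,0,-0.016],"twist": 0,"grip": 0}
  ]
}}

```text
time_s: 54.98
position: [347.4, -319.7, 90.7]
eef_rot: [1.0, -0.017, 0.002, 0.001]
force: [-0.5, 0.8, -0.8]
gripper_width: -0.0
gripper_force: 0.0
```

>>> {"fn": "drive_tool", "kwargs": {
  "moves": [
    {"travel": [0,0,0],"twist": 0,"grip": 0},
    {"travel": [0,0,0],"twist": 0,"grip": 0},
    {"travel": [0.006,0,0],"twist": 0,"grip": 0},
    {"travel": [0.006,0,0],"twist": 0,"grip": 0},
    {"travel": [0.006,0,0],"twist": 0,"grip": 0},
    {"travel": [0.006,0,0],"twist": 0,"grip": 0},
    {"travel": [0,0,0],"twist": 0,"grip": 0},
    {"travel": [0,0,0],"twist": 0,"grip": 0}
  ]
}}

```text
time_s: 55.65
position: [369.5, -319.0, 90.1]
eef_rot: [1.0, -0.017, -0.0, 0.0]
force: [-4.1, -0.6, 1.6]
gripper_width: -0.0
gripper_force: 1.5
```

>>> {"fn": "drive_tool", "kwargs": {
  "moves": [
    {"travel": [0.006,0,0],"twist": 0,"grip": 0},
    {"travel": [0.006,-0.0005,0],"twist": 0,"grip": 0},
    {"travel": [0.006,0,0],"twist": 0,"grip": 0},
    {"travel": [0.006,-0.0005,0],"twist": 0,"grip": 0},
    {"travel": [0.006,0,0],"twist": 0,"grip": 0},
    {"travel": [0.006,-0.0005,0],"twist": 0,"grip": 0},
    {"travel": [0,0,0],"twist": 0,"grip": 0},
    {"travel": [0,0,0],"twist": 0,"grip": 0}
  ]
}}

```text
time_s: 56.32
position: [404.7, -320.1, 89.7]
eef_rot: [1.0, -0.018, -0.001, -0.0]
force: [-4.0, 0.8, 3.9]
gripper_width: 0.002
gripper_force: 2.7
```

>>> {"fn": "drive_tool", "kwargs": {
  "moves": [
    {"travel": [0.005,0,0],"twist": 0,"grip": 0},
    {"travel": [0.005,0,0],"twist": 0,"grip": 0},
    {"travel": [0,0,0],"twist": 0,"grip": 0},
    {"travel": [0,0,0],"twist": 0,"grip": 0}
  ]
}}

```text
time_s: 56.65
position: [413.0, -320.2, 89.1]
eef_rot: [1.0, -0.018, -0.003, -0.001]
force: [-7.1, -1.5, 2.4]
gripper_width: 0.003
gripper_force: 3.8
```

>>> {"fn": "drive_tool", "kwargs": {
  "moves": [
    {"travel": [0.003,0,0],"twist": 0,"grip": 0},
    {"travel": [0,0,0],"twist": 0,"grip": 0},
    {"travel": [0,0,0],"twist": 0,"grip": 0}
  ]
}}

```text
time_s: 56.9
position: [413.4, -320.1, 89.1]
eef_rot: [1.0, -0.018, -0.005, -0.001]
force: [-12.0, -3.2, 5.3]
gripper_width: 0.001
gripper_force: 6.3
```

>>> {"fn": "drive_tool", "kwargs": {
  "moves": [
    {"travel": [0.003,0,0],"twist": 0,"grip": 0},
    {"travel": [0,0,0],"twist": 0,"grip": 0},
    {"travel": [-0.013,0,0],"twist": 0,"grip": 0},
    {"travel": [-0.013,0,0],"twist": 0,"grip": 0},
    {"travel": [-0.013,0.0005,0],"twist": 0,"grip": 0},
    {"travel": [-0.013,0.0005,0],"twist": 0,"grip": 0},
    {"travel": [-0.013,0.0005,0],"twist": 0,"grip": 0},
    {"travel": [-0.013,0,0],"twist": 0,"grip": 0}
  ]
}}

```text
time_s: 57.57
position: [343.6, -319.3, 90.4]
eef_rot: [1.0, -0.017, 0.002, 0.001]
force: [0.3, -0.4, 0.2]
gripper_width: 0.004
gripper_force: 0.0
```

>>> {"fn": "drive_tool", "kwargs": {
  "moves": [
    {"travel": [0,0,0],"twist": 0,"grip": 0},
    {"travel": [0,0,0],"twist": 0,"grip": 0},
    {"travel": [0,0,0],"twist": 0,"grip": 0},
    {"travel": [0,0,0],"twist": 0,"grip": 0}
  ]
}}

```text
time_s: 57.9
position: [344.5, -319.3, 90.3]
eef_rot: [1.0, -0.017, 0.001, 0.0]
force: [-0.4, -1.0, 0.0]
gripper_width: 0.004
gripper_force: 0.0
```

```bash
cat > cb.py <<'E'
from h import *
# clamp position: green bar band (z~55) and handle, compared with reference image k1
def meas(d):
    P=cloud(d); im=d['image'].astype(int)
    out={}
    m=(P[...,1]<-290)&(P[...,1]>-348)&(P[...,2]>128)&(P[...,2]<152)&(P[...,0]>350)&(P[...,0]<450); out['handle']=P[m].mean(0).round(1),m.sum()
    for y0,y1 in((-64,-40),(-280,-260),(-304,-284)):
        m=(P[...,1]<y1)&(P[...,1]>y0)&(P[...,2]>47)&(P[...,2]<63)&(P[...,0]>360)&(P[...,0]<440)
        out[y0]=(P[m][:,0].mean().round(1) if m.sum() else None,m.sum())
    for y in(-85,-160,-235):   # jaws z~70
        m=(abs(P[...,1]-y)<16)&(P[...,2]>62)&(P[...,2]<78)&(P[...,0]>385)&(P[...,0]<447)
        out[y]=(P[m][:,0].mean().round(1) if m.sum() else None,m.sum())
    return out
print('ref',meas(load('pics/k1.png')))
d=snap('top',f'pics/{sys.argv[1]}.png'); print(meas(d)); o=ctrl.observe(); print(round(o['time_s'],1),o['position'].round(1),o['force'].round(1))
E
python3 cb.py m1
```

```text
ref {'handle': (array([ 376.5, -316.5,  140.8]), np.int64(59)), -64: (np.float64(386.3), np.int64(50)), -280: (np.float64(379.6), np.int64(37)), -304: (np.float64(398.2), np.int64(50)), -85: (np.float64(410.1), np.int64(24)), -160: (np.float64(407.0), np.int64(25)), -235: (np.float64(405.2), np.int64(27))}
{'handle': (array([ 378.9, -300. ,  141.8]), np.int64(19)), -64: (np.float64(394.7), np.int64(51)), -280: (None, np.int64(0)), -304: (np.float64(405.1), np.int64(32)), -85: (np.float64(423.6), np.int64(32)), -160: (np.float64(423.1), np.int64(9)), -235: (None, np.int64(0))}
58.0 [ 344.4 -319.2   90.1] [-0.7 -0.5  0.6]
```

First tooth caught (left jaw moved 13.5 mm). Second stroke.

>>> {"fn": "drive_tool", "kwargs": {
  "moves": [
    {"travel": [0.007,0,0],"twist": 0,"grip": 0},
    {"travel": [0.007,0,0],"twist": 0,"grip": 0},
    {"travel": [0.007,0,0],"twist": 0,"grip": 0},
    {"travel": [0.007,-0.0005,0],"twist": 0,"grip": 0},
    {"travel": [0.007,0,0],"twist": 0,"grip": 0},
    {"travel": [0.007,-0.0005,0],"twist": 0,"grip": 0},
    {"travel": [0.007,0,0],"twist": 0,"grip": 0},
    {"travel": [0.007,-0.0005,0],"twist": 0,"grip": 0}
  ]
}}

```text
time_s: 58.62
position: [397.7, -319.9, 89.7]
eef_rot: [1.0, -0.018, -0.003, -0.001]
force: [-6.8, 0.9, 4.5]
gripper_width: 0.002
gripper_force: 3.8
```

>>> {"fn": "drive_tool", "kwargs": {
  "moves": [
    {"travel": [0.006,0,0],"twist": 0,"grip": 0},
    {"travel": [0.006,0,0],"twist": 0,"grip": 0},
    {"travel": [0.005,0,0],"twist": 0,"grip": 0},
    {"travel": [0.005,0,0],"twist": 0,"grip": 0},
    {"travel": [0,0,0],"twist": 0,"grip": 0},
    {"travel": [0,0,0],"twist": 0,"grip": 0},
    {"travel": [0,0,0],"twist": 0,"grip": 0}
  ]
}}

```text
time_s: 59.2
position: [413.6, -320.0, 89.0]
eef_rot: [1.0, -0.018, -0.009, -0.002]
force: [-17.5, -5.2, 8.5]
gripper_width: -0.001
gripper_force: 9.1
```

>>> {"fn": "drive_tool", "kwargs": {
  "moves": [
    {"travel": [-0.013,0,0],"twist": 0,"grip": 0},
    {"travel": [-0.013,0,0],"twist": 0,"grip": 0},
    {"travel": [-0.013,0.0005,0],"twist": 0,"grip": 0},
    {"travel": [-0.013,0.0005,0],"twist": 0,"grip": 0},
    {"travel": [-0.013,0.0005,0],"twist": 0,"grip": 0},
    {"travel": [-0.013,0,0],"twist": 0,"grip": 0},
    {"travel": [0,0,0],"twist": 0,"grip": 0},
    {"travel": [0,0,0],"twist": 0,"grip": 0}
  ]
}}

```text
time_s: 59.87
position: [343.9, -319.4, 90.7]
eef_rot: [1.0, -0.018, 0.001, 0.001]
force: [-0.1, -0.8, 0.6]
gripper_width: 0.002
gripper_force: 0.0
```

>>> {"fn": "drive_tool", "kwargs": {
  "moves": [
    {"travel": [0,0,0],"twist": 0,"grip": 0},
    {"travel": [0,0,0],"twist": 0,"grip": 0}
  ]
}}

```text
time_s: 60.03
position: [344.5, -319.3, 90.3]
eef_rot: [1.0, -0.017, 0.001, 0.0]
force: [0.2, -0.1, -0.0]
gripper_width: -0.001
gripper_force: 0.0
```

```bash
python3 cb.py m2
```

```text
ref {'handle': (array([ 376.5, -316.5,  140.8]), np.int64(59)), -64: (np.float64(386.3), np.int64(50)), -280: (np.float64(379.6), np.int64(37)), -304: (np.float64(398.2), np.int64(50)), -85: (np.float64(410.1), np.int64(24)), -160: (np.float64(407.0), np.int64(25)), -235: (np.float64(405.2), np.int64(27))}
{'handle': (array([ 378.9, -300. ,  141.8]), np.int64(19)), -64: (np.float64(399.6), np.int64(54)), -280: (None, np.int64(0)), -304: (np.float64(410.8), np.int64(28)), -85: (np.float64(437.3), np.int64(24)), -160: (np.float64(435.6), np.int64(14)), -235: (None, np.int64(0))}
60.1 [ 344.4 -319.2   90.1] [-0.  -0.1  0.1]
```

Second tooth caught (27 mm). Third and last stroke, stopping at the same point, then clear away to look.

>>> {"fn": "drive_tool", "kwargs": {
  "moves": [
    {"travel": [0.007,0,0],"twist": 0,"grip": 0},
    {"travel": [0.007,0,0],"twist": 0,"grip": 0},
    {"travel": [0.007,0,0],"twist": 0,"grip": 0},
    {"travel": [0.007,-0.0005,0],"twist": 0,"grip": 0},
    {"travel": [0.007,0,0],"twist": 0,"grip": 0},
    {"travel": [0.007,-0.0005,0],"twist": 0,"grip": 0},
    {"travel": [0.007,0,0],"twist": 0,"grip": 0},
    {"travel": [0.007,-0.0005,0],"twist": 0,"grip": 0}
  ]
}}

```text
time_s: 60.75
position: [397.7, -319.9, 89.7]
eef_rot: [1.0, -0.018, -0.003, -0.001]
force: [-7.1, 0.9, 5.6]
gripper_width: -0.005
gripper_force: 3.8
```

>>> {"fn": "drive_tool", "kwargs": {
  "moves": [
    {"travel": [0.006,0,0],"twist": 0,"grip": 0},
    {"travel": [0.006,0,0],"twist": 0,"grip": 0},
    {"travel": [0.005,0,0],"twist": 0,"grip": 0},
    {"travel": [0.004,0,0],"twist": 0,"grip": 0},
    {"travel": [0,0,0],"twist": 0,"grip": 0},
    {"travel": [0,0,0],"twist": 0,"grip": 0},
    {"travel": [0,0,0],"twist": 0,"grip": 0}
  ]
}}

```text
time_s: 61.33
position: [413.5, -320.1, 89.0]
eef_rot: [1.0, -0.018, -0.008, -0.001]
force: [-15.0, -4.1, 8.1]
gripper_width: 0.003
gripper_force: 8.3
```

>>> {"fn": "drive_tool", "kwargs": {
  "moves": [
    {"travel": [-0.013,0,0],"twist": 0,"grip": 0},
    {"travel": [-0.013,0,0],"twist": 0,"grip": 0},
    {"travel": [-0.013,0.0005,0],"twist": 0,"grip": 0},
    {"travel": [-0.013,0.0005,0],"twist": 0,"grip": 0},
    {"travel": [-0.013,0.0005,0],"twist": 0,"grip": 0},
    {"travel": [-0.013,0,0],"twist": 0,"grip": 0},
    {"travel": [0,0,0],"twist": 0,"grip": 0},
    {"travel": [0,0,0],"twist": 0,"grip": 0}
  ]
}}

```text
time_s: 62.0
position: [342.9, -319.5, 90.7]
eef_rot: [1.0, -0.018, 0.001, 0.001]
force: [0.4, -0.1, 0.8]
gripper_width: 0.001
gripper_force: 0.0
```

```bash
python3 cb.py m3
```

```text
ref {'handle': (array([ 376.5, -316.5,  140.8]), np.int64(59)), -64: (np.float64(386.3), np.int64(50)), -280: (np.float64(379.6), np.int64(37)), -304: (np.float64(398.2), np.int64(50)), -85: (np.float64(410.1), np.int64(24)), -160: (np.float64(407.0), np.int64(25)), -235: (np.float64(405.2), np.int64(27))}
{'handle': (array([ 378.1, -300.5,  141.1]), np.int64(23)), -64: (np.float64(407.1), np.int64(53)), -280: (None, np.int64(0)), -304: (np.float64(420.0), np.int64(17)), -85: (np.float64(442.1), np.int64(22)), -160: (np.float64(441.7), np.int64(17)), -235: (None, np.int64(0))}
62.0 [ 343.4 -319.5   90.6] [ 0.2 -0.5 -0.1]
```

Third tooth: the jaws are on the bars and the lever is back. Now to the collars: move to a spot where everything is visible and re-measure bars and collars.

>>> {"fn": "drive_tool", "kwargs": {
  "moves": [
    {"travel": [0,0,0.035],"twist": 0,"grip": 0.075},
    {"travel": [0,0,0.035],"twist": 0,"grip": 0.075},
    {"travel": [0,0.01,0.02],"twist": 0,"grip": 0.075},
    {"travel": [0.003,0.037,0],"twist": 0,"grip": 0.075},
    {"travel": [0.003,0.037,0],"twist": 0,"grip": 0.075},
    {"travel": [0.003,0.037,0],"twist": 0,"grip": 0.075},
    {"travel": [0.003,0.037,0],"twist": 0,"grip": 0.075},
    {"travel": [0.003,0.037,0],"twist": 0,"grip": 0.075}
  ]
}}

```text
time_s: 62.72
position: [358.4, -122.2, 180.6]
eef_rot: [1.0, -0.018, 0.001, -0.0]
force: [1.1, 0.1, -0.0]
gripper_width: 0.878
gripper_force: 0.0
```

>>> {"fn": "drive_tool", "kwargs": {
  "moves": [
    {"travel": [0.003,0.037,0],"twist": 0,"grip": 0.075},
    {"travel": [0.003,0.037,0],"twist": 0,"grip": 0.075},
    {"travel": [0.003,0.037,0],"twist": 0,"grip": 0.075},
    {"travel": [0.003,0.037,0],"twist": 0,"grip": 0.075},
    {"travel": [0.003,0.037,0],"twist": 0,"grip": 0.075},
    {"travel": [0,0,0],"twist": 0,"grip": 0.075},
    {"travel": [0,0,0],"twist": 0,"grip": 0.075},
    {"travel": [0,0,0],"twist": 0,"grip": 0.075}
  ]
}}

```text
time_s: 63.38
position: [372.7, 61.6, 180.0]
eef_rot: [1.0, -0.017, 0.0, -0.0]
force: [0.1, 0.5, 0.3]
gripper_width: 0.878
gripper_force: 0.0
```

```bash
cat > col.py <<'E'
from h import *
def rings(d):
    """silver rings: annulus match on bright pixels, centre at z=18"""
    g=cv2.cvtColor(d['image'],cv2.COLOR_RGB2GRAY).astype(np.float32); P=cloud(d); res=[]
    hi=(P[...,2]>9)&(P[...,2]<26)
    n,lab,st,cen=cv2.connectedComponentsWithStats((hi&(g>95)).astype(np.uint8),connectivity=8)
    for i in range(1,n):
        if st[i,4]<30: continue
        v,u=np.nonzero(lab==i); w=np.clip(g[v,u]-80,0,None)
        (cu,cv_),r=cv2.minEnclosingCircle(np.stack([u,v],1).astype(np.float32))
        if 4<r<9: res.append((np.round((cu,cv_,r),1),atz(d,cu,cv_,18).round(1),atz(d,u.mean(),v.mean(),18).round(1),P[v,u].mean(0).round(1),len(u)))
    return res
if __name__=='__main__':
    d=snap('top',f'pics/{sys.argv[1]}.png')
    for r in rings(d): print(*r)
E
python3 cb.py n1; python3 bartop.py pics/n1.png 463,-86 460,-161; python3 col.py n2
python3 - <<'E'
from h import *
s=snap('scene','pics/n1s.png');P=cloud(s);o=ctrl.observe();x,y=o['position'][:2];print(o['position'])
m=(abs(P[...,0]-x)<50)&(abs(P[...,1]-y)<60)&(P[...,2]>85); print('tip z',np.sort(P[m][:,2])[:8].round(0))
E
```

```text
ref {'handle': (array([ 376.5, -316.5,  140.8]), np.int64(59)), -64: (np.float64(386.3), np.int64(50)), -280: (np.float64(379.6), np.int64(37)), -304: (np.float64(398.2), np.int64(50)), -85: (np.float64(410.1), np.int64(24)), -160: (np.float64(407.0), np.int64(25)), -235: (np.float64(405.2), np.int64(27))}
{'handle': (array([ 376.5, -316.4,  141. ]), np.int64(59)), -64: (np.float64(406.7), np.int64(50)), -280: (np.float64(405.6), np.int64(37)), -304: (np.float64(423.0), np.int64(25)), -85: (np.float64(443.1), np.int64(18)), -160: (np.float64(440.9), np.int64(28)), -235: (np.float64(442.8), np.int64(17))}
63.4 [372.5  60.9 179.9] [ 0.9 -0.2  0.7]
(array([462.3, -85.7, 121. ]), array([462.7, -85.8, 119.9]), np.int64(38), (np.float64(298.34), np.float64(159.95)))
(array([ 459.2, -161.2,  121. ]), array([ 459.3, -161.3,  120.8]), np.int64(39), (np.float64(318.87), np.float64(160.13)))
[282.5 163.5   8.5] [478.9 -32.7  18. ] [475.1 -36.2  18. ] [476.8 -36.6  11.7] 38
[305.  163.2   8.3] [ 477.  -122.2   18. ] [ 470.4 -124.6   18. ] [ 472.2 -125.4   11.6] 58
[167.8 164.8   5.9] [489.3 427.5  18. ] [489.6 428.6  18. ] [490.1 429.1  16.5] 67
[358.1 167.    5.1] [ 455.  -332.3   18. ] [ 454.4 -331.    18. ] [ 456.2 -332.9   10.9] 36
[185.  174.3   6. ] [447.5 357.3  18. ] [447.7 357.9  18. ] [448.1 358.2  16.5] 75
[192.  221.    7.3] [259.8 328.   18. ] [260.4 327.9  18. ] [261.2 329.2  11.8] 35
[389.5 230.    8.7] [ 201.6 -434.1   18. ] [ 202.6 -435.9   18. ] [ 203.1 -437.9   12.4] 43
[195.2 243.9   5.9] [171.  315.3  18. ] [170.9 315.   18. ] [170.9 315.   18.1] 60
[442.9 331.4   4.8] [-180.2 -602.2   18. ] [-180.6 -601.9   18. ] [-179.4 -599.1   24. ] 32
[445.5 346.    8.1] [-232.7 -606.8   18. ] [-231.4 -606.4   18. ] [-230.1 -603.8   23.6] 47
[372.43724095  60.22675596 179.91150187]
tip z [213. 214. 215. 215. 215. 216. 217. 218.]
```

Collar2 was knocked from (422,360) to (447.5,357.5), now re-measured. Picking it up, allowing for the fingertip offset.

>>> {"fn": "drive_tool", "kwargs": {
  "moves": [
    {"travel": [0.0096,0.0371,0],"twist": 0,"grip": 0.07},
    {"travel": [0.0096,0.0371,0],"twist": 0,"grip": 0.07},
    {"travel": [0.0096,0.0371,0],"twist": 0,"grip": 0.07},
    {"travel": [0.0096,0.0371,0],"twist": 0,"grip": 0.07},
    {"travel": [0.0096,0.0371,0],"twist": 0,"grip": 0.07},
    {"travel": [0.0096,0.0371,0],"twist": 0,"grip": 0.07},
    {"travel": [0.0096,0.0371,0],"twist": 0,"grip": 0.07},
    {"travel": [0.0096,0.0371,0],"twist": 0,"grip": 0.07}
  ]
}}

```text
time_s: 64.2
position: [450.3, 358.3, 179.8]
eef_rot: [1.0, -0.019, -0.0, 0.0]
force: [0.9, -0.4, 0.8]
gripper_width: 0.822
gripper_force: 0.0
```

>>> {"fn": "drive_tool", "kwargs": {
  "moves": [
    {"travel": [0,0,0],"twist": 0,"grip": 0.07},
    {"travel": [0,0,0],"twist": 0,"grip": 0.07},
    {"travel": [0,0,-0.035],"twist": 0,"grip": 0.07},
    {"travel": [0,0,-0.035],"twist": 0,"grip": 0.07},
    {"travel": [0,0,-0.035],"twist": 0,"grip": 0.07},
    {"travel": [0,0,-0.025],"twist": 0,"grip": 0.07},
    {"travel": [0,0,0],"twist": 0,"grip": 0.07},
    {"travel": [0,0,0],"twist": 0,"grip": 0.07}
  ]
}}

```text
time_s: 64.87
position: [449.3, 355.8, 49.6]
eef_rot: [1.0, -0.018, -0.001, 0.001]
force: [1.6, 1.0, 0.5]
gripper_width: 0.82
gripper_force: 0.0
```

```bash
python3 ob.py; python3 col.py p1 | awk '{print}' | grep -E "17\.|16\.|18\."
python3 - <<'E'
from h import *
P=cloud(load('pics/n1.png'))
for f in('pics/k1.png','pics/n1.png'):
    P=cloud(load(f)); m=(abs(P[...,1]+235)<14)&(P[...,2]>62)&(P[...,2]<78)&(P[...,0]>385)&(P[...,0]<457); print(f,m.sum(),P[m][:,0].mean().round(1),P[m][:,0].min().round(1),P[m][:,0].max().round(1))
s=snap('scene','pics/p1s.png');P=cloud(s);x,y=ctrl.observe()['position'][:2]
m=(abs(P[...,0]-x)<45)&(abs(P[...,1]-y)<60)&(P[...,2]>26)&(P[...,2]<160); print('tip z',np.sort(P[m][:,2])[:8].round(0))
E
```

```text
[449.3 355.8  49.6] [1.6 1.  0.5] [ 0.09 -0.1   0.  ]
[306.5 163.    8.4] [ 477.8 -128.2   18. ] [ 472.4 -125.3   18. ] [ 474.2 -126.1   11.5] 67
[325.  164.    8.1] [ 471.4 -201.5   18. ] [ 467.5 -201.5   18. ] [ 469.3 -202.7   11.4] 47
[184.7 174.7   6. ] [445.8 358.2  18. ] [444.2 358.2  18. ] [444.4 358.5  16.9] 62
[229.  179.5   6.1] [420.6 181.6  18. ] [420.9 181.9  18. ] [421.2 182.   16.6] 74
[283.5 185.5   7.6] [389.3 -33.   18. ] [390.6 -32.   18. ] [392.  -32.4  11.6] 38
[355.8 188.    8.8] [ 370.3 -316.4   18. ] [ 368.7 -320.4   18. ] [ 370.  -322.2   11.5] 89
[221.  197.5   4. ] [349.1 213.9  18. ] [349.6 213.   18. ] [350.  213.3  15.5] 35
[389.  230.5   8.1] [ 199.7 -432.    18. ] [ 202.4 -436.2   18. ] [ 202.8 -438.    13. ] 38
[444. 343.   8.] [-221.9 -602.2   18. ] [-221.4 -605.5   18. ] [-220.1 -603.    23.5] 53
pics/k1.png 21 405.1 399.9 410.0
pics/n1.png 27 445.8 439.9 452.6
tip z [86. 86. 87. 87. 88. 90. 90. 91.]
```

>>> {"fn": "drive_tool", "kwargs": {
  "moves": [
    {"travel": [0,0,-0.025],"twist": 0,"grip": 0.07},
    {"travel": [0,0,-0.02],"twist": 0,"grip": 0.07},
    {"travel": [0,0,-0.015],"twist": 0,"grip": 0.07},
    {"travel": [0,0,-0.01],"twist": 0,"grip": 0.07},
    {"travel": [0,0,0],"twist": 0,"grip": 0.07},
    {"travel": [0,0,0],"twist": 0,"grip": 0.07},
    {"travel": [0,0,0],"twist": 0,"grip": 0.07}
  ]
}}

```text
time_s: 65.55
position: [450.1, 358.9, -18.4]
eef_rot: [1.0, -0.017, 0.001, -0.001]
force: [0.4, 0.9, -0.4]
gripper_width: 0.822
gripper_force: 0.0
```

>>> {"fn": "drive_tool", "kwargs": {
  "moves": [
    {"travel": [0,0,-0.004],"twist": 0,"grip": 0.065},
    {"travel": [0,0,0],"twist": 0,"grip": 0.065},
    {"travel": [0,0,0],"twist": 0,"grip": 0.065}
  ]
}}

```text
time_s: 65.8
position: [449.3, 358.0, -23.7]
eef_rot: [1.0, -0.018, 0.0, -0.0]
force: [0.1, -0.5, 0.1]
gripper_width: 0.761
gripper_force: 0.0
```

>>> {"fn": "drive_tool", "kwargs": {
  "moves": [
    {"travel": [0,0,-0.003],"twist": 0,"grip": 0.065},
    {"travel": [0,0,0],"twist": 0,"grip": 0.065},
    {"travel": [0,0,0],"twist": 0,"grip": 0.04},
    {"travel": [0,0,0],"twist": 0,"grip": 0.04},
    {"travel": [0,0,0],"twist": 0,"grip": 0.04},
    {"travel": [0,0,0],"twist": 0,"grip": 0.04},
    {"travel": [0,0,0],"twist": 0,"grip": 0.04},
    {"travel": [0,0,0],"twist": 0,"grip": 0.04}
  ]
}}

```text
time_s: 66.47
position: [449.5, 358.3, -26.5]
eef_rot: [1.0, -0.017, 0.0, -0.0]
force: [-0.8, 0.9, 5.2]
gripper_width: 0.54
gripper_force: 61.8
```

>>> {"fn": "drive_tool", "kwargs": {
  "moves": [
    {"travel": [0,0,0],"twist": 0,"grip": 0.04},
    {"travel": [0,0,0],"twist": 0,"grip": 0.04}
  ]
}}

```text
time_s: 66.63
position: [449.5, 358.3, -26.6]
eef_rot: [1.0, -0.017, 0.0, -0.0]
force: [-0.3, 0.5, 5.5]
gripper_width: 0.535
gripper_force: 61.8
```

>>> {"fn": "drive_tool", "kwargs": {
  "moves": [
    {"travel": [0,0,0.02],"twist": 0,"grip": 0.04},
    {"travel": [0,0,0.035],"twist": 0,"grip": 0.04},
    {"travel": [0,0,0.035],"twist": 0,"grip": 0.04},
    {"travel": [0,0,0.035],"twist": 0,"grip": 0.04},
    {"travel": [0,0,0.03],"twist": 0,"grip": 0.04},
    {"travel": [0,0,0],"twist": 0,"grip": 0.04}
  ]
}}

```text
time_s: 67.13
position: [451.9, 360.6, 134.3]
eef_rot: [1.0, -0.017, 0.004, -0.004]
force: [1.2, 0.7, -1.2]
gripper_width: 0.535
gripper_force: 62.0
```

>>> {"fn": "drive_tool", "kwargs": {
  "moves": [
    {"travel": [0.0013,-0.0371,0],"twist": 0,"grip": 0.04},
    {"travel": [0.0013,-0.0371,0],"twist": 0,"grip": 0.04},
    {"travel": [0.0013,-0.0371,0],"twist": 0,"grip": 0.04},
    {"travel": [0.0013,-0.0371,0],"twist": 0,"grip": 0.04},
    {"travel": [0.0013,-0.0371,0],"twist": 0,"grip": 0.04},
    {"travel": [0.0013,-0.0371,0],"twist": 0,"grip": 0.04}
  ]
}}

```text
time_s: 67.63
position: [455.7, 133.1, 126.6]
eef_rot: [1.0, -0.018, -0.001, 0.0]
force: [-0.5, -0.5, -1.9]
gripper_width: 0.536
gripper_force: 62.0
```

>>> {"fn": "drive_tool", "kwargs": {
  "moves": [
    {"travel": [0.0013,-0.0371,0],"twist": 0,"grip": 0.04},
    {"travel": [0.0013,-0.0371,0],"twist": 0,"grip": 0.04},
    {"travel": [0.0013,-0.0371,0],"twist": 0,"grip": 0.04},
    {"travel": [0.0013,-0.0371,0],"twist": 0,"grip": 0.04},
    {"travel": [0.0013,-0.0371,0],"twist": 0,"grip": 0.04},
    {"travel": [0.0013,-0.0371,0],"twist": 0,"grip": 0.04},
    {"travel": [0,0,0],"twist": 0,"grip": 0.04},
    {"travel": [0,0,0],"twist": 0,"grip": 0.04}
  ]
}}

```text
time_s: 68.3
position: [463.5, -89.2, 126.6]
eef_rot: [1.0, -0.02, -0.001, -0.0]
force: [1.1, 0.6, -2.1]
gripper_width: 0.535
gripper_force: 62.1
```

>>> {"fn": "drive_tool", "kwargs": {
  "moves": [
    {"travel": [0,0,0],"twist": 0,"grip": 0.04},
    {"travel": [0,0,0],"twist": 0,"grip": 0.04},
    {"travel": [0,0,0],"twist": 0,"grip": 0.04},
    {"travel": [0,0,0],"twist": 0,"grip": 0.04}
  ]
}}

```text
time_s: 68.63
position: [464.8, -86.2, 127.8]
eef_rot: [1.0, -0.017, -0.0, -0.0]
force: [-0.8, -0.6, -1.8]
gripper_width: 0.537
gripper_force: 62.2
```

```bash
python3 ob.py
python3 - <<'E'
from h import *
# collar held: look in scene & top clouds for collar (z about 150..172)
o=ctrl.observe()['position']
for n in('scene','top'):
    d=snap(n,f'pics/q1{n}.png');P=cloud(d)
    for lo,hi in((80,119),(119,128),(140,150),(150,160),(160,170),(170,180)):
        m=(abs(P[...,0]-o[0])<40)&(abs(P[...,1]-o[1])<40)&(P[...,2]>lo)&(P[...,2]<hi)
        if m.sum(): print(n,lo,m.sum(),P[m].min(0).round(0),P[m].max(0).round(0))
E
```

```text
[464.8 -86.2 127.8] [-0.8 -0.6 -1.8] [0.05 0.   0.01]
scene 80 67 [444. -99.  80.] [467. -76. 119.]
scene 119 16 [ 450. -101.  119.] [471. -79. 122.]
scene 150 21 [ 433. -105.  154.] [475. -65. 160.]
scene 160 55 [ 436. -114.  160.] [477. -52. 170.]
scene 170 56 [ 435. -114.  170.] [483. -53. 180.]
top 80 19 [451. -96.  81.] [474. -74. 118.]
top 119 9 [466. -92. 119.] [474. -81. 124.]
top 150 5 [ 441. -109.  155.] [457. -59. 157.]
top 160 24 [ 440. -119.  160.] [459. -55. 170.]
top 170 38 [ 440. -111.  170.] [463. -51. 178.]
```

```bash
cat > fit.py <<'E'
from h import *
from scipy.optimize import least_squares
def fit(P,x,y,lo,hi,r,R):
    m=(np.hypot(P[...,0]-x,P[...,1]-y)<R)&(P[...,2]>lo)&(P[...,2]<hi)&(P[...,0]<x+4); Q=P[m]
    f=least_squares(lambda p:np.hypot(Q[:,0]-p[0],Q[:,1]-p[1])-r,[x,y],loss='soft_l1',f_scale=1.)
    return f.x.round(1),len(Q),np.median(abs(f.fun)).round(2)
if __name__=='__main__':
    P=cloud(load(sys.argv[1])); x,y,zb=map(float,sys.argv[2:5])
    print('bar',fit(P,x,y,80,117,12.5,22)); print('collar',fit(P,x,y,zb+2,zb+13,24,30)); print('collar',fit(P,x,y,zb-2,zb+9,24,30))
E
python3 fit.py pics/q1scene.png 464 -87 154
```

```text
bar (array([460. , -91.3]), 60, np.float64(1.05))
collar (array([461.9, -88. ]), 35, np.float64(1.83))
collar (array([461.9, -88.7]), 24, np.float64(1.25))
```

>>> {"fn": "drive_tool", "kwargs": {
  "moves": [
    {"travel": [0,-0.001,-0.015],"twist": 0,"grip": 0.04},
    {"travel": [0,0,-0.013],"twist": 0,"grip": 0.04},
    {"travel": [0,0,0],"twist": 0,"grip": 0.04},
    {"travel": [0,0,0],"twist": 0,"grip": 0.04},
    {"travel": [0,0,0],"twist": 0,"grip": 0.04},
    {"travel": [0,0,0],"twist": 0,"grip": 0.04}
  ]
}}

```text
time_s: 69.23
position: [465.5, -88.1, 100.8]
eef_rot: [1.0, -0.017, 0.001, -0.0]
force: [0.5, -0.1, -2.3]
gripper_width: 0.534
gripper_force: 62.2
```

>>> {"fn": "drive_tool", "kwargs": {
  "moves": [
    {"travel": [0,0,-0.002],"twist": 0,"grip": 0.04},
    {"travel": [0,0,-0.002],"twist": 0,"grip": 0.04},
    {"travel": [0,0,-0.002],"twist": 0,"grip": 0.04},
    {"travel": [0,0,0],"twist": 0,"grip": 0.04},
    {"travel": [0,0,0],"twist": 0,"grip": 0.04}
  ]
}}

```text
time_s: 69.65
position: [464.7, -88.4, 93.8]
eef_rot: [1.0, -0.018, -0.0, 0.0]
force: [-0.8, -0.1, -0.8]
gripper_width: 0.536
gripper_force: 62.2
```

>>> {"fn": "drive_tool", "kwargs": {
  "moves": [
    {"travel": [0,0,-0.002],"twist": 0,"grip": 0.04},
    {"travel": [0,0,-0.002],"twist": 0,"grip": 0.04},
    {"travel": [0,0,0],"twist": 0,"grip": 0.04},
    {"travel": [0,0,0],"twist": 0,"grip": 0.04}
  ]
}}

```text
time_s: 69.98
position: [464.6, -88.4, 89.7]
eef_rot: [1.0, -0.018, -0.0, 0.0]
force: [0.0, 1.0, -2.1]
gripper_width: 0.532
gripper_force: 62.2
```

The collar is over the bar with no contact force. Lowering.

>>> {"fn": "drive_tool", "kwargs": {
  "moves": [
    {"travel": [0,0.0005,-0.005],"twist": 0,"grip": 0.04},
    {"travel": [0,0,-0.005],"twist": 0,"grip": 0.04},
    {"travel": [0,0,-0.005],"twist": 0,"grip": 0.04},
    {"travel": [0,0,-0.005],"twist": 0,"grip": 0.04},
    {"travel": [0,0,0],"twist": 0,"grip": 0.04},
    {"travel": [0,0,0],"twist": 0,"grip": 0.04}
  ]
}}

```text
time_s: 70.48
position: [464.5, -87.9, 69.4]
eef_rot: [1.0, -0.018, -0.001, 0.0]
force: [1.0, -0.0, -1.3]
gripper_width: 0.538
gripper_force: 62.2
```

>>> {"fn": "drive_tool", "kwargs": {
  "moves": [
    {"travel": [0,0,-0.005],"twist": 0,"grip": 0.04},
    {"travel": [0,0,-0.005],"twist": 0,"grip": 0.04},
    {"travel": [0,0,-0.005],"twist": 0,"grip": 0.04},
    {"travel": [0,0,-0.004],"twist": 0,"grip": 0.04},
    {"travel": [0,0,0],"twist": 0,"grip": 0.04},
    {"travel": [0,0,0],"twist": 0,"grip": 0.04}
  ]
}}

```text
time_s: 70.98
position: [464.6, -87.9, 50.6]
eef_rot: [1.0, -0.018, -0.0, 0.0]
force: [0.4, -0.4, -1.7]
gripper_width: 0.538
gripper_force: 62.2
```

>>> {"fn": "drive_tool", "kwargs": {
  "moves": [
    {"travel": [0,0,-0.002],"twist": 0,"grip": 0.04},
    {"travel": [0,0,-0.001],"twist": 0,"grip": 0.04},
    {"travel": [0,0,0],"twist": 0,"grip": 0.04},
    {"travel": [0,0,0],"twist": 0,"grip": 0.04}
  ]
}}

```text
time_s: 71.32
position: [464.8, -87.8, 48.0]
eef_rot: [1.0, -0.018, 0.0, 0.0]
force: [0.0, -0.7, -1.1]
gripper_width: 0.535
gripper_force: 62.2
```

>>> {"fn": "drive_tool", "kwargs": {
  "moves": [
    {"travel": [0,0,-0.001],"twist": 0,"grip": 0.04},
    {"travel": [0,0,-0.001],"twist": 0,"grip": 0.04},
    {"travel": [0,0,0],"twist": 0,"grip": 0.04},
    {"travel": [0,0,0],"twist": 0,"grip": 0.04}
  ]
}}

```text
time_s: 71.65
position: [464.7, -87.8, 45.9]
eef_rot: [1.0, -0.018, -0.0, 0.0]
force: [0.5, -1.3, -1.8]
gripper_width: 0.538
gripper_force: 62.2
```

>>> {"fn": "drive_tool", "kwargs": {
  "moves": [
    {"travel": [0,0,-0.001],"twist": 0,"grip": 0.04},
    {"travel": [0,0,-0.001],"twist": 0,"grip": 0.04},
    {"travel": [0,0,0],"twist": 0,"grip": 0.04},
    {"travel": [0,0,0],"twist": 0,"grip": 0.04}
  ]
}}

```text
time_s: 71.98
position: [464.7, -87.8, 43.8]
eef_rot: [1.0, -0.018, -0.0, 0.0]
force: [-0.9, 0.6, -1.0]
gripper_width: 0.536
gripper_force: 62.2
```

>>> {"fn": "drive_tool", "kwargs": {
  "moves": [
    {"travel": [0,0,0],"twist": 0,"grip": 0.062},
    {"travel": [0,0,0],"twist": 0,"grip": 0.062},
    {"travel": [0,0,0],"twist": 0,"grip": 0.062},
    {"travel": [0,0,0],"twist": 0,"grip": 0.062},
    {"travel": [0,0,0.02],"twist": 0,"grip": 0.062},
    {"travel": [0,0,0.03],"twist": 0,"grip": 0.062},
    {"travel": [0,0,0.035],"twist": 0,"grip": 0.062},
    {"travel": [0,0,0.035],"twist": 0,"grip": 0.062}
  ]
}}

```text
time_s: 72.65
position: [464.2, -87.9, 165.1]
eef_rot: [1.0, -0.018, -0.001, 0.0]
force: [1.3, 0.7, -0.6]
gripper_width: 0.725
gripper_force: 0.0
```

>>> {"fn": "drive_tool", "kwargs": {
  "moves": [
    {"travel": [0,0.037,0.01],"twist": 0,"grip": 0.07},
    {"travel": [0,0.037,0],"twist": 0,"grip": 0.07},
    {"travel": [0,0.037,0],"twist": 0,"grip": 0.07},
    {"travel": [0,0.037,0],"twist": 0,"grip": 0.07},
    {"travel": [0,0,0],"twist": 0,"grip": 0.07},
    {"travel": [0,0,0],"twist": 0,"grip": 0.07},
    {"travel": [0,0,0],"twist": 0,"grip": 0.07}
  ]
}}

```text
time_s: 73.23
position: [464.5, 60.2, 173.8]
eef_rot: [1.0, -0.017, -0.0, 0.0]
force: [-0.2, 0.5, 0.1]
gripper_width: 0.818
gripper_force: 0.0
```

```bash
python3 ob.py; python3 col.py r1|grep -E "^\[(229|22[0-9]|23)"; python3 bartop.py pics/r1.png 462,-86 460,-161
python3 - <<'E'
from h import *
d=load('pics/r1.png');P=cloud(d); m=(np.hypot(P[...,0]-460,P[...,1]+86)<40)&(P[...,2]>82)&(P[...,2]<98)
v,u=np.nonzero(m); print('collar top',m.sum(),np.median(P[m][:,2]),P[m].std(0).round(1),atz(d,u.mean(),v.mean(),88).round(1),P[m].min(0).round(1),P[m].max(0).round(1))
E
```

```text
[464.5  60.2 173.8] [-0.2  0.5  0.1] [-0.01 -0.04 -0.06]
(array([463.7, -85.1, 121. ]), array([463.9, -85.1, 120.5]), np.int64(37), (np.float64(298.16), np.float64(159.59)))
(array([ 459. , -161.1,  121. ]), array([ 459.5, -161.4,  119.2]), np.int64(38), (np.float64(318.84), np.float64(160.18)))
collar top 64 87.50840601608638 [12.3 13.9  2.9] [457.7 -84.7  88. ] [ 440.2 -106.8   82.5] [487.  -64.3  97.6]
```

First collar sits on top of its V-block (top face at 87.5 mm). Now the second, collar3 at camera (420.7,181.7).

>>> {"fn": "drive_tool", "kwargs": {
  "moves": [
    {"travel": [-0.0105,0.0304,0],"twist": 0,"grip": 0.07},
    {"travel": [-0.0105,0.0304,0],"twist": 0,"grip": 0.07},
    {"travel": [-0.0105,0.0304,0],"twist": 0,"grip": 0.07},
    {"travel": [-0.0105,0.0304,0],"twist": 0,"grip": 0.07},
    {"travel": [0,0,0],"twist": 0,"grip": 0.07},
    {"travel": [0,0,0],"twist": 0,"grip": 0.07},
    {"travel": [0,0,0],"twist": 0,"grip": 0.07}
  ]
}}

```text
time_s: 73.87
position: [422.9, 180.7, 173.8]
eef_rot: [1.0, -0.018, -0.0, 0.0]
force: [-0.1, 0.3, -0.9]
gripper_width: 0.822
gripper_force: 0.0
```

>>> {"fn": "drive_tool", "kwargs": {
  "moves": [
    {"travel": [0,0,-0.035],"twist": 0,"grip": 0.07},
    {"travel": [0,0,-0.035],"twist": 0,"grip": 0.07},
    {"travel": [0,0,-0.035],"twist": 0,"grip": 0.07},
    {"travel": [0,0,-0.02],"twist": 0,"grip": 0.07},
    {"travel": [0,0,0],"twist": 0,"grip": 0.07},
    {"travel": [0,0,0],"twist": 0,"grip": 0.07},
    {"travel": [0,0,0],"twist": 0,"grip": 0.07}
  ]
}}

```text
time_s: 74.45
position: [424.2, 181.7, 50.2]
eef_rot: [1.0, -0.018, 0.001, -0.001]
force: [-0.3, 0.1, 0.0]
gripper_width: 0.818
gripper_force: 0.0
```

```bash
python3 ob.py
python3 - <<'E'
from h import *
for n in('top','scene'):
    d=snap(n,f'pics/s1{n}.png');P=cloud(d)
    m=(np.hypot(P[...,0]-421,P[...,1]-182)<55)&(P[...,2]>11)&(P[...,2]<24); 
    if m.sum(): v,u=np.nonzero(m); print(n,m.sum(),P[m].min(0).round(0),P[m].max(0).round(0),P[m].mean(0).round(1))
E
```

```text
[424.2 181.7  50.2] [-0.3  0.1  0. ] [ 0.04 -0.01 -0.02]
top 58 [398. 158.  11.] [440. 205.  23.] [416.5 180.9  17.1]
scene 88 [391. 155.  11.] [441. 201.  21.] [416.2 178.4  16.3]
```

>>> {"fn": "drive_tool", "kwargs": {
  "moves": [
    {"travel": [-0.001,0,-0.025],"twist": 0,"grip": 0.068},
    {"travel": [0,0,-0.02],"twist": 0,"grip": 0.068},
    {"travel": [0,0,-0.015],"twist": 0,"grip": 0.068},
    {"travel": [0,0,-0.01],"twist": 0,"grip": 0.068},
    {"travel": [0,0,0],"twist": 0,"grip": 0.068},
    {"travel": [0,0,0],"twist": 0,"grip": 0.065},
    {"travel": [0,0,-0.003],"twist": 0,"grip": 0.065},
    {"travel": [0,0,0],"twist": 0,"grip": 0.065}
  ]
}}

```text
time_s: 75.22
position: [422.4, 182.3, -23.2]
eef_rot: [1.0, -0.018, 0.001, -0.001]
force: [0.2, 0.7, 0.3]
gripper_width: 0.763
gripper_force: 0.0
```

>>> {"fn": "drive_tool", "kwargs": {
  "moves": [
    {"travel": [0,0,-0.003],"twist": 0,"grip": 0.065},
    {"travel": [0,0,0],"twist": 0,"grip": 0.065},
    {"travel": [0,0,0],"twist": 0,"grip": 0.065}
  ]
}}

```text
time_s: 75.47
position: [421.8, 181.8, -26.9]
eef_rot: [1.0, -0.018, 0.0, -0.0]
force: [-0.5, 0.8, -0.1]
gripper_width: 0.763
gripper_force: 0.0
```

>>> {"fn": "drive_tool", "kwargs": {
  "moves": [
    {"travel": [0,0,0],"twist": 0,"grip": 0.04},
    {"travel": [0,0,0],"twist": 0,"grip": 0.04},
    {"travel": [0,0,0],"twist": 0,"grip": 0.04},
    {"travel": [0,0,0],"twist": 0,"grip": 0.04},
    {"travel": [0,0,0],"twist": 0,"grip": 0.04},
    {"travel": [0,0,0],"twist": 0,"grip": 0.04},
    {"travel": [0,0,0],"twist": 0,"grip": 0.04}
  ]
}}

```text
time_s: 76.05
position: [421.8, 181.8, -26.4]
eef_rot: [1.0, -0.017, 0.0, 0.0]
force: [-1.8, -0.7, 7.1]
gripper_width: 0.547
gripper_force: 60.3
```

>>> {"fn": "drive_tool", "kwargs": {
  "moves": [
    {"travel": [0,0,0.02],"twist": 0,"grip": 0.04},
    {"travel": [0,0,0.035],"twist": 0,"grip": 0.04},
    {"travel": [0,0,0.035],"twist": 0,"grip": 0.04},
    {"travel": [0,0,0.035],"twist": 0,"grip": 0.04},
    {"travel": [0,0,0.035],"twist": 0,"grip": 0.04},
    {"travel": [0,0,0],"twist": 0,"grip": 0.04}
  ]
}}

```text
time_s: 76.55
position: [425.6, 184.5, 139.8]
eef_rot: [1.0, -0.017, 0.006, -0.004]
force: [0.8, 0.9, -1.0]
gripper_width: 0.545
gripper_force: 62.0
```

>>> {"fn": "drive_tool", "kwargs": {
  "moves": [
    {"travel": [0.004,-0.0344,0],"twist": 0,"grip": 0.04},
    {"travel": [0.004,-0.0344,0],"twist": 0,"grip": 0.04},
    {"travel": [0.004,-0.0344,0],"twist": 0,"grip": 0.04},
    {"travel": [0.004,-0.0344,0],"twist": 0,"grip": 0.04},
    {"travel": [0.004,-0.0344,0],"twist": 0,"grip": 0.04}
  ]
}}

```text
time_s: 76.97
position: [441.2, 8.3, 132.7]
eef_rot: [1.0, -0.017, -0.0, -0.0]
force: [0.5, -0.8, -0.8]
gripper_width: 0.541
gripper_force: 62.0
```

>>> {"fn": "drive_tool", "kwargs": {
  "moves": [
    {"travel": [0.004,-0.0344,0],"twist": 0,"grip": 0.04},
    {"travel": [0.004,-0.0344,0],"twist": 0,"grip": 0.04},
    {"travel": [0.004,-0.0344,0],"twist": 0,"grip": 0.04},
    {"travel": [0.004,-0.0344,0],"twist": 0,"grip": 0.04},
    {"travel": [0.004,-0.0344,0],"twist": 0,"grip": 0.04},
    {"travel": [0,0,0],"twist": 0,"grip": 0.04},
    {"travel": [0,0,0],"twist": 0,"grip": 0.04},
    {"travel": [0,0,0],"twist": 0,"grip": 0.04}
  ]
}}

```text
time_s: 77.63
position: [461.1, -162.2, 132.3]
eef_rot: [1.0, -0.018, -0.001, -0.0]
force: [-0.3, -0.0, -1.1]
gripper_width: 0.54
gripper_force: 62.1
```

>>> {"fn": "drive_tool", "kwargs": {
  "moves": [
    {"travel": [0,0,0],"twist": 0,"grip": 0.04},
    {"travel": [0,0,0],"twist": 0,"grip": 0.04},
    {"travel": [0,0,0],"twist": 0,"grip": 0.04},
    {"travel": [0,0,0],"twist": 0,"grip": 0.04}
  ]
}}

```text
time_s: 77.97
position: [461.9, -161.4, 133.0]
eef_rot: [1.0, -0.017, 0.0, -0.0]
force: [-0.3, -0.3, -0.7]
gripper_width: 0.54
gripper_force: 62.1
```

>>> {"fn": "drive_tool", "kwargs": {
  "moves": [
    {"travel": [0,-0.0008,-0.017],"twist": 0,"grip": 0.04},
    {"travel": [0,0,-0.017],"twist": 0,"grip": 0.04},
    {"travel": [0,0,0],"twist": 0,"grip": 0.04},
    {"travel": [0,0,0],"twist": 0,"grip": 0.04},
    {"travel": [0,0,0],"twist": 0,"grip": 0.04},
    {"travel": [0,0,0],"twist": 0,"grip": 0.04},
    {"travel": [0,0,0],"twist": 0,"grip": 0.04}
  ]
}}

```text
time_s: 78.55
position: [462.5, -163.0, 99.9]
eef_rot: [1.0, -0.017, 0.001, 0.0]
force: [-0.2, 0.2, -0.9]
gripper_width: 0.542
gripper_force: 62.1
```

>>> {"fn": "drive_tool", "kwargs": {
  "moves": [
    {"travel": [0,0,-0.002],"twist": 0,"grip": 0.04},
    {"travel": [0,0,-0.002],"twist": 0,"grip": 0.04},
    {"travel": [0,0,-0.002],"twist": 0,"grip": 0.04},
    {"travel": [0,0,0],"twist": 0,"grip": 0.04},
    {"travel": [0,0,0],"twist": 0,"grip": 0.04}
  ]
}}

```text
time_s: 78.97
position: [461.6, -163.1, 92.7]
eef_rot: [1.0, -0.018, -0.0, 0.0]
force: [-0.6, 0.5, -0.3]
gripper_width: 0.54
gripper_force: 62.1
```

>>> {"fn": "drive_tool", "kwargs": {
  "moves": [
    {"travel": [0,0,-0.002],"twist": 0,"grip": 0.04},
    {"travel": [0,0,-0.002],"twist": 0,"grip": 0.04},
    {"travel": [0,0,0],"twist": 0,"grip": 0.04},
    {"travel": [0,0,0],"twist": 0,"grip": 0.04}
  ]
}}

```text
time_s: 79.3
position: [461.6, -163.0, 88.7]
eef_rot: [1.0, -0.018, -0.0, 0.0]
force: [0.4, 0.2, -1.7]
gripper_width: 0.54
gripper_force: 62.1
```

On the bar, no contact force. Lowering and releasing.

>>> {"fn": "drive_tool", "kwargs": {
  "moves": [
    {"travel": [0,0.0003,-0.005],"twist": 0,"grip": 0.04},
    {"travel": [0,0,-0.005],"twist": 0,"grip": 0.04},
    {"travel": [0,0,-0.005],"twist": 0,"grip": 0.04},
    {"travel": [0,0,-0.005],"twist": 0,"grip": 0.04},
    {"travel": [0,0,0],"twist": 0,"grip": 0.04},
    {"travel": [0,0,0],"twist": 0,"grip": 0.04}
  ]
}}

```text
time_s: 79.8
position: [461.5, -162.7, 68.4]
eef_rot: [1.0, -0.018, -0.001, 0.0]
force: [0.2, 0.0, -1.0]
gripper_width: 0.543
gripper_force: 62.1
```

>>> {"fn": "drive_tool", "kwargs": {
  "moves": [
    {"travel": [0,0,-0.005],"twist": 0,"grip": 0.04},
    {"travel": [0,0,-0.005],"twist": 0,"grip": 0.04},
    {"travel": [0,0,-0.005],"twist": 0,"grip": 0.04},
    {"travel": [0,0,-0.004],"twist": 0,"grip": 0.04},
    {"travel": [0,0,0],"twist": 0,"grip": 0.04},
    {"travel": [0,0,0],"twist": 0,"grip": 0.04}
  ]
}}

```text
time_s: 80.3
position: [461.6, -162.7, 49.5]
eef_rot: [1.0, -0.018, -0.0, 0.0]
force: [0.4, 1.1, -0.7]
gripper_width: 0.544
gripper_force: 62.1
```

>>> {"fn": "drive_tool", "kwargs": {
  "moves": [
    {"travel": [0,0,-0.002],"twist": 0,"grip": 0.04},
    {"travel": [0,0,-0.002],"twist": 0,"grip": 0.04},
    {"travel": [0,0,0],"twist": 0,"grip": 0.04},
    {"travel": [0,0,0],"twist": 0,"grip": 0.04}
  ]
}}

```text
time_s: 80.63
position: [461.8, -162.7, 45.9]
eef_rot: [1.0, -0.018, -0.0, 0.0]
force: [1.2, -0.0, -1.3]
gripper_width: 0.542
gripper_force: 62.1
```

>>> {"fn": "drive_tool", "kwargs": {
  "moves": [
    {"travel": [0,0,-0.001],"twist": 0,"grip": 0.04},
    {"travel": [0,0,0],"twist": 0,"grip": 0.04},
    {"travel": [0,0,0],"twist": 0,"grip": 0.04}
  ]
}}

```text
time_s: 80.88
position: [461.8, -162.7, 44.9]
eef_rot: [1.0, -0.018, 0.0, -0.0]
force: [0.3, 0.8, -1.1]
gripper_width: 0.544
gripper_force: 62.1
```

>>> {"fn": "drive_tool", "kwargs": {
  "moves": [
    {"travel": [0,0,-0.001],"twist": 0,"grip": 0.04},
    {"travel": [0,0,0],"twist": 0,"grip": 0.04},
    {"travel": [0,0,0],"twist": 0,"grip": 0.062},
    {"travel": [0,0,0],"twist": 0,"grip": 0.062},
    {"travel": [0,0,0],"twist": 0,"grip": 0.062},
    {"travel": [0,0,0],"twist": 0,"grip": 0.062},
    {"travel": [0,0,0.02],"twist": 0,"grip": 0.062},
    {"travel": [0,0,0.03],"twist": 0,"grip": 0.062}
  ]
}}

```text
time_s: 81.55
position: [459.3, -162.5, 92.0]
eef_rot: [1.0, -0.018, -0.004, -0.0]
force: [0.3, 0.1, -1.2]
gripper_width: 0.726
gripper_force: 0.0
```

>>> {"fn": "drive_tool", "kwargs": {
  "moves": [
    {"travel": [0,0,0.04],"twist": 0,"grip": 0.062},
    {"travel": [0,0,0.04],"twist": 0,"grip": 0.062},
    {"travel": [-0.015,0.037,0],"twist": 0,"grip": 0.07},
    {"travel": [-0.015,0.037,0],"twist": 0,"grip": 0.07},
    {"travel": [-0.015,0.037,0],"twist": 0,"grip": 0.07},
    {"travel": [-0.015,0.037,0],"twist": 0,"grip": 0.07},
    {"travel": [0,0.037,0],"twist": 0,"grip": 0.07},
    {"travel": [0,0.037,0],"twist": 0,"grip": 0.07}
  ]
}}

```text
time_s: 82.22
position: [400.7, 60.6, 174.5]
eef_rot: [1.0, -0.018, 0.001, -0.0]
force: [1.5, 0.8, -0.6]
gripper_width: 0.819
gripper_force: 0.0
```

>>> {"fn": "drive_tool", "kwargs": {
  "moves": [
    {"travel": [0,0.03,0],"twist": 0,"grip": 0.07},
    {"travel": [0,0,0],"twist": 0,"grip": 0.07},
    {"travel": [0,0,0],"twist": 0,"grip": 0.07},
    {"travel": [0,0,0],"twist": 0,"grip": 0.07}
  ]
}}

```text
time_s: 82.55
position: [401.5, 89.1, 173.8]
eef_rot: [1.0, -0.017, -0.0, 0.0]
force: [0.7, -0.3, -0.1]
gripper_width: 0.821
gripper_force: 0.0
```

```bash
python3 cb.py t1|tail -2; python3 bartop.py pics/t1.png 462,-86 460,-161
python3 - <<'E'
from h import *
d=load('pics/t1.png');P=cloud(d)
for y in(-86,-161):
    m=(np.hypot(P[...,0]-461,P[...,1]-y)<33)&(P[...,2]>82)&(P[...,2]<96)
    Q=P[m]; A=np.c_[Q[:,:2]-Q[:,:2].mean(0),np.ones(len(Q))]; k=np.linalg.lstsq(A,Q[:,2],rcond=None)[0]
    print('collar top',m.sum(),np.median(Q[:,2]).round(1),k.round(3))
s=snap('scene','pics/t1s.png')
a=cv2.imread('pics/t1.png')[140:205,275:375]; b=cv2.imread('pics/t1s.png')[120:210,230:340]
cv2.imwrite('pics/t1w.png',cv2.hconcat([cv2.resize(a,(400,260),interpolation=cv2.INTER_CUBIC),cv2.resize(b,(400,327),interpolation=cv2.INTER_CUBIC)[:260]]))
E
```

```text
{'handle': (array([ 376.6, -316.5,  140.6]), np.int64(59)), -64: (np.float64(407.8), np.int64(48)), -280: (np.float64(405.8), np.int64(38)), -304: (np.float64(423.2), np.int64(28)), -85: (np.float64(442.2), np.int64(13)), -160: (np.float64(439.9), np.int64(16)), -235: (np.float64(441.4), np.int64(18))}
82.6 [401.5  88.6 173.8] [ 0.5 -0.1 -0.4]
(array([463., -85., 121.]), array([463.4, -85.2, 119.7]), np.int64(37), (np.float64(298.16), np.float64(159.78)))
(array([ 460.4, -161. ,  121. ]), array([ 460.8, -161.2,  119.7]), np.int64(40), (np.float64(318.77), np.float64(159.82)))
collar top 67 87.3 [1.5000e-02 3.7000e-02 8.7565e+01]
collar top 70 87.9 [-2.3000e-02  6.0000e-03  8.7763e+01]
```

View pics/t1w.png

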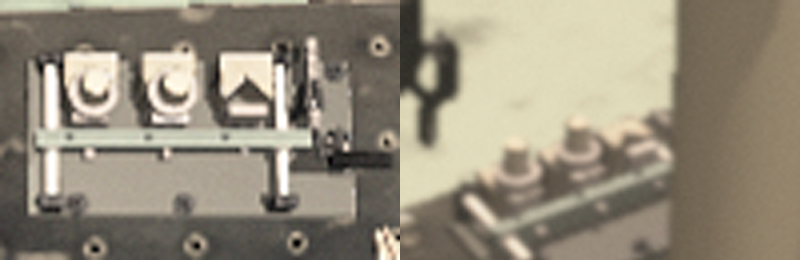

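Both clamped bars stand upright with a collar lying flat on each V-block: left panel (93,85) and (170,82), with collar tops at about 87.5 mm. The lever is back, and the third collar is still on the table. Handing in.

```bash
python3 -c "
from workcell import order
print(order.sign_off())"
```

```text
the job is handed in; nothing more can be done
None
```

The job is handed in (no verdict came back): both bars present are home in the left and middle V-blocks and clamped at the third tooth, with a collar flat on each block, the lever back and the spare collar left on the table.

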